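# Weigh the slide carriers and hang the full ones on the carousel

### The arm

A 6-joint arm with a two-finger parallel gripper is mounted at the origin on the work surface. World frame = base frame: x ahead of the robot, y to its left, z up, the work surface at z = 0. Lengths are in mm, angles in rad, forces in N, time in s.
With the tool pointing down it reaches from about 350 to 925 mm from the base axis. Payload 6.4 kg.
Tool frame: the origin (TCP) lies between the finger pads, 19 mm behind the fingertips; this is the grasp point; z points along the fingers, y is the direction in which the jaws open and shut (so a half turn about z gives the same grasp; the last joint's range is limited). The gripper opens to 94 mm and grips with 3 to 60 N. Pads are 16 mm wide; open, the fingers measure 119 mm over their backs; the gripper's body (75 mm by 177 mm) begins 78 mm behind the grasp point.
Start: joints at [1.12, 0.245, 1.558, -0, 1.339, -0.174], TCP at [177.628, 625.27, 224.255] pointing down, gripper open.
Joint ranges: [-3.13, 3.13], [-1.02, 2.26], [0.13, 2.54], [-0.95, 4.09], [0.21, 2.88], [-2.74, 2.74]. Speed limits (rad/s): [2.57, 2.57, 3.14, 3.14, 3.14, 3.14].

### API

Orientations are given as a 3x3 rotation matrix whose columns are the frame's x, y, z axes.
In Python, from workcell import manip gives the robot as it stands. The module is installed in compiled form; this text tells all that it offers.
- The arm moves only by the tool drive_tool, never from a script. Its arguments are lists of equal length, an entry for each row: "fingers": the opening in per cent of the stroke, from 0 (shut) to 100 (fully open); "slide": the shift along the tool's x, y, z in cm, a list of three; "angular": the turn, a rotation vector about the tool's x, y, z in degrees, a list of three. A call has 1 to 8 rows; each row shifts and turns the commanded pose from where the row before left it, along the tool's axes as they then stand; what a row does not reach is not made up. A row lasts 1/10 s, in which the tool goes at most 50 mm and 8.59 degrees, less where a joint would pass 70% of its speed; a pose out of reach is approached as far as the arm can. A call with a gripper value outside its range is refused whole. The fingers move at their own pace and stop on an object; "newtons" is the grip in N (left out, the last holds). Time passes only in rows, so rows that do not move let the fingers close. It gives the time, the measured TCP pose, the force and the opening at its end, in the units of the state.
- manip.read_state(): the state, without advancing time (a new reading comes with each control period).
- manip.capture(name): name is "scene" or "top" or "wrist"; returns (picture, depth): 480x640x3 uint8, blue, green, red; 480x640 float32, mm along the optical axis (not along the pixel's ray), 0 where there is no reading.
- manip.get_calibration(name): a dict with "fx", "fy", "cx", "cy" (pixels), "position" and "rotation" of the camera in the world. Camera axes: x right, y up, looking along -z (the intrinsics and any distortion apply to the point x, -y, -z); pixel columns grow to the right and rows downward; lengths in mm; the calibration is good to about 2 mm. A picture is of the moment at which its call begins: read the wrist's pose just before it. get_calibration takes no time and is no camera call; for the wrist camera it gives the pose at the moment of the call.
- manip.hand_in(): hands the job in, once; it reports no verdict.
The state is a dict: "time": time; "qpos": joint angles; "joint_vel": joint speeds; "joint_efforts": joint torques, N m; "tcp_pos": TCP position; "ee_rot": TCP orientation; "wrist_force": force on the tool from outside, world axes, zero at the start; "torque": the same for the moment, N m; "grip_width": opening from 0.0 (shut) to 1.0 (fully open).
Only numpy, scipy, OpenCV 4.12 (cv2) and the standard library are available. Lean on these libraries where they do the work, as an engineer would, in place of code of your own. Each camera call takes 0.05 s, during which the arm holds its last target.

### The job

Check every coloured slide carrier on the bench by weight, the red one first, then the blue one if there is one, then the white one: hang it by its bail on the spring scale's hook, let go and let it settle, and read it. Hang each full carrier (the scale's collar sinks past the black line into the green) on an empty hook of the carousel, each time first turning the carousel so that this hook stands at the front, where the yellow arrow points, and stand each part-filled one upright in the white tray. Leave the mug, the brown bottle and the cardboard box alone.

Things in the scene. Friction and masses are not known exactly. Their poses are not given: they have to be found in the camera images.
- red_a: red closed slide carrier. Box 70 (own x) x 44 (y) x 60 mm. Above it a house-shaped bail of 8 mm wire in the own x-z plane, legs at x = +-30, underside of its apex 121 mm above the origin (bottom centre): a hook enters the window along own y, then carries the apex. On the apex a grip tab 20 (x) x 14 (y) mm, 127 to 172 mm up: grip across its 20 mm, TCP 155 mm up.
- red_b: red closed slide carrier, alike to red_a in looks and size. One of red_a and red_b is full, the other part-filled; exactly one of the two is present. Origin: bottom centre
- blue_a: blue closed slide carrier, shape and size as red_a. One of blue_a and blue_b is full, the other part-filled; one or neither is present. Origin: bottom centre
- blue_b: blue closed slide carrier, alike to blue_a in looks and size. Origin: bottom centre
- white: white closed slide carrier, shape and size as red_a; always present. Full carriers weigh 0.27 to 0.33 kg, part-filled ones 0.126 to 0.154 kg. Origin: bottom centre
- scale: spring scale, fixed: grey foot 130 x 110 x 14 mm, white column 30 x 36 mm, 250 mm high, on which a red collar (14 mm high) with a hook slides down against a spring; the hook reaches out along own -x (to the robot). Black line with a green zone below: the collar's middle reaches the line at 27 mm down. Origin: on the column's axis at bench level
- scale_slide (a joint): how far collar and hook have sunk, m, 0 (empty) to 0.06; spring 80 N/m, lightly damped: it bobs for about 2 s, then reads 0.033 to 0.041 for a full carrier, 0.015 to 0.019 for a part-filled one
- scale_hook (a point): bottom of the V of the scale's hook, where the underside of a bail's apex rests; 80 mm in front (scale's -x) of the column's axis, 206.5 mm high when empty, sinks with the collar. Wire 8 mm; the tip ends 25 mm further out, 20 mm higher than this point: bring the bail over the tip from outside (from -x) with the apex 30 to 45 mm above this point, then lower; inside, the wire rises 18 mm
- stand: fixed foot of the carousel: white disc 170 mm across, 18 mm high, with a yellow arrow along own -x (to the robot) that shows the front. Origin: on the carousel's axis at bench level
- load_mark (a point): the loading position above the arrow: where a hook's point is when that hook stands exactly at the front, 115 mm from the axis, 206.5 mm high; a hook within 35 mm of it counts as at the front
- carousel (a joint): turn of the carousel about its upright axis, rad, growing anticlockwise from above; at 0 hook_0 stands at the front; hook_k is k x 60 degrees anticlockwise from hook_0. Turns by hand both ways (friction about 0.1 N m), stays where it is left
- carousel_knob (a point): middle of the black bar knob on top of the carousel's axis, 253 mm high: bar 56 x 14 mm, 235 to 271 mm high; grip it across its 14 mm and twist. The bar lies along the line from hook_0 through the axis to hook_3
- tray: white tray, fixed, 150 (own x) x 210 (own y) mm, rim 18 mm high, walls and floor 4 to 5 mm; room for two carriers, one at own y = -50 mm and one at +50 mm, long side along x or y. Origin: centre of its underside
- mug: red mug, 72 mm wide, 80 mm high, leave alone. Origin: underside
- reagent: brown reagent bottle, 64 mm wide, 150 mm high, leave alone. Origin: underside
- slide_box: flat cardboard box 100 x 160 x 35 mm, leave alone. Origin: underside
- hook_0 (a point): bottom of the V of carousel hook 0, where a bail's apex underside rests; 115 mm from the axis, 206.5 mm high, wire and shape as on the scale, pointing outwards. Empty at the start
- hook_1 (a point): bottom of the V of carousel hook 1, where a bail's apex underside rests; 115 mm from the axis, 206.5 mm high, wire and shape as on the scale, pointing outwards. Taken: a grey carrier is clipped on it for good
- hook_2 (a point): bottom of the V of carousel hook 2, where a bail's apex underside rests; 115 mm from the axis, 206.5 mm high, wire and shape as on the scale, pointing outwards. Empty at the start
- hook_3 (a point): bottom of the V of carousel hook 3, where a bail's apex underside rests; 115 mm from the axis, 206.5 mm high, wire and shape as on the scale, pointing outwards. Empty at the start
- hook_4 (a point): bottom of the V of carousel hook 4, where a bail's apex underside rests; 115 mm from the axis, 206.5 mm high, wire and shape as on the scale, pointing outwards. Taken: a grey carrier is clipped on it for good
- hook_5 (a point): bottom of the V of carousel hook 5, where a bail's apex underside rests; 115 mm from the axis, 206.5 mm high, wire and shape as on the scale, pointing outwards. Taken: a grey carrier is clipped on it for good
Not all that is in view belongs to the job. Leave any turquoise look-alike of the red_b alone.

How it is judged (in metres and radians):
On the way, in this order (a step that is already met when the one before it is completed fails the run):
1. the red carrier (red_a) hangs on the scale's hook, let go and settled (0.3 s at rest) (horizontal distance between red_a and scale_hook below 0.025 m and z of red_a in the frame of scale_hook between -0.136 and -0.11 m and z of red_a in the frame of scale below 0.0775 m and linear speed of red_a below 0.015 m/s and contact force between each of the arm, the fingers and red_a below 0.1 N), for 0.3 s.
2. the red carrier (red_b) hangs on the scale's hook, let go and settled (0.3 s at rest) (horizontal distance between red_b and scale_hook below 0.025 m and z of red_b in the frame of scale_hook between -0.136 and -0.11 m and z of red_b in the frame of scale below 0.0775 m and linear speed of red_b below 0.015 m/s and contact force between each of the arm, the fingers and red_b below 0.1 N), for 0.3 s.
3. the blue carrier (blue_a) hangs on the scale's hook, let go and settled (0.3 s at rest) (horizontal distance between blue_a and scale_hook below 0.025 m and z of blue_a in the frame of scale_hook between -0.136 and -0.11 m and z of blue_a in the frame of scale below 0.0775 m and linear speed of blue_a below 0.015 m/s and contact force between each of the arm, the fingers and blue_a below 0.1 N), for 0.3 s.
4. the blue carrier (blue_b) hangs on the scale's hook, let go and settled (0.3 s at rest) (horizontal distance between blue_b and scale_hook below 0.025 m and z of blue_b in the frame of scale_hook between -0.136 and -0.11 m and z of blue_b in the frame of scale below 0.0775 m and linear speed of blue_b below 0.015 m/s and contact force between each of the arm, the fingers and blue_b below 0.1 N), for 0.3 s.
5. the white carrier (white) hangs on the scale's hook, let go and settled (0.3 s at rest) (horizontal distance between white and scale_hook below 0.025 m and z of white in the frame of scale_hook between -0.136 and -0.11 m and z of white in the frame of scale below 0.0775 m and linear speed of white below 0.015 m/s and contact force between each of the arm, the fingers and white below 0.1 N), for 0.3 s.
At the end, for the whole second after the job is handed in: full carriers (red_a, blue_b, white, if present) hang at rest on carousel hooks, carrier centred within 25 mm under the hook point, tilt under 0.3 rad; part-filled ones (red_b, blue_a) stand upright (0.15 rad) at rest on the tray floor, centre within 60 x 90 mm of its centre (((horizontal distance between red_a and hook_0 below 0.025 m and z of red_a in the frame of hook_0 between -0.136 and -0.11 m) or (horizontal distance between red_a and hook_2 below 0.025 m and z of red_a in the frame of hook_2 between -0.136 and -0.11 m) or (horizontal distance between red_a and hook_3 below 0.025 m and z of red_a in the frame of hook_3 between -0.136 and -0.11 m)) and angle between each of red_a, blue_b, white's own z axis and vertical below 0.3 rad and linear speed of each of red_a, blue_b, white below 0.08 m/s and ((horizontal distance between blue_b and hook_0 below 0.025 m and z of blue_b in the frame of hook_0 between -0.136 and -0.11 m) or (horizontal distance between blue_b and hook_2 below 0.025 m and z of blue_b in the frame of hook_2 between -0.136 and -0.11 m) or (horizontal distance between blue_b and hook_3 below 0.025 m and z of blue_b in the frame of hook_3 between -0.136 and -0.11 m)) and ((horizontal distance between white and hook_0 below 0.025 m and z of white in the frame of hook_0 between -0.136 and -0.11 m) or (horizontal distance between white and hook_2 below 0.025 m and z of white in the frame of hook_2 between -0.136 and -0.11 m) or (horizontal distance between white and hook_3 below 0.025 m and z of white in the frame of hook_3 between -0.136 and -0.11 m)) and x of red_b in the frame of tray between -0.06 and 0.06 m and y of red_b in the frame of tray between -0.09 and 0.09 m and z of each of red_b, blue_a in the frame of tray below 0.015 m and angle between each of red_b, blue_a's own z axis and vertical below 0.15 rad and linear speed of each of red_b, blue_a below 0.03 m/s and x of blue_a in the frame of tray between -0.06 and 0.06 m and y of blue_a in the frame of tray between -0.09 and 0.09 m); the robot touches nothing.
It fails at once if the gripper holds a carrier on a carousel hook more than 55 mm from the front loading position ((horizontal distance between red_a and hook_0 below 0.018 m and z of red_a in the frame of hook_0 between -0.136 and -0.11 m and horizontal distance between red_a and load_mark above 0.055 m and contact force between the fingers and red_a above 0.3 N) or (horizontal distance between red_a and hook_2 below 0.018 m and z of red_a in the frame of hook_2 between -0.136 and -0.11 m and horizontal distance between red_a and load_mark above 0.055 m and contact force between the fingers and red_a above 0.3 N) or (horizontal distance between red_a and hook_3 below 0.018 m and z of red_a in the frame of hook_3 between -0.136 and -0.11 m and horizontal distance between red_a and load_mark above 0.055 m and contact force between the fingers and red_a above 0.3 N) or (horizontal distance between blue_b and hook_0 below 0.018 m and z of blue_b in the frame of hook_0 between -0.136 and -0.11 m and horizontal distance between blue_b and load_mark above 0.055 m and contact force between the fingers and blue_b above 0.3 N) or (horizontal distance between blue_b and hook_2 below 0.018 m and z of blue_b in the frame of hook_2 between -0.136 and -0.11 m and horizontal distance between blue_b and load_mark above 0.055 m and contact force between the fingers and blue_b above 0.3 N) or (horizontal distance between blue_b and hook_3 below 0.018 m and z of blue_b in the frame of hook_3 between -0.136 and -0.11 m and horizontal distance between blue_b and load_mark above 0.055 m and contact force between the fingers and blue_b above 0.3 N) or (horizontal distance between white and hook_0 below 0.018 m and z of white in the frame of hook_0 between -0.136 and -0.11 m and horizontal distance between white and load_mark above 0.055 m and contact force between the fingers and white above 0.3 N) or (horizontal distance between white and hook_2 below 0.018 m and z of white in the frame of hook_2 between -0.136 and -0.11 m and horizontal distance between white and load_mark above 0.055 m and contact force between the fingers and white above 0.3 N) or (horizontal distance between white and hook_3 below 0.018 m and z of white in the frame of hook_3 between -0.136 and -0.11 m and horizontal distance between white and load_mark above 0.055 m and contact force between the fingers and white above 0.3 N)).
It fails at once if the mug, the brown bottle or the cardboard box is pushed more than 60 mm away or knocked over ((distance of mug from where it was at the start of the episode above 0.06 m or angle between mug's own z axis and vertical above 0.6 rad) or (distance of reagent from where it was at the start of the episode above 0.06 m or angle between reagent's own z axis and vertical above 0.6 rad) or (distance of slide_box from where it was at the start of the episode above 0.06 m or angle between slide_box's own z axis and vertical above 0.6 rad)).
Of red_a, red_b only 1 to 1 are there at a start; the rules pass over those that are not, and their reading is None.
Of blue_a, blue_b only 1 to 1 are there at a start; the rules pass over those that are not, and their reading is None.
Of blue_b, blue_a only 1 to 2 are there at a start; the rules pass over those that are not, and their reading is None.
At some moment in a run one of red_a, blue_b, white, red_b, blue_a may be knocked a few centimetres aside while the robot is not near it.
It also fails if it takes over 210 s, if anything falls off the work surface, if the arm or the gripper's body presses on something with over 40 N, if the wrist force passes 120 N, or if a joint passes its speed limit or range.

## Working session

There is one attempt and no reset: what is moved stays moved. The work goes in short steps, Python scripts to look and compute and a tool call to move; the robot and the scene stay as the last step left them, time stands still between calls to the robot, and variables do not carry over. Pictures are saved under pics/ and viewed, and the job is handed in when it is done.

Besides the shell and the picture viewer there is one more tool, called after "Emit:" as name(argument=value, ...) on one line, values as JSON. drive_tool: Moves the arm, as the interface text tells. Its arguments: {"type":"object","properties":{"fingers":{"type":"array"},"slide":{"type":"array"},"angular":{"type":"array"},"newtons":{"type":"number"}},"required":["fingers","slide","angular"]}

```bash
mkdir -p pics; ls; python3 - <<'E'
from workcell import manip
import cv2,json
print(manip.read_state())
for n in ("scene","top","wrist"):
    p,d=manip.capture(n)
    cv2.imwrite(f"pics/{n}0.png",p)
    import numpy as np
    np.save(f"pics/{n}0.npy",d)
    c=manip.get_calibration(n); print(n,c)
    import pickle; pickle.dump(c,open(f"pics/{n}0.pkl","wb"))
E
```

```text
pics
{'time': 0.0, 'qpos': array([ 1.11987021e+00,  2.45802198e-01,  1.55898829e+00, -3.43699216e-05,
        1.33870257e+00, -1.74129706e-01]), 'joint_vel': array([ 4.17012271e-04,  4.36759078e-04,  2.26211022e-03,  1.20232950e-03,
       -6.77960990e-05,  1.43851608e-03]), 'joint_efforts': array([-1.79588977e-03, -4.15818930e+01, -3.14610136e+01,  6.84419763e-02,
        3.31954658e-02, -1.50482529e-04]), 'tcp_pos': array([177.4023194 , 624.73977524, 223.16675773]), 'ee_rot': array([[-9.61937886e-01,  2.73267023e-01, -7.98090165e-04],
       [ 2.73268028e-01,  9.61936385e-01, -1.72502478e-03],
       [ 2.96319581e-04, -1.87745922e-03, -9.99998194e-01]]), 'wrist_force': array([ 0.44649075, -0.04228255,  0.24951925]), 'torque': array([0.01553349, 0.01412023, 0.00572774]), 'grip_width': 1.0003813464492108}
scene {'fx': 452.26539113998444, 'fy': 452.26539113998444, 'cx': 314.2685152785443, 'cy': 231.30642965275766, 'position': array([ 969.42688585, -493.87138589,  844.67618191]), 'rotation': array([[ 0.76267273, -0.47532329,  0.43863205],
       [ 0.64678409,  0.5596468 , -0.51813686],
       [ 0.00080349,  0.67886908,  0.73425889]])}
top {'fx': 567.4315304050674, 'fy': 567.4315304050674, 'cx': 316.82776546720316, 'cy': 246.9649213933491, 'position': array([ 437.12211037,    3.86153218, 1647.6089098 ]), 'rotation': array([[ 0.01305427,  0.99740419, -0.07081285],
       [-0.99989498,  0.01346696,  0.00535358],
       [ 0.00629331,  0.07073553,  0.99747525]])}
wrist {'fx': 376.8546002244362, 'fy': 376.8546002244362, 'cx': 321.69563645684144, 'cy': 238.47502321778612, 'position': array([106.31742513, 645.6169196 , 383.84886487]), 'rotation': array([[ 0.27329801, -0.93085173, -0.24253506],
       [ 0.96192699,  0.26390145,  0.07108093],
       [-0.00216045, -0.2527273 ,  0.96753514]])}
```

View pics/scene0.png

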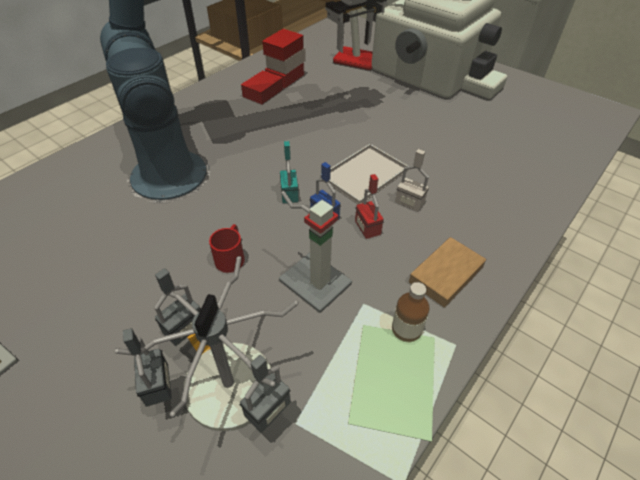

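View pics/top0.png

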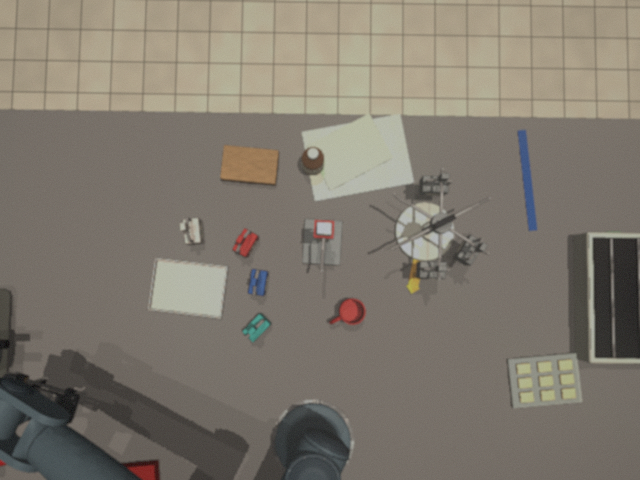

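View pics/wrist0.png

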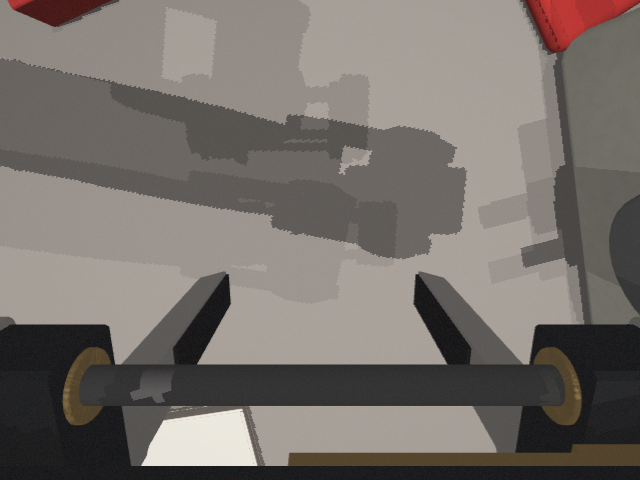

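```bash
cat > h.py <<'E'
import numpy as np, cv2, pickle, os
from workcell import manip
def cap(n,tag=None):
    c=manip.get_calibration(n); p,d=manip.capture(n)
    if tag: cv2.imwrite(f"pics/{tag}.png",p); np.save(f"pics/{tag}.npy",d); pickle.dump(c,open(f"pics/{tag}.pkl","wb"))
    return p,d,c
def load(tag): return cv2.imread(f"pics/{tag}.png"),np.load(f"pics/{tag}.npy"),pickle.load(open(f"pics/{tag}.pkl","rb"))
def cloud(d,c):
    v,u=np.mgrid[0:480,0:640]
    X=(u-c['cx'])/c['fx']*d; Y=(v-c['cy'])/c['fy']*d
    P=np.stack([X,-Y,-d],-1)@c['rotation'].T+c['position']
    P[d<=0]=np.nan
    return P
def proj(c,p):
    q=(np.atleast_2d(p)-c['position'])@c['rotation']
    return np.stack([c['cx']+c['fx']*q[:,0]/-q[:,2], c['cy']-c['fy']*q[:,1]/-q[:,2]],-1)
def crop(p,u0,u1,v0,v1,s,name):
    cv2.imwrite(f"pics/{name}.png",cv2.resize(p[v0:v1,u0:u1],None,fx=s,fy=s,interpolation=cv2.INTER_CUBIC))
E
python3 - <<'E'
from h import *
p,d,c=load("top0"); P=cloud(d,c)
for nm,(u,v) in dict(tray=(188,288),red=(245,243),blue=(258,282),turq=(257,327),white=(192,231),scaletop=(324,229),knob=(442,223),disc=(425,245),mug=(350,311),box=(250,165),bottle=(312,154),arrow=(413,287)).items():
    print(nm,P[v,u].round(1))
crop(p,140,300,200,350,5,"topA"); crop(p,290,500,150,320,3.8,"topB")
p,d,c=load("scene0")
crop(p,270,450,130,250,4.4,"scA"); crop(p,110,330,230,440,2.8,"scB")
E
```

```text
tray [430.1 364.3   7.8]
red [558.2 196.8  60.8]
blue [449.6 158.6  56.6]
turq [325.  158.4  60.5]
white [589.8 345.8  62.1]
scaletop [581.6 -20.9 245.8]
knob [ 598.  -309.2  268.2]
disc [ 562.9 -317.2   15.4]
mug [ 370.  -103.1    2.5]
box [784.6 190.1  38.4]
bottle [794.4  12.  142.8]
arrow [ 441.5 -284.     7.7]
```

View pics/topA.png

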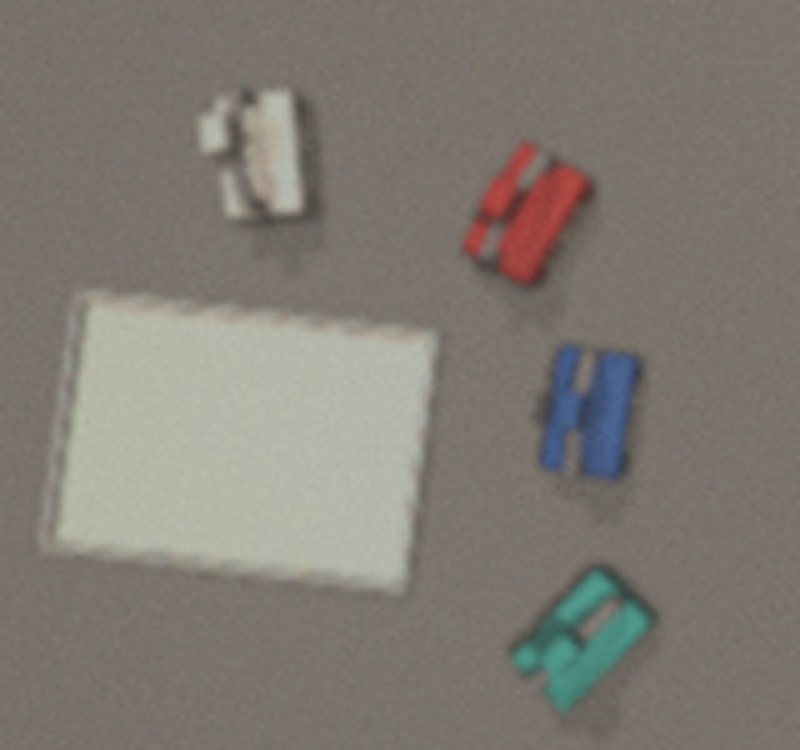

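View pics/topB.png

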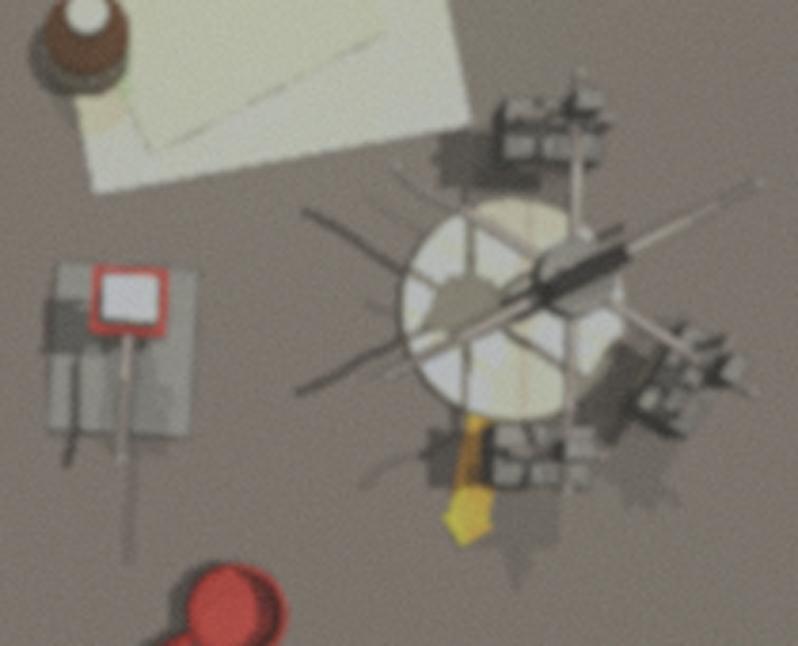

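View pics/scA.png

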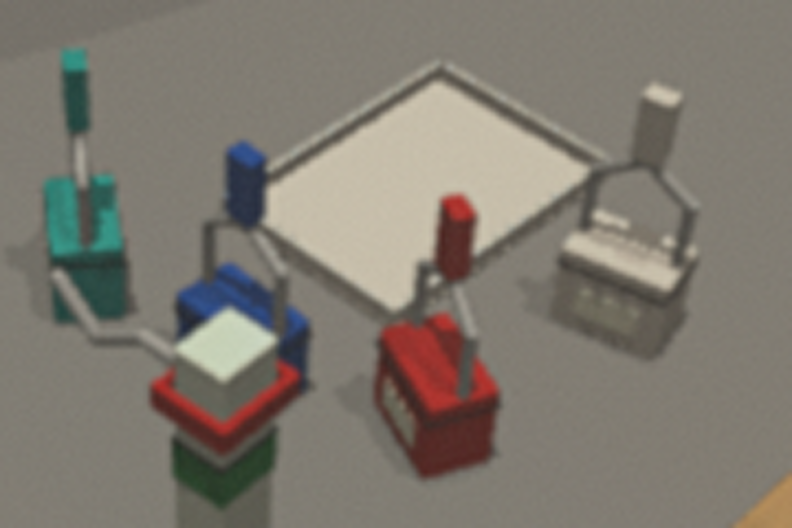

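View pics/scB.png

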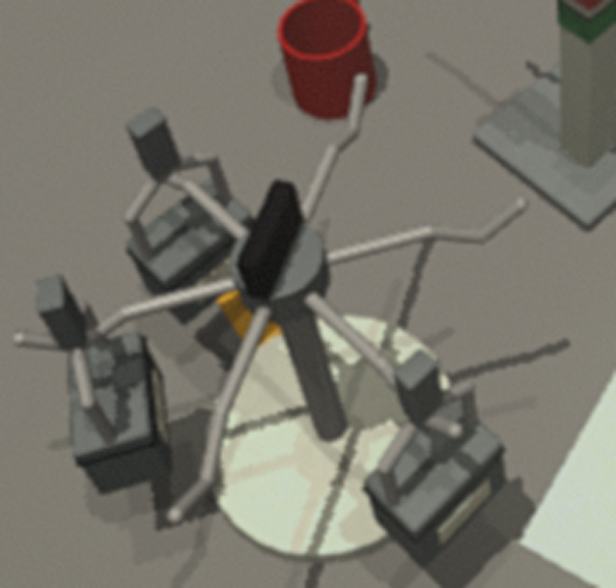

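Emit:
drive_tool(fingers=[100, 100, 100, 100, 100, 100, 100, 100], slide=[[0, 0, -4], [0, 0, -4], [-1.5, -1, -4], [-3, -2.5, -2], [-3, -2.5, -1], [-3, -2.5, -1], [-3, -2.5, -1], [-3, -2.5, -1]], angular=[[0, 0, 0], [0, 0, 0], [0, 0, 0], [0, 0, 0], [0, 0, 0], [0, 0, 0], [0, 0, 0], [0, 0, 0]])

```text
time: 0.95
tcp_pos: [299.9, 448.9, 404.4]
ee_rot: [[-0.962, 0.273, -0.0], [0.273, 0.962, -0.0], [0.0, -0.0, -1.0]]
wrist_force: [0.1, 0.1, 0.6]
grip_width: 1.0
```

Emit:
drive_tool(fingers=[100, 100, 100, 100, 100, 100, 100, 100], slide=[[-3, -2.5, -0.5], [-3, -2.5, -0.5], [-3, -2.5, 0], [-3, -2.5, 0], [-3, -2.5, 0], [-3, -2.5, 0], [-2.5, -2, 0], [0, 0, 0]], angular=[[0, 0, 0], [0, 0, 0], [0, 0, 0], [0, 0, 0], [0, 0, 0], [0, 0, 0], [0, 0, 0], [0, 0, 0]])

```text
time: 1.75
tcp_pos: [451.6, 228.2, 413.6]
ee_rot: [[-0.961, 0.278, -0.001], [0.278, 0.961, -0.001], [0.001, -0.001, -1.0]]
wrist_force: [0.2, 0.1, -0.0]
grip_width: 1.0
```

```bash
python3 - <<'E'
from h import *
s=manip.read_state(); print(s['tcp_pos'].round(1), s['qpos'].round(2))
cap("wrist","w1"); cap("top","t1"); cap("scene","s1"); print(load("w1")[2]['position'])
E
```

```text
[451.6 228.2 413.6] [ 0.24 -0.19  1.66 -0.    1.67 -1.05]
[380.62481021 249.25109392 573.99215231]
```

View pics/w1.png

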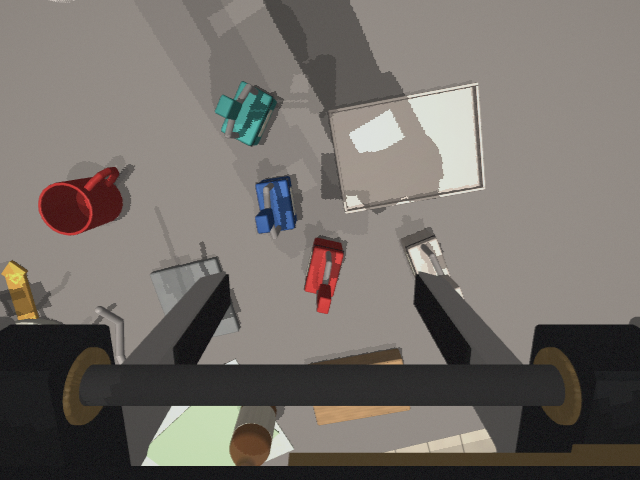

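View pics/t1.png

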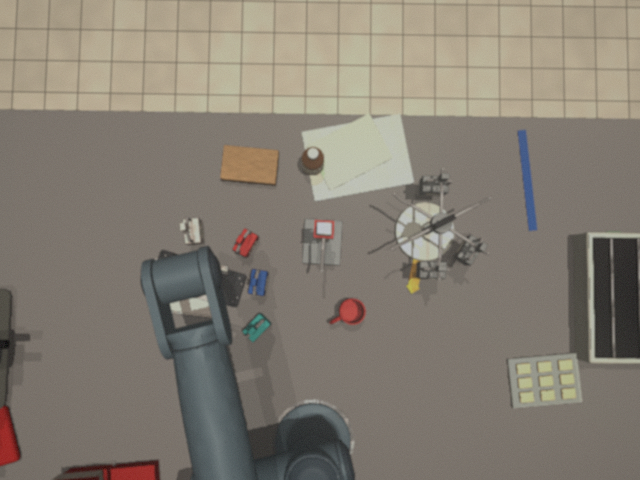

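```bash
cat >> h.py <<'E'
def colmask(p,name):
    hsv=cv2.cvtColor(cv2.GaussianBlur(p,(3,3),0),cv2.COLOR_BGR2HSV); H,S,V=[hsv[...,i].astype(int) for i in range(3)]
    if name=="red": return ((H<8)|(H>172))&(S>130)&(V>50)
    if name=="blue": return (H>105)&(H<130)&(S>100)&(V>40)
    if name=="turq": return (H>75)&(H<100)&(S>80)
    if name=="white": return (S<60)&(V>100)
def carrier(p,d,c,name,box,zo=0,verb=True):
    """box: world x0,x1,y0,y1 region; returns tab xy and box-top rect"""
    P=cloud(d,c); m=colmask(p,name)&np.isfinite(P[...,0])
    m&=(P[...,0]>box[0])&(P[...,0]<box[1])&(P[...,1]>box[2])&(P[...,1]<box[3])
    z=P[...,2]-zo
    out={}
    t=P[m&(z>163)&(z<182)]
    if len(t): out['tab']=np.r_[np.median(t,0).round(1),len(t)]; 
    if len(t)>4: out['tabrect']=cv2.minAreaRect(t[:,:2].astype(np.float32))
    b=P[m&(z>50)&(z<70)]
    if len(b)>4:
        r=cv2.minAreaRect(b[:,:2].astype(np.float32)); out['box']=r; out['boxz']=(np.median(b[:,2]).round(1),len(b))
        out['bp']=cv2.boxPoints(r).round(1)
    return out
E
python3 - <<'E'
from h import *
for tag in ("w1","s1","t1","t0x"):
    try: p,d,c=load(tag)
    except Exception: continue
    print("==",tag)
    P=cloud(d,c)
    for n,b in dict(red=(480,640,130,260),blue=(390,520,90,230),white=(520,660,290,400)).items():
        print(n,carrier(p,d,c,n,b))
p,d,c=load("w1"); crop(p,230,470,160,330,3.3,"w1c")
E
```

```text
== w1
red {'tab': array([555.8, 199.8, 171.5, 208. ]), 'tabrect': ((557.9262084960938, 199.22811889648438), (13.677284240722656, 19.55121612548828), 60.879173278808594), 'box': ((557.3201904296875, 199.4935302734375), (43.548316955566406, 69.73793029785156), 60.91069030761719), 'boxz': (np.float64(59.8), 1024), 'bp': array([[516.3, 197.4],
       [577.2, 163.5],
       [598.4, 201.6],
       [537.4, 235.5]], dtype=float32)}
blue {'tab': array([446.5, 162.5, 171.8, 236. ]), 'tabrect': ((447.1593322753906, 161.58938598632812), (13.559069633483887, 19.71283721923828), 81.38304901123047), 'box': ((446.6653747558594, 161.626708984375), (43.177276611328125, 69.36700439453125), 82.37737274169922), 'boxz': (np.float64(59.8), 1088), 'bp': array([[409.4, 144.8],
       [478.2, 135.6],
       [483.9, 178.4],
       [415.2, 187.6]], dtype=float32)}
white {'tab': array([584. , 353.1, 171.4,  51. ]), 'tabrect': ((585.7565307617188, 354.1416931152344), (15.754426956176758, 5.526351451873779), 28.05888557434082), 'box': ((584.5518798828125, 348.1697082519531), (61.060611724853516, 44.3938102722168),
[... 2117 characters left out ...]
74713134766), 'boxz': (np.float64(59.6), 199), 'bp': array([[415.2, 144.5],
       [478.2, 135.8],
       [483.8, 176.2],
       [420.8, 185. ]], dtype=float32)}
white {'tab': array([592.1, 348.3, 172.1,  45. ]), 'tabrect': ((593.179443359375, 348.5362548828125), (19.66351890563965, 13.53012466430664), 10.427886009216309), 'box': ((592.8676147460938, 349.1142578125), (70.7006607055664, 46.87076187133789), 7.018072605133057), 'boxz': (np.float64(59.2), 302), 'bp': array([[554.9, 368.1],
       [560.6, 321.5],
       [630.8, 330.2],
       [625.1, 376.7]], dtype=float32)}[ WARN:0@1.121] global loadsave.cpp:275 findDecoder imread_('pics/t0x.png'): can't open/read file: check file path/integrity
```

View pics/w1c.png

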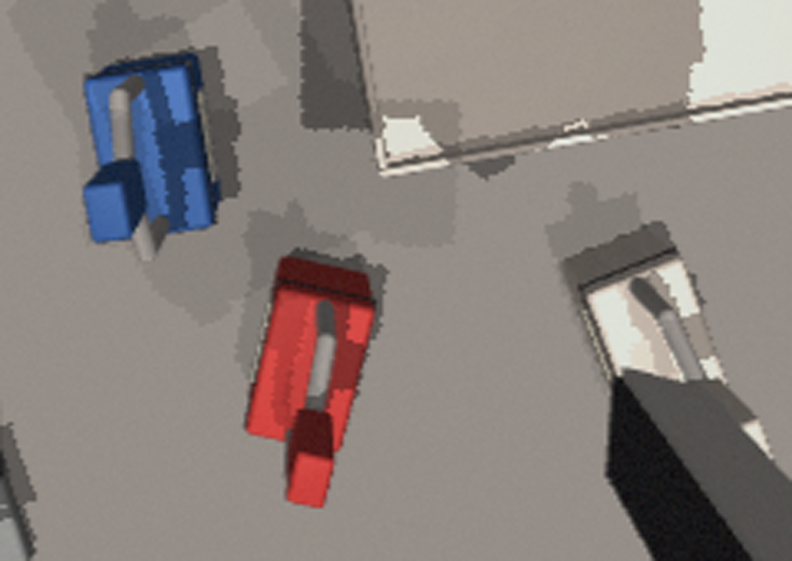

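```bash
python3 - <<'E'
from h import *
for tag in ("top0","t1","s1","scene0","w1"):
    p,d,c=load(tag); P=cloud(d,c); x,y,z=[P[...,i] for i in range(3)]
    reg=(x>400)&(x<680)&(y>-110)&(y<70)
    print("==",tag)
    for nm,(a,b) in dict(foot=(9,19),top=(243,256)).items():
        m=reg&(z>a)&(z<b)
        m=m.astype(np.uint8); n,l,st,_=cv2.connectedComponentsWithStats(m)
        if n<2: continue
        k=1+np.argmax(st[1:,4]); q=P[l==k]
        if len(q)>8: print(nm,len(q),np.median(q[:,2]).round(1),cv2.minAreaRect(q[:,:2].astype(np.float32)))
    # hook arm points z 195..235 x<column front
    m=reg&(z>195)&(z<232)&(x<575)
    q=P[m]; print("hookpts",len(q)); 
    q=q[np.argsort(q[:,0])]; print(q[::max(1,len(q)//14)].round(1).tolist())
    m=(x>350)&(x<520)&(y>-180)&(y<-40)&(z>70)&(z<88); 
    if m.sum()>10: print("mug",P[m].mean(0),cv2.minEnclosingCircle(P[m][:,:2].astype(np.float32)))
E
```

```text
== top0
foot 517 13.9 ((572.0590209960938, 10.65699577331543), (52.128074645996094, 130.12814331054688), 88.36369323730469)
top 165 249.5 ((585.0291137695312, -18.353601455688477), (28.099699020385742, 34.767539978027344), 0.6985040903091431)
hookpts 172
[[477.9, -15.0, 225.4], [488.1, -12.5, 218.7], [498.5, -17.5, 211.7], [508.9, -12.4, 205.3], [516.5, -19.8, 209.1], [526.5, -19.7, 210.6], [536.0, -19.4, 220.4], [546.2, -19.3, 220.3], [556.0, -16.6, 223.5], [563.4, -11.4, 224.3], [565.3, -6.3, 231.1], [566.1, -36.5, 226.3], [568.4, -13.9, 225.9], [570.5, -21.8, 203.8], [573.0, 1.3, 228.5]]
mug [380.77484364 -99.70886352  77.37532458] ((371.4766845703125, -95.76399993896484), 43.8156852722168)
== t1
foot 513 13.6 ((572.0648193359375, 10.04283332824707), (52.1136589050293, 129.8515167236328), 87.4447021484375)
top 166 248.9 ((585.1842651367188, -18.36930274963379), (28.21050262451172, 34.82501983642578), 0.8217926621437073)
hookpts 176
[[477.9, -12.5, 224.0], [488.3, -15.0, 213.6], [498.4, -14.9, 213.4], [509.1, -14.9, 203.0], [516.6, -19.9, 206.2], [526.2, -17.1, 214.8], [536.3, -19.
[... 1602 characters left out ...]
1.8]]
mug [ 385.25145158 -105.51281351   76.57529625] ((372.3316955566406, -98.44369506835938), 42.25590896606445)
== w1
foot 1760 14.1 ((538.190185546875, -17.65612030029297), (110.1093521118164, 74.0151138305664), 88.17129516601562)
hookpts 558
[[473.5, -14.2, 222.3], [477.9, -12.9, 225.8], [482.2, -11.7, 220.2], [487.0, -10.9, 215.8], [492.2, -12.1, 211.8], [497.4, -14.5, 209.8], [502.8, -14.1, 204.5], [507.1, -12.9, 201.7], [511.1, -13.8, 209.6], [515.8, -17.8, 214.4], [520.1, -14.7, 217.0], [524.2, -13.0, 215.1], [528.5, -16.5, 220.4], [532.9, -15.4, 221.7], [537.8, -13.8, 222.4]]
mug [ 378.09220381 -103.29159942   77.03453237] ((368.7209167480469, -99.4485092163086), 41.69865036010742)
```

Emit:
drive_tool(fingers=[100, 100, 100, 100, 100, 100, 100, 100], slide=[[0, 0, 1.2], [0, 0, 1.2], [0, 0, 1.2], [0, 0, 1.2], [0, 0, 1.2], [0, 0, 1.2], [0, 0, 1.2], [0, 0, 1.2]], angular=[[0, 0, -8.5], [0, 0, -8.5], [0, 0, -8.5], [0, 0, -8.5], [0, 0, -8.5], [0, 0, -8.5], [0, 0, -8.5], [0, 0, -8.5]])

```text
time: 2.7
tcp_pos: [449.3, 232.2, 317.9]
ee_rot: [[-0.607, -0.795, 0.0], [-0.795, 0.607, 0.0], [-0.0, 0.0, -1.0]]
wrist_force: [0.2, 0.2, 0.2]
grip_width: 1.001
```

```bash
cat >> h.py <<'E'
def plan(tgt,phi=None,maxr=4.0):
    s=manip.read_state(); R=s['ee_rot']; t=s['tcp_pos']; d=np.array(tgt,float)-t
    cur=np.degrees(np.arctan2(R[1,0],R[0,0]))%360
    loc=R.T@d/10
    print("tcp",t.round(1),"phi",round(cur,1),"tool delta cm",loc.round(2),"rows",int(np.ceil(np.linalg.norm(loc)/maxr)))
    n=int(np.ceil(np.linalg.norm(loc)/maxr)); 
    if n: print("per row",(loc/n).round(2))
    # tilt error
    zt=R[:,2]; print("tilt vec (tool) deg",np.degrees(R.T@np.cross(zt,[0,0,-1])).round(2), "F",s['wrist_force'].round(2),"grip",round(float(s['grip_width']),3),"t",round(s['time'],2),"q6",s['qpos'].round(2)[[0,5]])
    if phi is not None:
        dd=(phi-cur+180)%360-180; print("yaw tool z deg",round(-dd,2))
        c,sn=np.cos(np.radians(phi)),np.sin(np.radians(phi)); Rn=np.array([[c,sn,0],[sn,-c,0],[0,0,-1]])
        l2=Rn.T@d/10; print("after-yaw tool delta",l2.round(2))
E
python3 - <<'E'
from h import *
plan((558.5,199,300),240.9)
E
```

```text
tcp [449.3 232.2 317.9] phi 232.6 tool delta cm [ -3.99 -10.69   1.79] rows 3
per row [-1.33 -3.56  0.6 ]
tilt vec (tool) deg [ 0.01  0.01 -0.  ] F [0.19 0.18 0.2 ] grip 1.001 t 2.7 q6 [ 0.25 -2.24]
yaw tool z deg -8.26
after-yaw tool delta [ -2.41 -11.15   1.79]
```

Emit:
drive_tool(fingers=[100, 100, 100, 100, 100], slide=[[0, 0, 0], [-0.8, -3.7, 0.6], [-0.8, -3.7, 0.6], [-0.8, -3.7, 0.6], [0, 0, 0]], angular=[[0, 0, -8.3], [0, 0, 0], [0, 0, 0], [0, 0, 0], [0, 0, 0]])

```text
time: 3.2
tcp_pos: [560.1, 196.8, 298.2]
ee_rot: [[-0.494, -0.87, -0.003], [-0.87, 0.494, -0.001], [0.002, 0.002, -1.0]]
wrist_force: [-0.6, 0.3, -0.9]
grip_width: 1.001
```

```bash
python3 - <<'E'
from h import *
cap("wrist","w2"); p,d,c=load("w2")
o=carrier(p,d,c,"red",(480,640,130,260)); print(o)
plan((558.5,199,300),240.9)
E
```

```text
{'tab': array([558.2, 198.1, 171.6, 460. ]), 'tabrect': ((558.7440185546875, 198.80841064453125), (13.665786743164062, 19.210792541503906), 60.91886520385742), 'box': ((558.5850219726562, 198.66192626953125), (43.897499084472656, 67.77534484863281), 61.60402297973633), 'boxz': (np.float64(59.8), 1807), 'bp': array([[518.3, 195.5],
       [578. , 163.2],
       [598.8, 201.9],
       [539.2, 234.1]], dtype=float32)}
tcp [558.7 197.5 299. ] phi 240.5 tool delta cm [-0.12  0.09 -0.1 ] rows 1
per row [-0.12  0.09 -0.1 ]
tilt vec (tool) deg [ 0.13 -0.08  0.  ] F [-0.15 -0.23  0.64] grip 1.004 t 3.25 q6 [ 0.15 -2.48]
yaw tool z deg -0.44
after-yaw tool delta [-0.12  0.09 -0.1 ]
```

View pics/w2.png

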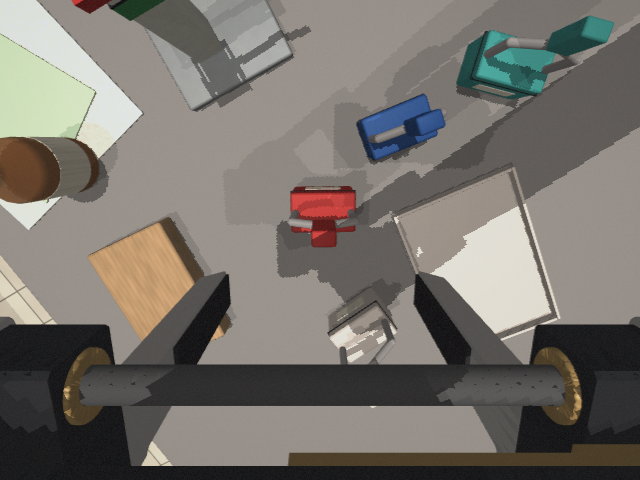

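Emit:
drive_tool(fingers=[60, 60, 60, 60, 0, 0, 0, 0], slide=[[-0.1, 0, 3.6], [0, 0, 3.6], [0, 0, 3.6], [0, 0, 3.6], [0, 0, 0], [0, 0, 0], [0, 0, 0], [0, 0, 0]], angular=[[0, 0, -0.4], [0, 0, 0], [0, 0, 0], [0, 0, 0], [0, 0, 0], [0, 0, 0], [0, 0, 0], [0, 0, 0]], newtons=25)

```text
time: 4.05
tcp_pos: [560.4, 198.3, 159.2]
ee_rot: [[-0.487, -0.873, 0.005], [-0.873, 0.487, 0.001], [-0.003, -0.004, -1.0]]
wrist_force: [0.4, -1.6, 0.2]
grip_width: 0.357
```

```bash
python3 - <<'E'
from h import *
plan((558.5,199,400),180)
cap("wrist","w3")
E
```

```text
tcp [560.4 198.3 159.2] phi 240.9 tool delta cm [ -0.03   0.11 -24.08] rows 7
per row [-0.    0.02 -3.44]
tilt vec (tool) deg [-0.21  0.17  0.  ] F [ 0.38 -1.62  0.22] grip 0.357 t 4.05 q6 [ 0.15 -2.48]
yaw tool z deg 60.87
after-yaw tool delta [  0.19   0.07 -24.08]
```

View pics/w3.png

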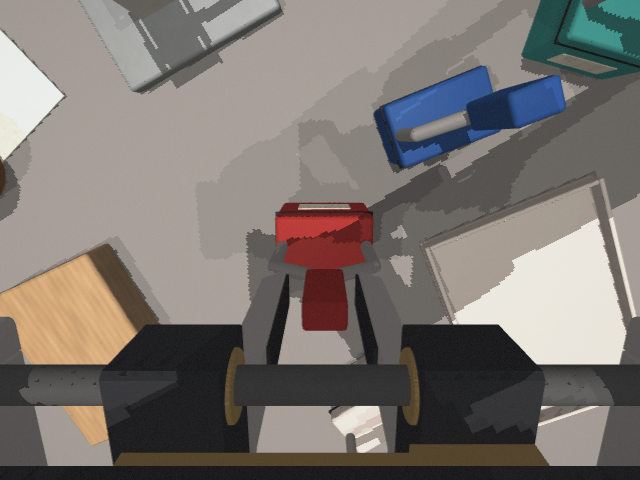

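Emit:
drive_tool(fingers=[0, 0, 0, 0, 0, 0], slide=[[0, 0, 0.3], [0, 0, 0], [0, 0, 0], [0, 0, 0], [0, 0, 0], [0, 0, 0]], angular=[[0, 0, 0], [0, 0, 0], [0, 0, 0], [0, 0, 0], [0, 0, 0], [0, 0, 0]])

```text
time: 4.7
tcp_pos: [559.5, 198.1, 154.3]
ee_rot: [[-0.487, -0.873, 0.001], [-0.873, 0.487, 0.001], [-0.001, -0.001, -1.0]]
wrist_force: [-2.2, 1.0, 5.3]
grip_width: 0.209
```

Emit:
drive_tool(fingers=[0, 0, 0, 0, 0, 0, 0, 0], slide=[[0, 0, -0.5], [0, 0, -2], [0, 0, -3], [0, 0, -3.5], [0, 0, -3.5], [0, 0, -3.5], [0, 0, -3.5], [0, 0, -3]], angular=[[0, 0, 0], [0, 0, 0], [0, 0, 0], [0, 0, 0], [0, 0, 8], [0, 0, 8], [0, 0, 8], [0, 0, 8]])

```text
time: 5.5
tcp_pos: [559.0, 197.5, 379.7]
ee_rot: [[-0.879, -0.477, 0.0], [-0.477, 0.879, -0.0], [-0.0, -0.001, -1.0]]
wrist_force: [-0.5, 0.1, -1.1]
grip_width: 0.213
```

Emit:
drive_tool(fingers=[0, 0, 0, 0, 0, 0, 0, 0], slide=[[0, 0, -1], [0, 0, 0], [0, 0, 0], [0, 0, 0], [0, 0, 0], [0, 0, 0], [0, 0, 0], [0, 0, 0]], angular=[[0, 0, 8], [0, 0, 8], [0, 0, 8], [0, 0, 3], [0, 0, 0], [0, 0, 0], [0, 0, 0], [0, 0, 0]])

```text
time: 6.3
tcp_pos: [559.1, 197.7, 388.1]
ee_rot: [[-0.999, -0.033, -0.0], [-0.033, 0.999, -0.0], [0.0, -0.0, -1.0]]
wrist_force: [-0.3, -0.2, -1.3]
grip_width: 0.212
```

```bash
python3 - <<'E'
from h import *
plan((420,20,400),177.8)
cap("wrist","w4"); cap("scene","s4")
E
```

```text
tcp [559.1 197.7 388.1] phi 181.9 tool delta cm [ 14.48 -17.31  -1.18] rows 6
per row [ 2.41 -2.88 -0.2 ]
tilt vec (tool) deg [-0.01 -0.02  0.  ] F [-0.29 -0.19 -1.28] grip 0.212 t 6.3 q6 [ 0.15 -1.45]
yaw tool z deg 4.07
after-yaw tool delta [ 13.21 -18.29  -1.19]
```

View pics/s4.png

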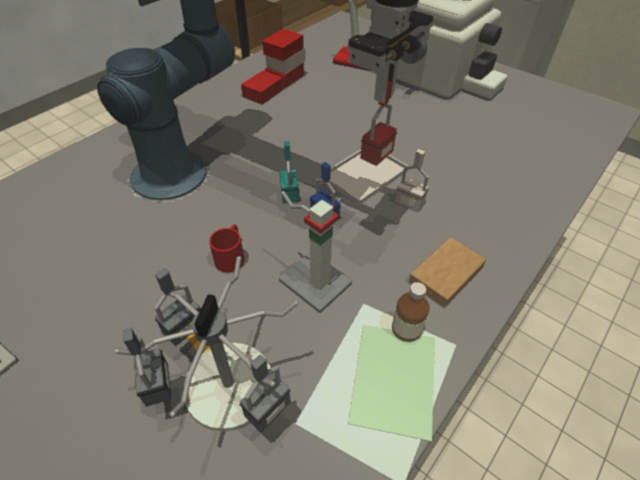

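View pics/w4.png

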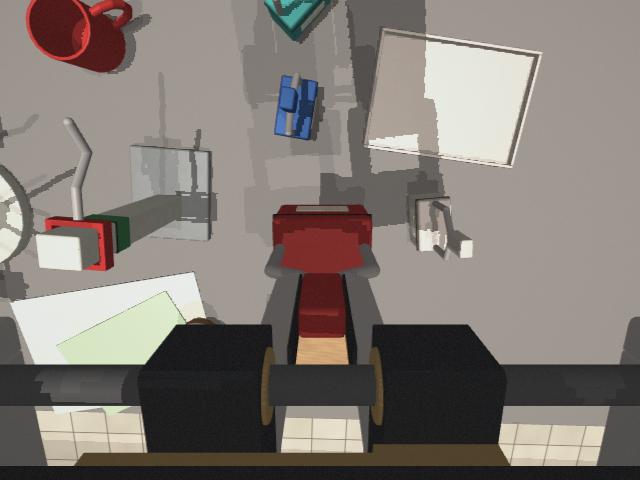

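```bash
cat >> h.py <<'E'
def held(tag,name):
    s=manip.read_state(); t=s['tcp_pos']
    p,d,c=load(tag)
    o=carrier(p,d,c,name,(t[0]-80,t[0]+80,t[1]-80,t[1]+80),zo=t[2]-155)
    if 'box' in o: print(tag,"held box",o['box'],"offset",(np.array(o['box'][0])-t[:2]).round(1),"z",o['boxz'],"exp",t[2]-95)
    if 'tab' in o: print("tab",o.get('tabrect'),o['tab'],"exp z",t[2]+17)
E
python3 - <<'E'
from h import *
held("w4","red"); held("s4","red")
E
```

```text
w4 held box ((556.6370239257812, 198.2525177001953), (40.199832916259766, 68.45331573486328), 2.1504971981048584) offset [-2.4  0.5] z (np.float64(293.7), 4813) exp 293.2590175879942
tab ((558.6417236328125, 198.05340576171875), (14.600481033325195, 19.965255737304688), 2.0413811206817627) [ 556.5  198.   405.4 1773. ] exp z 405.2590175879942
s4 held box ((564.514404296875, 196.52206420898438), (70.07090759277344, 40.628562927246094), 89.31122589111328) offset [ 5.4 -1.2] z (np.float64(293.2), 327) exp 293.2590175879942
tab ((565.813232421875, 201.71542358398438), (4.159423351287842, 13.652934074401855), 15.838726997375488) [567.1 199.7 404.1  16. ] exp z 405.2590175879942
```

```bash
python3 - <<'E'
from h import *
for tag in ("w4","s4"):
    p,d,c=load(tag); P=cloud(d,c); x,y,z=[P[...,i] for i in range(3)]
    reg=(x>400)&(x<680)&(y>-110)&(y<70)
    for nm,(a,b) in dict(foot=(9,19),top=(243,256)).items():
        m=reg&(z>a)&(z<b)
        m=m.astype(np.uint8); n,l,st,_=cv2.connectedComponentsWithStats(m)
        k=1+np.argmax(st[1:,4]); q=P[l==k]
        print(nm,len(q),np.median(q[:,2]).round(1),cv2.minAreaRect(q[:,:2].astype(np.float32)))
    m=reg&(z>198)&(z<232)&(x<560)&(x>470)&(y>-50)&(y<20)
    q=P[m]; 
    for a in range(474,560,6):
        k=q[(q[:,0]>=a)&(q[:,0]<a+6)]
        if len(k): print(a+3,len(k),np.median(k,0).round(1))
E
```

```text
foot 5449 14.1 ((567.3399658203125, -18.680164337158203), (110.10950469970703, 130.18167114257812), 87.36231231689453)
top 1695 249.9 ((582.1390991210938, -19.348819732666016), (37.7014045715332, 30.765169143676758), 87.30138397216797)
477 88 [477.5 -12.6 224.7]
483 84 [482.9 -12.6 221.2]
489 91 [489.2 -13.1 215.5]
495 81 [495.2 -13.3 209.9]
501 75 [501.3 -13.8 205. ]
507 81 [507.3 -14.2 206.8]
513 77 [513.2 -14.3 210.8]
519 80 [519.1 -14.8 214.9]
525 88 [524.9 -15.  218.6]
531 81 [531.2 -15.2 222.4]
537 76 [537.2 -15.6 223. ]
543 73 [543.1 -16.  223.2]
549 74 [549.1 -16.2 223.1]
555 68 [555.  -16.3 223. ]
561 117 [559.5 -32.2 222.3]
foot 1669 13.4 ((569.6267700195312, -18.69146728515625), (112.56019592285156, 131.95411682128906), 87.5967788696289)
top 255 249.2 ((584.8314819335938, -20.23301124572754), (37.061805725097656, 30.41314125061035), 88.42096710205078)
477 4 [478.7 -15.3 224.3]
483 13 [482.6 -16.4 221.1]
489 15 [487.7 -16.6 217.2]
495 15 [494.2 -16.  212.2]
501 18 [501.1 -17.  206.9]
507 6 [507.9 -18.5 202.8]
513 10 [512.7 -18.3 207.3]
519 8 [519.4 -18.8 211. ]
525 8 [525.  -19.  215.4]
531 9 [531.7 -19.  218.5]
537 12 [537.5 -18.8 222.3]
543 10 [543.4 -16.7 221.7]
549 11 [548.8 -19.3 222.9]
555 6 [554.8 -20.5 220.7]
```

```bash
python3 - <<'E'
from h import *
plan((430,-11.2,388),177.5)
E
```

```text
tcp [559.1 197.7 388.3] phi 181.9 tool delta cm [ 13.58 -20.46   0.03] rows 7
per row [ 1.94 -2.92  0.  ]
tilt vec (tool) deg [-0.  0.  0.] F [-0.14  0.3  -1.04] grip 0.213 t 6.4 q6 [ 0.15 -1.45]
yaw tool z deg 4.36
after-yaw tool delta [ 11.98 -21.44   0.03]
```

Emit:
drive_tool(fingers=[0, 0, 0, 0, 0, 0, 0, 0], slide=[[0, 0, 0], [1.7, -3.1, 0], [1.7, -3.1, 0], [1.7, -3.1, 0], [1.7, -3.1, 0], [1.7, -3.1, 0], [1.7, -3, 0], [1.8, -3, 0]], angular=[[0, 0, 4.4], [0, 0, 0], [0, 0, 0], [0, 0, 0], [0, 0, 0], [0, 0, 0], [0, 0, 0], [0, 0, 0]])

```text
time: 7.2
tcp_pos: [428.7, -12.6, 388.4]
ee_rot: [[-0.999, 0.044, 0.001], [0.044, 0.999, -0.0], [-0.001, -0.0, -1.0]]
wrist_force: [-0.4, -0.5, -1.6]
grip_width: 0.21
```

Emit:
drive_tool(fingers=[0, 0, 0, 0, 0, 0], slide=[[0, 0, 2], [0, 0, 3], [0, 0, 3], [0, 0, 3], [0, 0, 0], [0, 0, 0]], angular=[[0, 0, 0], [0, 0, 0], [0, 0, 0], [0, 0, 0], [0, 0, 0], [0, 0, 0]])

```text
time: 7.8
tcp_pos: [429.7, -11.7, 278.9]
ee_rot: [[-0.999, 0.044, 0.0], [0.044, 0.999, -0.0], [-0.0, -0.0, -1.0]]
wrist_force: [0.3, -0.3, -0.8]
grip_width: 0.212
```

```bash
python3 - <<'E'
from h import *
plan((502.8,-14.3,277.5),177.5)
cap("wrist","w5"); cap("scene","s5"); crop(load("s5")[0],230,430,100,280,4,"s5c")
held("w5","red"); held("s5","red")
E
```

```text
tcp [429.7 -11.7 278.9] phi 177.5 tool delta cm [-7.31  0.07  0.15] rows 2
per row [-3.66  0.03  0.07]
tilt vec (tool) deg [-0.    0.01 -0.  ] F [ 0.28 -0.28 -0.84] grip 0.212 t 7.8 q6 [-0.29 -1.82]
yaw tool z deg -0.05
after-yaw tool delta [-7.31  0.06  0.14]
w5 held box ((427.44244384765625, -11.161869049072266), (68.70665740966797, 39.80158615112305), 87.3792724609375) offset [-3.2  0.8] z (np.float64(184.6), 4774) exp 185.5021299885778
tab ((428.9944763183594, -11.350791931152344), (19.94556999206543, 14.518148422241211), 87.06253051757812) [ 427.2  -11.3  296.3 1689. ] exp z 297.5021299885778
s5 held box ((434.70819091796875, -14.50174331665039), (65.75084686279297, 43.405906677246094), 88.9810791015625) offset [ 4.1 -2.6] z (np.float64(185.0), 425) exp 185.5021299885778
tab ((436.4676208496094, -9.666885375976562), (9.846673965454102, 17.758708953857422), 43.49677658081055) [437.7  -9.9 295.9  43. ] exp z 297.5021299885778
```

View pics/s5c.png

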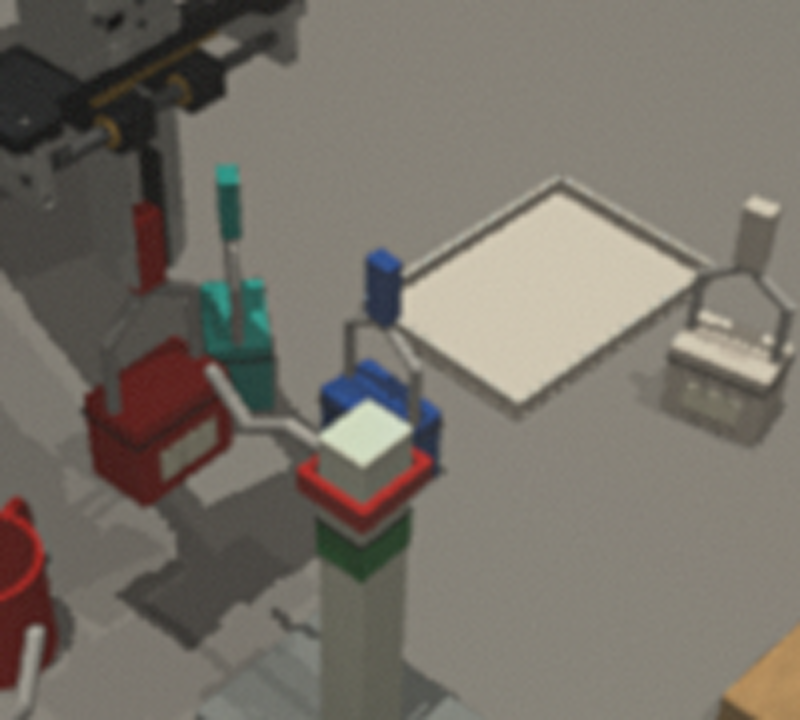

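View pics/w5.png

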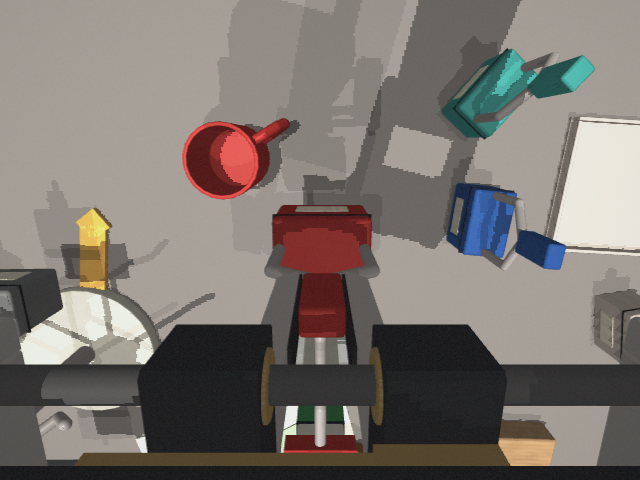

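Emit:
drive_tool(fingers=[0, 0, 0, 0, 0, 0, 0], slide=[[-1.5, 0, 0], [-2, 0.1, 0], [-2, 0, 0], [-1.8, 0, 0], [0, 0, 0], [0, 0, 1.5], [0, 0, 1]], angular=[[0, 0, 0], [0, 0, 0], [0, 0, 0], [0, 0, 0], [0, 0, 0], [0, 0, 0], [0, 0, 0]])

```text
time: 8.6
tcp_pos: [501.9, -13.8, 252.3]
ee_rot: [[-0.999, 0.045, -0.0], [0.045, 0.999, 0.0], [0.0, 0.0, -1.0]]
wrist_force: [-0.0, 0.4, -1.7]
grip_width: 0.211
```

```bash
python3 - <<'E'
from h import *
plan((502.8,-14.3,240.5),177.5)
cap("wrist","w6"); cap("scene","s6"); crop(load("s6")[0],230,430,100,280,4,"s6c")
E
```

```text
tcp [501.9 -13.8 252.3] phi 177.4 tool delta cm [-0.09 -0.04  1.18] rows 1
per row [-0.09 -0.04  1.18]
tilt vec (tool) deg [ 0.   -0.02 -0.  ] F [-0.03  0.36 -1.67] grip 0.211 t 8.6 q6 [-0.25 -1.78]
yaw tool z deg -0.06
after-yaw tool delta [-0.09 -0.04  1.18]
```

View pics/s6c.png

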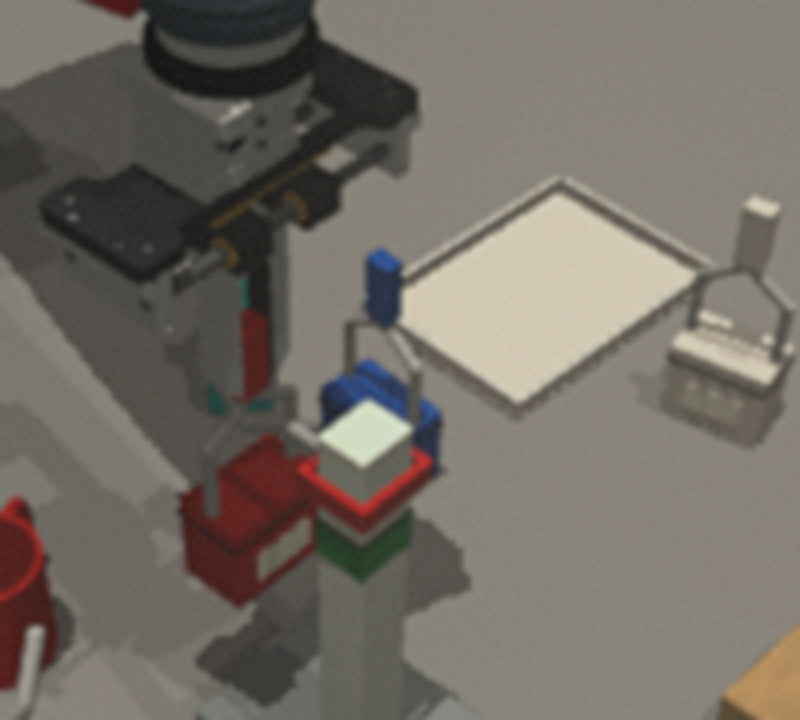

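Emit:
drive_tool(fingers=[0, 0, 0, 0, 0], slide=[[-0.1, 0, 1.2], [0, 0, 0.8], [0, 0, 0.8], [0, 0, 0], [0, 0, 0]], angular=[[0, 0, 0], [0, 0, 0], [0, 0, 0], [0, 0, 0], [0, 0, 0]])

```text
time: 9.2
tcp_pos: [503.3, -14.1, 225.2]
ee_rot: [[-0.999, 0.045, -0.001], [0.045, 0.999, -0.0], [0.001, -0.0, -1.0]]
wrist_force: [-2.1, -0.1, -0.0]
grip_width: 0.217
```

```bash
python3 - <<'E'
from h import *
plan((502.8,-14.3,240.5),177.5)
cap("wrist","w6"); cap("scene","s7"); crop(load("s7")[0],230,430,100,280,4,"s7c")
E
```

```text
tcp [503.3 -14.1 225.2] phi 177.4 tool delta cm [ 0.05 -0.03 -1.53] rows 1
per row [ 0.05 -0.03 -1.53]
tilt vec (tool) deg [-0.01 -0.07  0.  ] F [-2.07 -0.14 -0.03] grip 0.217 t 9.2 q6 [-0.25 -1.78]
yaw tool z deg -0.06
after-yaw tool delta [ 0.05 -0.03 -1.53]
```

View pics/s7c.png

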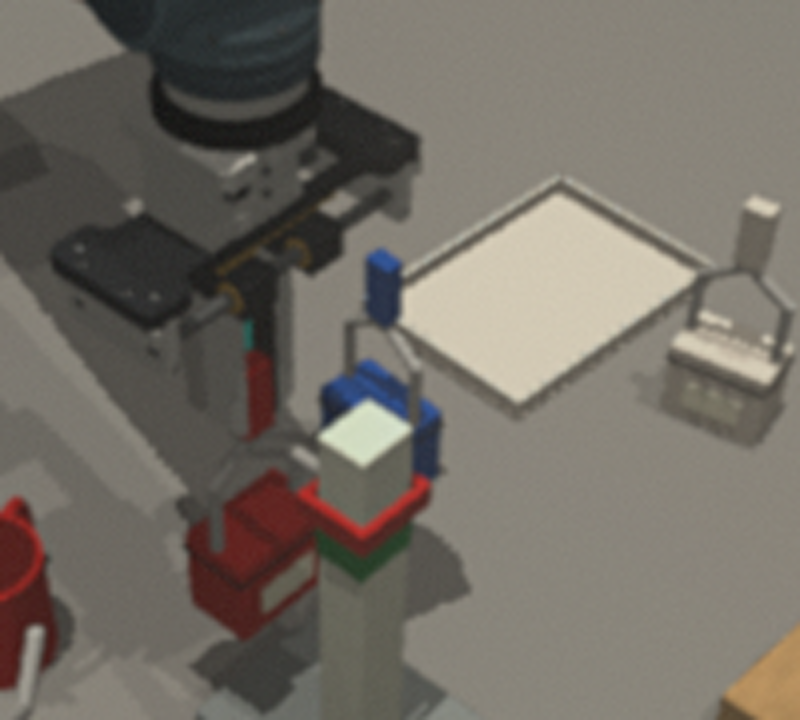

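Emit:
drive_tool(fingers=[60, 60, 60, 60, 60, 60, 60, 60], slide=[[0, 0, 0], [0, 0, 0], [0, 0, 0], [0, 0, 0], [0, 0, -1], [0, 0, -2], [0, 0, -3], [0, 0, -3]], angular=[[0, 0, 0], [0, 0, 0], [0, 0, 0], [0, 0, 0], [0, 0, 0], [0, 0, 0], [0, 0, 0], [0, 0, 0]])

```text
time: 10.1
tcp_pos: [503.4, -13.9, 316.8]
ee_rot: [[-0.999, 0.045, -0.0], [0.045, 0.999, 0.0], [0.0, 0.0, -1.0]]
wrist_force: [0.5, -0.1, -0.2]
grip_width: 0.597
```

Emit:
drive_tool(fingers=[60, 60, 60, 60, 60, 60, 60, 60], slide=[[0, 0, 0], [0, 0, 0], [0, 0, 0], [0, 0, 0], [0, 0, 0], [0, 0, 0], [0, 0, 0], [0, 0, 0]], angular=[[0, 0, 0], [0, 0, 0], [0, 0, 0], [0, 0, 0], [0, 0, 0], [0, 0, 0], [0, 0, 0], [0, 0, 0]])

```text
time: 10.9
tcp_pos: [503.6, -14.0, 315.2]
ee_rot: [[-0.999, 0.045, -0.0], [0.045, 0.999, 0.0], [0.0, 0.0, -1.0]]
wrist_force: [-0.9, -0.1, -0.0]
grip_width: 0.598
```

Emit:
drive_tool(fingers=[60, 60, 60, 60, 60, 60, 60, 60], slide=[[0, 0, 0], [0, 0, 0], [0, 0, 0], [0, 0, 0], [0, 0, 0], [0, 0, 0], [0, 0, 0], [0, 0, 0]], angular=[[0, 0, 0], [0, 0, 0], [0, 0, 0], [0, 0, 0], [0, 0, 0], [0, 0, 0], [0, 0, 0], [0, 0, 0]])

```text
time: 11.7
tcp_pos: [503.6, -14.0, 315.3]
ee_rot: [[-0.999, 0.045, 0.0], [0.045, 0.999, -0.0], [-0.0, -0.0, -1.0]]
wrist_force: [0.2, -0.2, -0.7]
grip_width: 0.599
```

```bash
cat >> h.py <<'E'
def hang(tag,name,hx=503,hy=-14.3,r=50,zr=206.5):
    p,d,c=load(tag); P=cloud(d,c); x,y,z=[P[...,i] for i in range(3)]
    m=colmask(p,name)&(abs(x-hx)<r)&(abs(y-hy)<r)&(z>zr-15)&(z<zr+62)
    q=P[m]
    if len(q)<5: print("none",len(q)); return
    zt=np.percentile(q[:,2],97); k=q[q[:,2]>zt-5]; k=k[k[:,2]<zt+6]
    print(tag,"tab top",np.median(k,0).round(1),len(k),cv2.minAreaRect(k[:,:2].astype(np.float32)),"sink est",round(zr+51-np.median(k[:,2]),1))
E
python3 - <<'E'
from h import *
plan((502.8,-14.3,240.5),177.5)
cap("wrist","w8"); cap("scene","s8"); crop(load("s8")[0],230,430,100,280,4,"s8c")
hang("w8","red"); hang("s8","red")
E
```

```text
tcp [503.6 -14.  315.3] phi 177.4 tool delta cm [ 0.08 -0.04  7.48] rows 2
per row [ 0.04 -0.02  3.74]
tilt vec (tool) deg [-0.  0.  0.] F [ 0.17 -0.22 -0.66] grip 0.599 t 11.7 q6 [-0.25 -1.78]
yaw tool z deg -0.06
after-yaw tool delta [ 0.08 -0.04  7.48]
w8 tab top [502.  -15.5 240.7] 595 ((502.5067138671875, -15.393817901611328), (18.515918731689453, 13.5344820022583), 87.13088989257812) sink est 16.8
s8 tab top [506.8 -17.7 239.8] 51 ((506.0204772949219, -15.732011795043945), (18.983108520507812, 13.07402229309082), 83.10655212402344) sink est 17.7
```

View pics/s8c.png

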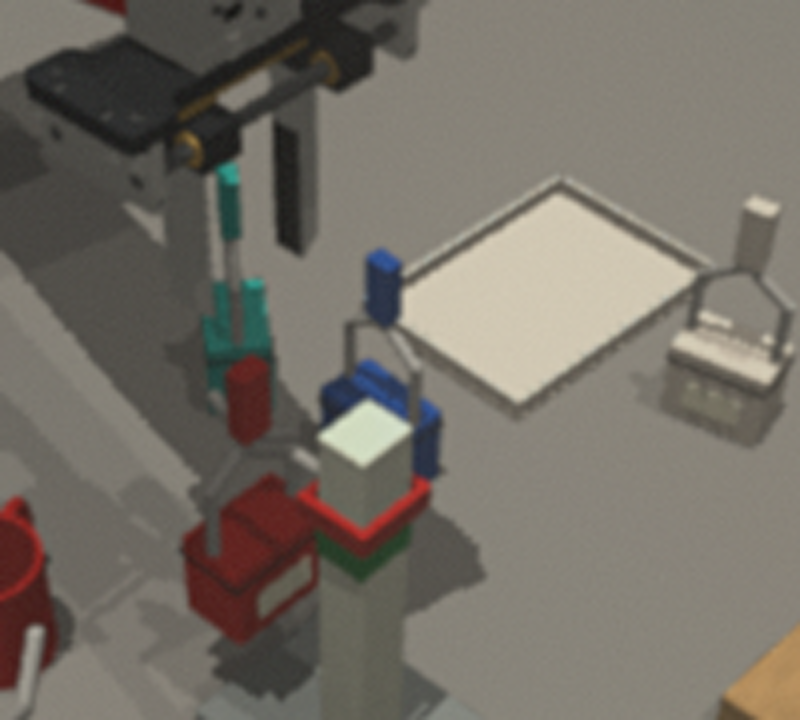

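View pics/w8.png

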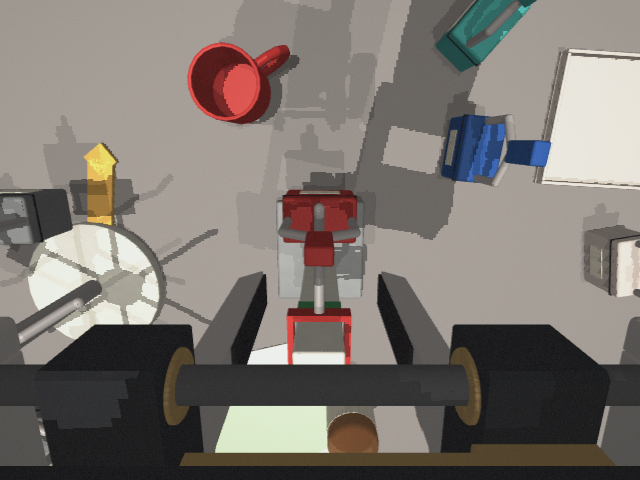

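Emit:
drive_tool(fingers=[60, 60, 60, 60, 60, 60, 60, 60], slide=[[0, 0, 0], [0, 0, 0], [0, 0, 0], [0, 0, 0], [0, 0, 0], [0, 0, 0], [0, 0, 0], [0, 0, 0]], angular=[[0, 0, 0], [0, 0, 0], [0, 0, 0], [0, 0, 0], [0, 0, 0], [0, 0, 0], [0, 0, 0], [0, 0, 0]])

```text
time: 12.6
tcp_pos: [503.6, -14.0, 315.3]
ee_rot: [[-0.999, 0.045, 0.0], [0.045, 0.999, -0.0], [-0.0, -0.0, -1.0]]
wrist_force: [-0.0, 0.3, -0.1]
grip_width: 0.599
```

```bash
python3 - <<'E'
from h import *
plan((503,-14.8,223.5),177.5)
cap("wrist","w9"); cap("scene","s9"); 
hang("w9","red"); hang("s9","red")
for t in ("w8","w9","w1","w4","s8","t1","top0"):
    p,d,c=load(t);P=cloud(d,c); x,y,z=[P[...,i] for i in range(3)]
    m=(z>13)&(z<23)&(x>300)&(x<540)&(y>220)&(y<500)
    m=m.astype(np.uint8); n,l,st,_=cv2.connectedComponentsWithStats(m)
    k=1+np.argmax(st[1:,4]); q=P[l==k]
    print(t,"tray",len(q),cv2.minAreaRect(q[:,:2].astype(np.float32)))
E
```

```text
tcp [503.6 -14.  315.3] phi 177.4 tool delta cm [ 0.05 -0.08  9.18] rows 3
per row [ 0.02 -0.03  3.06]
tilt vec (tool) deg [-0.  0.  0.] F [-0.01  0.34 -0.11] grip 0.599 t 12.6 q6 [-0.25 -1.78]
yaw tool z deg -0.06
after-yaw tool delta [ 0.05 -0.08  9.18]
w9 tab top [502.1 -15.4 240.7] 598 ((502.58258056640625, -15.386903762817383), (18.409669876098633, 13.677448272705078), 87.30924224853516) sink est 16.8
s9 tab top [506.8 -18.  240.1] 48 ((506.5050354003906, -17.328798294067383), (12.151886940002441, 19.303707122802734), 7.079601764678955) sink est 17.4
w8 tray 1280 ((424.0093688964844, 319.7843322753906), (124.51823425292969, 150.360107421875), 84.0563735961914)
w9 tray 1283 ((424.0108642578125, 319.12457275390625), (122.84837341308594, 150.03677368164062), 84.0495376586914)
w1 tray 1581 ((428.6603088378906, 364.2849426269531), (210.5469512939453, 150.42222595214844), 83.94511413574219)
w4 tray 1992 ((428.65435791015625, 364.3216552734375), (210.99981689453125, 149.8911895751953), 83.98902893066406)
s8 tray 178 ((486.1573181152344, 322.0731201171875), (215.20547485351562, 98.75247192382812), 52.32355880737305)
t1 tray 12 ((493.13165283203125, 262.8121643066406), (21.472579956054688, 6.1172027587890625), 81.05220794677734)
top0 tray 135 ((440.42822265625, 438.1325378417969), (63.113739013671875, 149.7632598876953), 84.04302215576172)
```

Emit:
drive_tool(fingers=[60, 60, 60, 60, 60, 0, 0, 0], slide=[[0.1, -0.1, 2.7], [0, 0, 3], [0, 0, 2.3], [0, 0, 1.2], [0, 0, 0], [0, 0, 0], [0, 0, 0], [0, 0, 0]], angular=[[0, 0, 0], [0, 0, 0], [0, 0, 0], [0, 0, 0], [0, 0, 0], [0, 0, 0], [0, 0, 0], [0, 0, 0]])

```text
time: 13.5
tcp_pos: [503.3, -15.1, 224.7]
ee_rot: [[-0.999, 0.045, 0.002], [0.045, 0.999, -0.001], [-0.002, -0.001, -1.0]]
wrist_force: [0.3, 0.0, -0.4]
grip_width: 0.381
```

Emit:
drive_tool(fingers=[0, 0, 0, 0, 0], slide=[[0, 0, 0], [0, 0, 0], [0, 0, 0], [0, 0, 0], [0, 0, 0]], angular=[[0, 0, 0], [0, 0, 0], [0, 0, 0], [0, 0, 0], [0, 0, 0]])

```text
time: 14.0
tcp_pos: [502.7, -15.4, 223.4]
ee_rot: [[-0.999, 0.045, 0.001], [0.045, 0.999, -0.001], [-0.001, -0.001, -1.0]]
wrist_force: [0.4, -3.1, -0.4]
grip_width: 0.214
```

Emit:
drive_tool(fingers=[0, 0, 0, 0, 0, 0, 0, 0], slide=[[0, 0, -0.5], [0, 0, -1], [0, 0, -1.5], [0, 0, -1.5], [0, 0, -1.1], [0, 0, 0], [1.5, 0, 0], [2.5, 0, 0]], angular=[[0, 0, 0], [0, 0, 0], [0, 0, 0], [0, 0, 0], [0, 0, 0], [0, 0, 0], [0, 0, 0], [0, 0, 0]])

```text
time: 14.8
tcp_pos: [462.3, -13.0, 278.8]
ee_rot: [[-0.999, 0.044, -0.001], [0.044, 0.999, 0.001], [0.001, 0.001, -1.0]]
wrist_force: [0.4, 0.5, -0.7]
grip_width: 0.21
```

```bash
python3 - <<'E'
from h import *
plan((434,414,360),174)
cap("scene","s10"); crop(load("s10")[0],230,430,100,280,4,"s10c")
E
```

```text
tcp [462.3 -13.  278.8] phi 177.5 tool delta cm [ 4.73 42.54 -8.09] rows 11
per row [ 0.43  3.87 -0.74]
tilt vec (tool) deg [ 0.03 -0.07 -0.  ] F [ 0.36  0.48 -0.7 ] grip 0.21 t 14.8 q6 [-0.27 -1.8 ]
yaw tool z deg 3.45
after-yaw tool delta [ 7.28 42.17 -8.12]
```

View pics/s10c.png

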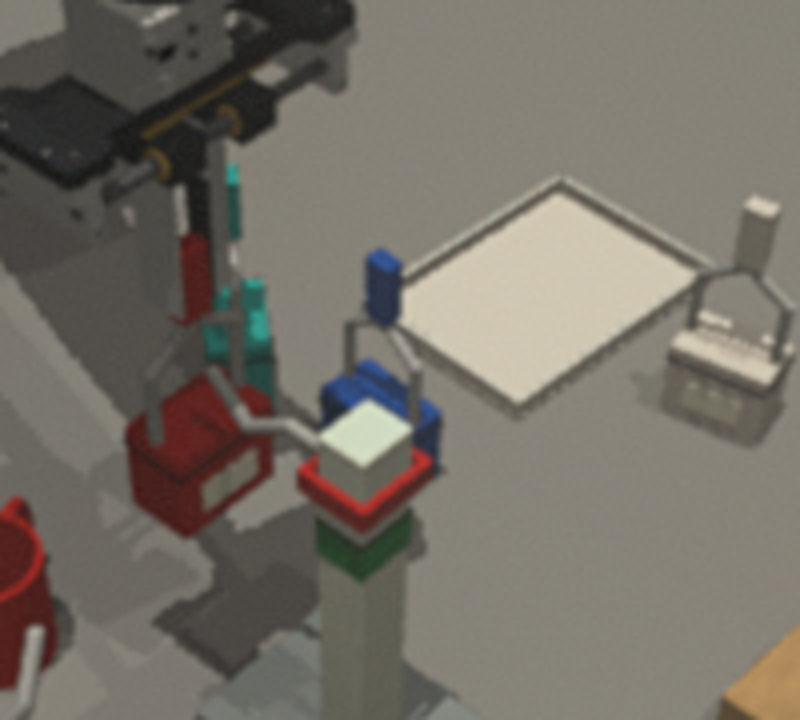

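Emit:
drive_tool(fingers=[0, 0, 0, 0, 0, 0, 0, 0], slide=[[2.5, 0, -1], [1, 0, -3.5], [0, 2, -3], [0, 3.5, -1.5], [0.5, 4, 0], [0.5, 4, 0], [0.5, 4, 0], [0.5, 4, 0]], angular=[[0, 0, 3.4], [0, 0, 0], [0, 0, 0], [0, 0, 0], [0, 0, 0], [0, 0, 0], [0, 0, 0], [0, 0, 0]])

```text
time: 15.65
tcp_pos: [429.5, 206.6, 368.9]
ee_rot: [[-0.995, 0.104, -0.001], [0.104, 0.995, -0.0], [0.001, -0.0, -1.0]]
wrist_force: [-0.4, -0.2, -1.7]
grip_width: 0.21
```

Emit:
drive_tool(fingers=[0, 0, 0, 0, 0, 0, 0], slide=[[0.4, 4, 0], [0.4, 4, 0], [0.4, 4, 0], [0.4, 4, 0], [0.3, 4, 0], [0, 0.7, 0], [0, 0, 0]], angular=[[0, 0, 0], [0, 0, 0], [0, 0, 0], [0, 0, 0], [0, 0, 0], [0, 0, 0], [0, 0, 0]])

```text
time: 16.35
tcp_pos: [432.2, 413.5, 368.1]
ee_rot: [[-0.995, 0.102, -0.002], [0.102, 0.995, -0.001], [0.002, -0.002, -1.0]]
wrist_force: [-0.2, -0.8, -1.1]
grip_width: 0.21
```

```bash
python3 - <<'E'
from h import *
plan((434,414,162),174)
cap("wrist","w11"); 
held("w11","red")
E
```

```text
tcp [432.2 413.5 368.1] phi 174.1 tool delta cm [-0.21  0.1  20.61] rows 6
per row [-0.03  0.02  3.44]
tilt vec (tool) deg [-0.09 -0.09 -0.  ] F [-0.24 -0.77 -1.13] grip 0.21 t 16.35 q6 [ 0.57 -0.89]
yaw tool z deg 0.15
after-yaw tool delta [-0.17  0.07 20.61]
w11 held box ((429.9977722167969, 414.08856201171875), (68.54869079589844, 40.09770584106445), 84.18826293945312) offset [-2.5  1.5] z (np.float64(273.0), 4733) exp 273.5132525295018
tab ((431.8165588378906, 413.91387939453125), (19.93512535095215, 14.238619804382324), 85.73291015625) [ 429.9  414.   384.7 1682. ] exp z 385.5132525295018
```

View pics/w11.png

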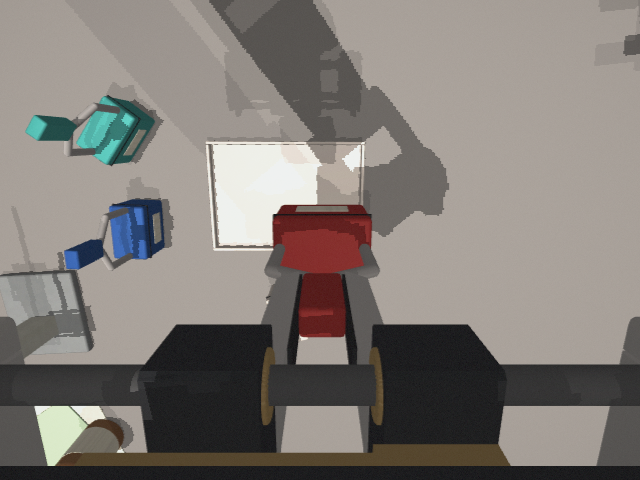

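Emit:
drive_tool(fingers=[0, 0, 0, 0, 0, 0, 0, 0], slide=[[-0.2, 0, 3], [0, 0, 4], [0, 0, 4], [0, 0, 4], [0, 0, 3], [0, 0, 1.6], [0, 0, 0.5], [0, 0, 0]], angular=[[0, 0, 0], [0, 0, 0], [0, 0, 0], [0, 0, 0], [0, 0, 0], [0, 0, 0], [0, 0, 0], [0, 0, 0]])

```text
time: 17.2
tcp_pos: [435.2, 412.3, 168.9]
ee_rot: [[-0.995, 0.105, 0.001], [0.105, 0.995, 0.0], [-0.001, 0.0, -1.0]]
wrist_force: [0.7, -0.2, -1.1]
grip_width: 0.212
```

Emit:
drive_tool(fingers=[0, 0, 0, 0], slide=[[0, 0, 0.3], [0, 0, 0.2], [0, 0, 0], [0, 0, 0]], angular=[[0, 0, 0], [0, 0, 0], [0, 0, 0], [0, 0, 0]])

```text
time: 17.6
tcp_pos: [434.9, 412.8, 163.8]
ee_rot: [[-0.995, 0.104, 0.001], [0.104, 0.995, 0.0], [-0.001, 0.001, -1.0]]
wrist_force: [-0.7, -0.7, -1.8]
grip_width: 0.209
```

Emit:
drive_tool(fingers=[0, 0, 0, 0], slide=[[0, 0, 0.3], [0, 0, 0.1], [0, 0, 0], [0, 0, 0]], angular=[[0, 0, 0], [0, 0, 0], [0, 0, 0], [0, 0, 0]])

```text
time: 18.0
tcp_pos: [434.6, 412.6, 159.1]
ee_rot: [[-0.995, 0.104, -0.0], [0.104, 0.995, -0.0], [0.0, -0.0, -1.0]]
wrist_force: [-0.1, -0.2, -0.9]
grip_width: 0.212
```

Emit:
drive_tool(fingers=[0, 0, 0], slide=[[0, 0, 0.15], [0, 0, 0], [0, 0, 0]], angular=[[0, 0, 0], [0, 0, 0], [0, 0, 0]])

```text
time: 18.3
tcp_pos: [435.1, 412.8, 159.0]
ee_rot: [[-0.995, 0.104, 0.001], [0.104, 0.995, 0.0], [-0.001, 0.001, -1.0]]
wrist_force: [-1.1, -1.1, 6.1]
grip_width: 0.209
```

Emit:
drive_tool(fingers=[60, 60, 60, 60, 60, 60, 60, 60], slide=[[0, 0, 0], [0, 0, 0], [0, 0, 0], [0, 0, -0.3], [0, 0, -2], [0, 0, -4], [0, 0, -4], [0, 0, -4]], angular=[[0, 0, 0], [0, 0, 0], [0, 0, 0], [0, 0, 0], [0, 0, 0], [0, 0, 0], [0, 0, 0], [0, 0, 0]])

```text
time: 19.1
tcp_pos: [434.4, 412.4, 302.3]
ee_rot: [[-0.995, 0.104, -0.0], [0.104, 0.995, -0.0], [0.0, -0.0, -1.0]]
wrist_force: [-0.0, 0.3, -0.3]
grip_width: 0.604
```

Emit:
drive_tool(fingers=[60, 60, 60, 60, 60, 60, 60, 60], slide=[[0, 0, -0.5], [0, 0, 0], [0, 0, 0], [0, 0, 0], [0, 0, 0], [0, 0, 0], [0, 0, 0], [0, 0, 0]], angular=[[0, 0, 8.5], [0, 0, 8.5], [0, 0, 8.5], [0, 0, 8.5], [0, 0, 8.5], [0, 0, 8.5], [0, 0, 8.5], [0, 0, 8.5]])

```text
time: 19.9
tcp_pos: [434.6, 412.6, 305.8]
ee_rot: [[-0.27, 0.963, -0.0], [0.963, 0.27, 0.0], [0.0, -0.0, -1.0]]
wrist_force: [-0.9, 0.7, 0.9]
grip_width: 0.6
```

```bash
python3 - <<'E'
from h import *
plan((447.5,161.2,300),82.4)
cap("wrist","w12"); cap("scene","s12"); p,d,c=load("w12")
print(carrier(p,d,c,"red",(360,520,350,480),zo=4.5))
print(carrier(p,d,c,"blue",(380,520,90,240)))
p,d,c=load("s12");print(carrier(p,d,c,"blue",(380,520,90,240)))
E
```

```text
tcp [434.6 412.6 305.8] phi 105.7 tool delta cm [-24.55  -5.56   0.58] rows 7
per row [-3.51 -0.79  0.08]
tilt vec (tool) deg [-0. -0.  0.] F [-0.92  0.69  0.87] grip 0.6 t 19.9 q6 [0.57 0.3 ]
yaw tool z deg 23.29
after-yaw tool delta [-24.74   4.6    0.58]
{'tab': array([434.7, 414.5, 175.7, 428. ]), 'tabrect': ((434.94744873046875, 413.5677490234375), (19.30626678466797, 13.889867782592773), 84.00385284423828), 'box': ((434.8441162109375, 413.7752380371094), (68.99710083007812, 42.82126235961914), 83.9422378540039), 'boxz': (np.float64(63.9), 1610), 'bp': array([[409.9, 381.7],
       [452.5, 377.2],
       [459.8, 445.8],
       [417.2, 450.3]], dtype=float32)}
{'box': ((454.9465637207031, 145.50814819335938), (61.89761734008789, 25.828447341918945), 16.0640869140625), 'boxz': (np.float64(60.2), 456), 'bp': array([[421.6, 149.4],
       [428.8, 124.5],
       [488.3, 141.7],
       [481.1, 166.5]], dtype=float32)}
{'tab': array([450.4, 158.1, 170.7,  36. ]), 'tabrect': ((449.603759765625, 160.10382080078125), (10.877305030822754, 19.626998901367188), 78.97698211669922), 'box': ((451.501953125, 160.38185119628906), (43.69395446777344, 69.76516723632812), 83.56192779541016), 'boxz': (np.float64(59.3), 168), 'bp': array([[414.4, 142.6],
       [483.7, 134.8],
       [488.6, 178.2],
       [419.3, 186. ]], dtype=float32)}
```

View pics/w12.png

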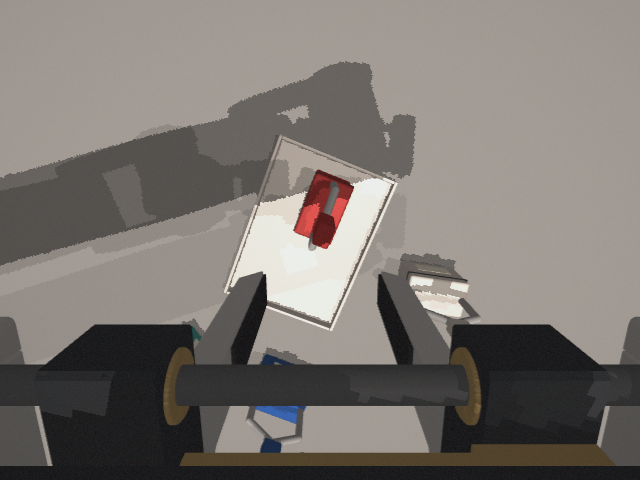

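View pics/s12.png

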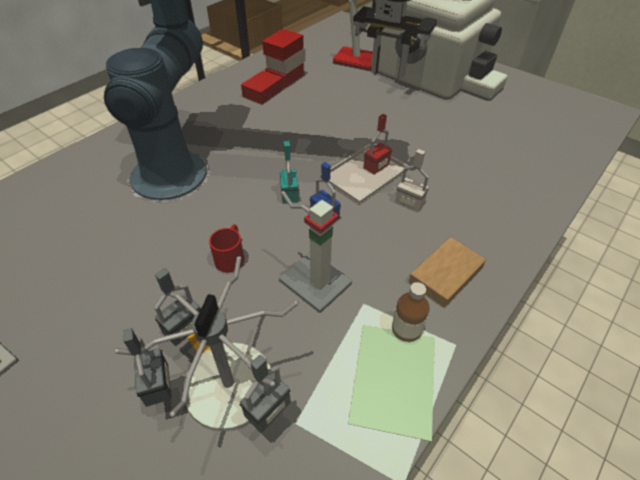

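Emit:
drive_tool(fingers=[60, 60, 60, 60, 60, 60, 60, 60], slide=[[0, 0, 0], [0, 0, 0], [0, 0, 0], [-4, 0.7, 0], [-4, 0.7, 0], [-4, 0.7, 0], [-4, 0.7, 0], [-4, 0.8, 0]], angular=[[0, 0, 8], [0, 0, 8], [0, 0, 7.3], [0, 0, 0], [0, 0, 0], [0, 0, 0], [0, 0, 0], [0, 0, 0]])

```text
time: 20.8
tcp_pos: [444.8, 208.2, 305.9]
ee_rot: [[0.122, 0.993, 0.001], [0.993, -0.122, 0.0], [0.0, 0.001, -1.0]]
wrist_force: [0.8, -0.1, 0.1]
grip_width: 0.602
```

Emit:
drive_tool(fingers=[60, 60, 60, 60], slide=[[-3, 0.7, 0], [-1.8, 0.3, 0], [0, 0, 0], [0, 0, 0]], angular=[[0, 0, 0], [0, 0, 0], [0, 0, 0], [0, 0, 0]])

```text
time: 21.2
tcp_pos: [449.0, 160.9, 305.9]
ee_rot: [[0.125, 0.992, 0.0], [0.992, -0.125, 0.0], [0.0, 0.0, -1.0]]
wrist_force: [-0.4, -0.6, 0.1]
grip_width: 0.599
```

```bash
python3 - <<'E'
from h import *
cap("wrist","w13"); p,d,c=load("w13")
print(carrier(p,d,c,"blue",(380,520,90,240)))
plan((448,161,155),82.2)
E
```

```text
{'tab': array([447.8, 162.7, 171.8, 418. ]), 'tabrect': ((447.37567138671875, 161.900634765625), (13.444993019104004, 18.710853576660156), 82.54505157470703), 'box': ((447.4565734863281, 161.6055908203125), (43.630916595458984, 68.1494140625), 82.30229949951172), 'boxz': (np.float64(59.9), 1745), 'bp': array([[410.8, 144.6],
       [478.3, 135.4],
       [484.1, 178.7],
       [416.6, 187.8]], dtype=float32)}
tcp [448.9 161.3 305.8] phi 82.8 tool delta cm [-0.05 -0.09 15.08] rows 4
per row [-0.01 -0.02  3.77]
tilt vec (tool) deg [ 0.   -0.02  0.  ] F [ 0.69 -0.07 -0.17] grip 0.6 t 21.25 q6 [0.11 0.23]
yaw tool z deg 0.64
after-yaw tool delta [-0.04 -0.09 15.08]
```

View pics/w13.png

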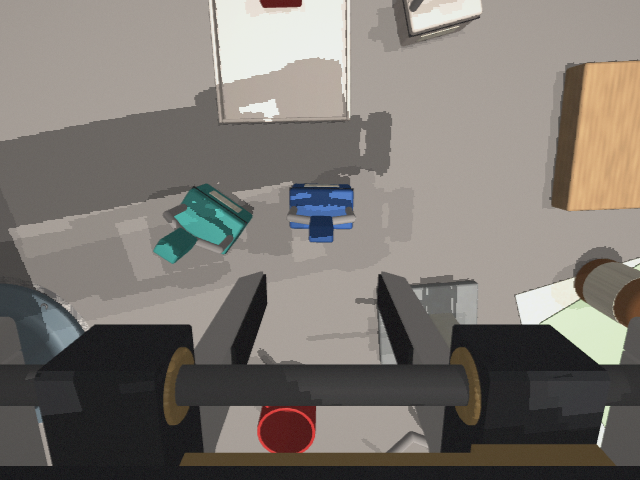

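Emit:
drive_tool(fingers=[60, 60, 60, 60, 60, 0, 0, 0], slide=[[0, -0.1, 3.5], [0, 0, 4], [0, 0, 4], [0, 0, 2.5], [0, 0, 1], [0, 0, 0], [0, 0, 0], [0, 0, 0]], angular=[[0, 0, 0.5], [0, 0, 0], [0, 0, 0], [0, 0, 0], [0, 0, 0], [0, 0, 0], [0, 0, 0], [0, 0, 0]])

```text
time: 22.05
tcp_pos: [449.2, 161.3, 157.7]
ee_rot: [[0.134, 0.991, 0.003], [0.991, -0.134, 0.0], [0.001, 0.003, -1.0]]
wrist_force: [0.7, -0.6, 0.2]
grip_width: 0.381
```

Emit:
drive_tool(fingers=[0, 0, 0, 0, 0, 0], slide=[[0, 0, 0], [0, 0, 0], [0, 0, 0], [0, 0, 0], [0, 0, 0], [0, 0, 0]], angular=[[0, 0, 0], [0, 0, 0], [0, 0, 0], [0, 0, 0], [0, 0, 0], [0, 0, 0]])

```text
time: 22.65
tcp_pos: [448.5, 160.9, 156.7]
ee_rot: [[0.135, 0.991, 0.001], [0.991, -0.135, 0.0], [0.0, 0.001, -1.0]]
wrist_force: [-0.5, 0.1, 5.7]
grip_width: 0.21
```

Emit:
drive_tool(fingers=[0, 0, 0, 0, 0, 0, 0, 0], slide=[[0, 0, -0.5], [0, 0, -2], [0, 0, -3.5], [0, 0, -4], [0, 0, -4], [0, 0, -4], [0, 0, -3], [0, 0, 0]], angular=[[0, 0, 0], [0, 0, 0], [0, 0, 0], [0, 0, -8], [0, 0, -8], [0, 0, -8], [0, 0, -8], [0, 0, -8]])

```text
time: 23.45
tcp_pos: [449.4, 161.0, 370.5]
ee_rot: [[-0.538, 0.843, 0.008], [0.843, 0.538, 0.001], [-0.004, 0.007, -1.0]]
wrist_force: [-0.0, 0.2, -2.3]
grip_width: 0.212
```

Emit:
drive_tool(fingers=[0, 0, 0, 0, 0, 0, 0, 0], slide=[[0, 0, 0], [0, 0, 0], [0, 0, 0], [0, 0, 0], [0, 0, 0], [0, 0, 0], [0, 0, 0], [0, 0, 0]], angular=[[0, 0, -8], [0, 0, -8], [0, 0, -8], [0, 0, -8], [0, 0, -8], [0, 0, -8], [0, 0, -7], [0, 0, 0]])

```text
time: 24.25
tcp_pos: [447.5, 160.8, 364.6]
ee_rot: [[-0.999, 0.048, -0.002], [0.048, 0.999, -0.0], [0.002, -0.0, -1.0]]
wrist_force: [-0.0, 0.1, -2.6]
grip_width: 0.212
```

```bash
python3 - <<'E'
from h import *
plan((430,-11.7,366),177.5)
cap("wrist","w14"); held("w14","blue")
E
```

```text
tcp [447.5 160.8 364.6] phi 177.2 tool delta cm [  0.91 -17.32  -0.13] rows 5
per row [ 0.18 -3.46 -0.03]
tilt vec (tool) deg [-0.02 -0.12 -0.  ] F [-0.05  0.13 -2.59] grip 0.212 t 24.25 q6 [ 0.11 -1.42]
yaw tool z deg -0.27
after-yaw tool delta [  0.99 -17.31  -0.14]
w14 held box ((443.9519348144531, 161.12954711914062), (68.3879623413086, 39.354408264160156), 87.2095947265625) offset [-3.6  0.3] z (np.float64(267.8), 4599) exp 269.832326409768
tab ((446.4161376953125, 161.146240234375), (20.021841049194336, 14.404303550720215), 86.97726440429688) [ 444.6  161.2  379.6 1608. ] exp z 381.832326409768
```

Emit:
drive_tool(fingers=[0, 0, 0, 0, 0, 0, 0, 0], slide=[[0.3, -2.5, 0], [0.3, -3.7, 0], [0.2, -3.7, 0], [0.1, -3.7, 0], [0.1, -2.7, 0], [0, -1, 0], [0, 0, 1], [0, 0, 3]], angular=[[0, 0, 0], [0, 0, 0], [0, 0, 0], [0, 0, 0], [0, 0, 0], [0, 0, 0], [0, 0, 0], [0, 0, 0]])

```text
time: 25.1
tcp_pos: [431.1, -11.2, 327.5]
ee_rot: [[-0.999, 0.049, 0.006], [0.049, 0.999, -0.001], [-0.006, -0.001, -1.0]]
wrist_force: [0.7, -0.9, -2.5]
grip_width: 0.209
```

Emit:
drive_tool(fingers=[0, 0, 0, 0, 0], slide=[[0, 0, 3], [0, 0, 1.6], [0, 0, 0], [0, 0, 0], [0, 0, 0]], angular=[[0, 0, 0], [0, 0, 0], [0, 0, 0], [0, 0, 0], [0, 0, 0]])

```text
time: 25.6
tcp_pos: [430.3, -11.1, 281.1]
ee_rot: [[-0.999, 0.048, 0.002], [0.048, 0.999, -0.0], [-0.002, -0.0, -1.0]]
wrist_force: [-0.9, -0.3, -2.3]
grip_width: 0.21
```

```bash
python3 - <<'E'
from h import *
plan((504,-14.8,279.5),177.5)
cap("wrist","w15"); held("w15","blue")
E
```

```text
tcp [430.3 -11.1 281.1] phi 177.3 tool delta cm [-7.38 -0.02  0.17] rows 2
per row [-3.69 -0.01  0.09]
tilt vec (tool) deg [-0.02  0.13  0.  ] F [-0.94 -0.26 -2.32] grip 0.21 t 25.6 q6 [-0.29 -1.81]
yaw tool z deg -0.23
after-yaw tool delta [-7.38 -0.05  0.16]
w15 held box ((427.32421875, -10.514942169189453), (68.25328826904297, 39.31441879272461), 87.13728332519531) offset [-3.   0.7] z (np.float64(184.2), 4586) exp 186.14739598755511
tab ((429.00726318359375, -10.751401901245117), (19.96965789794922, 14.626065254211426), 86.51652526855469) [ 427.5  -10.7  295.9 1619. ] exp z 298.1473959875551
```

Emit:
drive_tool(fingers=[0, 0, 0, 0, 0, 0, 0, 0], slide=[[-1.5, 0, 0], [-2, 0, 0], [-2, 0, 0], [-1.9, 0, 0], [0, 0, 0.3], [0, 0, 1.5], [0, 0, 1.5], [0, 0, 1]], angular=[[0, 0, 0], [0, 0, 0], [0, 0, 0], [0, 0, 0], [0, 0, 0], [0, 0, 0], [0, 0, 0], [0, 0, 0]])

```text
time: 26.45
tcp_pos: [502.3, -14.8, 234.5]
ee_rot: [[-0.999, 0.048, -0.002], [0.048, 0.999, 0.0], [0.002, 0.0, -1.0]]
wrist_force: [0.5, -0.8, -2.6]
grip_width: 0.214
```

Emit:
drive_tool(fingers=[0, 0, 0, 0, 0], slide=[[0, 0, 1], [0, 0, 0.8], [0, 0, 0.6], [0, 0, 0.4], [0, 0, 0]], angular=[[0, 0, 0], [0, 0, 0], [0, 0, 0], [0, 0, 0], [0, 0, 0]])

```text
time: 26.95
tcp_pos: [503.5, -15.1, 208.5]
ee_rot: [[-0.999, 0.048, -0.0], [0.048, 0.999, -0.0], [0.0, -0.0, -1.0]]
wrist_force: [-0.6, -1.4, -0.0]
grip_width: 0.21
```

```bash
python3 - <<'E'
from h import *
plan((504,-14.8,209),177.5)
cap("scene","s16"); crop(load("s16")[0],230,430,100,280,4,"s16c")
E
```

```text
tcp [503.5 -15.1 208.5] phi 177.2 tool delta cm [-0.05  0.04 -0.05] rows 1
per row [-0.05  0.04 -0.05]
tilt vec (tool) deg [-0.01 -0.02 -0.  ] F [-0.58 -1.43 -0.01] grip 0.21 t 26.95 q6 [-0.26 -1.78]
yaw tool z deg -0.26
after-yaw tool delta [-0.05  0.04 -0.05]
```

View pics/s16c.png

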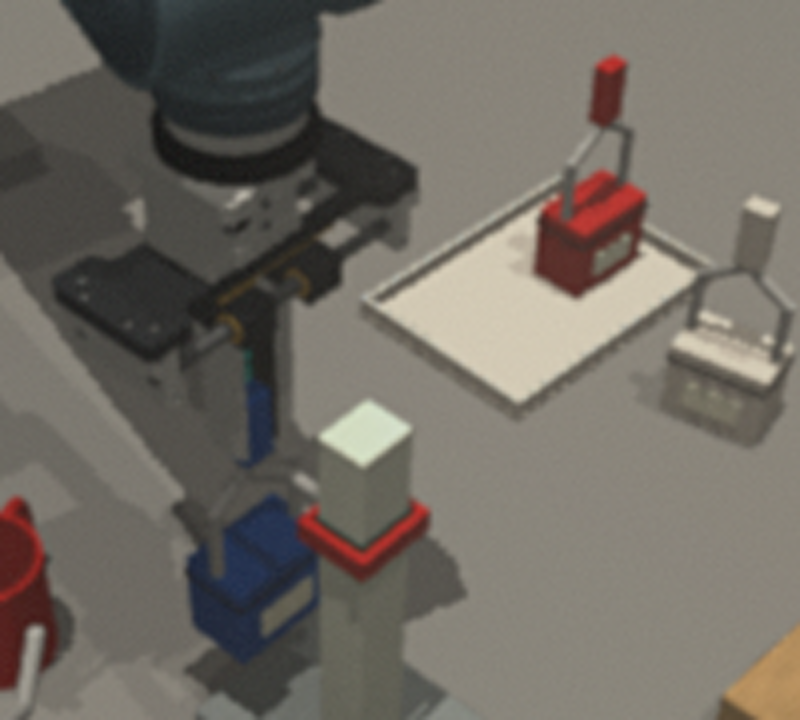

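Emit:
drive_tool(fingers=[60, 60, 60, 60, 60, 60, 60, 60], slide=[[0, 0, 0], [0, 0, 0], [0, 0, 0], [0, 0, 0], [0, 0, -1], [0, 0, -3], [0, 0, -4], [0, 0, -4]], angular=[[0, 0, 0], [0, 0, 0], [0, 0, 0], [0, 0, 0], [0, 0, 0], [0, 0, 0], [0, 0, 0], [0, 0, 0]])

```text
time: 27.8
tcp_pos: [503.2, -14.9, 330.6]
ee_rot: [[-0.999, 0.048, -0.0], [0.048, 0.999, 0.0], [0.0, 0.0, -1.0]]
wrist_force: [1.2, 0.0, -0.1]
grip_width: 0.6
```

Emit:
drive_tool(fingers=[60, 60, 60, 60, 60, 60, 60, 60], slide=[[0, 0, 0], [0, 0, 0], [0, 0, 0], [0, 0, 0], [0, 0, 0], [0, 0, 0], [0, 0, 0], [0, 0, 0]], angular=[[0, 0, 0], [0, 0, 0], [0, 0, 0], [0, 0, 0], [0, 0, 0], [0, 0, 0], [0, 0, 0], [0, 0, 0]])

```text
time: 28.6
tcp_pos: [503.5, -15.0, 328.6]
ee_rot: [[-0.999, 0.048, -0.0], [0.048, 0.999, 0.0], [0.0, 0.0, -1.0]]
wrist_force: [0.1, 0.4, 0.1]
grip_width: 0.598
```

Emit:
drive_tool(fingers=[60, 60, 60, 60, 60, 60, 60, 60], slide=[[0, 0, 0], [0, 0, 0], [0, 0, 0], [0, 0, 0], [0, 0, 0], [0, 0, 0], [0, 0, 0], [0, 0, 0]], angular=[[0, 0, 0], [0, 0, 0], [0, 0, 0], [0, 0, 0], [0, 0, 0], [0, 0, 0], [0, 0, 0], [0, 0, 0]])

```text
time: 29.4
tcp_pos: [503.6, -15.0, 328.8]
ee_rot: [[-0.999, 0.048, 0.0], [0.048, 0.999, 0.0], [-0.0, 0.0, -1.0]]
wrist_force: [0.3, 0.3, -0.6]
grip_width: 0.599
```

```bash
python3 - <<'E'
from h import *
cap("wrist","w17"); cap("scene","s17"); crop(load("s17")[0],230,430,100,280,4,"s17c")
hang("w17","blue"); hang("s17","blue")
plan((504,-14.8,209),177.5)
E
```

```text
w17 tab top [501.9 -15.9 222.4] 464 ((502.5157470703125, -15.89624309539795), (19.09185218811035, 13.596524238586426), 87.75468444824219) sink est 35.1
s17 tab top [507.4 -18.  221.7] 49 ((507.6179504394531, -16.979000091552734), (18.86636734008789, 14.463305473327637), 76.86940002441406) sink est 35.8
tcp [503.6 -15.  328.8] phi 177.2 tool delta cm [-0.04  0.02 11.98] rows 3
per row [-0.01  0.01  3.99]
tilt vec (tool) deg [-0.  0. -0.] F [ 0.61 -0.34  0.3 ] grip 0.602 t 29.5 q6 [-0.26 -1.78]
yaw tool z deg -0.26
after-yaw tool delta [-0.04  0.02 11.98]
```

View pics/s17c.png

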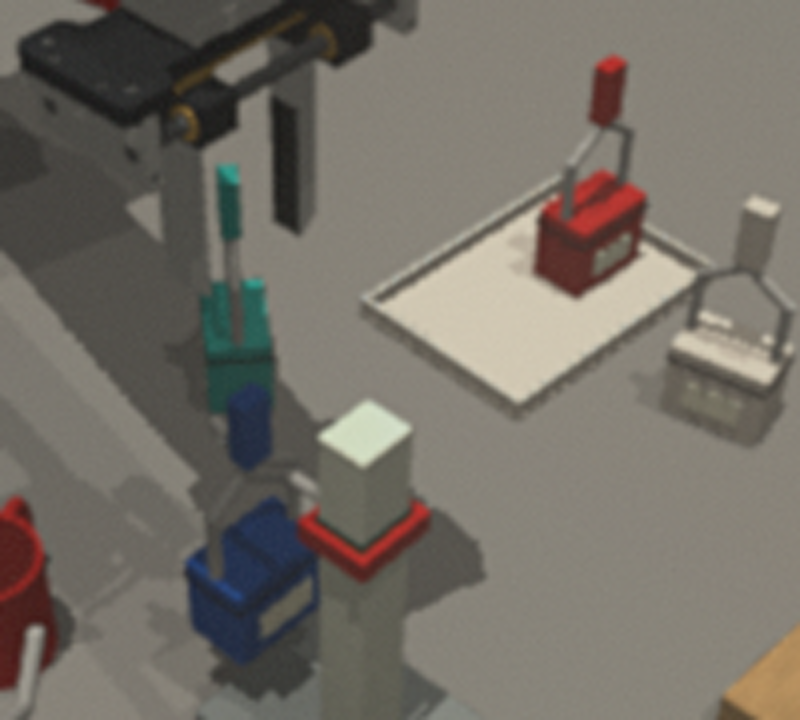

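View pics/w17.png

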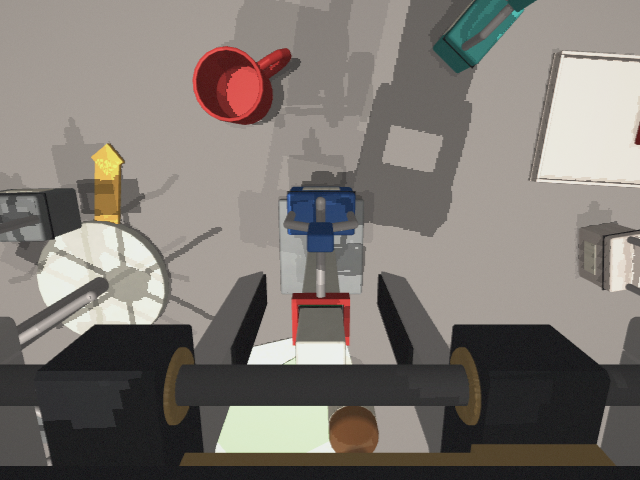

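Emit:
drive_tool(fingers=[60, 60, 60, 60, 60, 60, 60, 60], slide=[[0, 0, -3], [0, 0, -4], [0, -2.5, -3], [0, -4.5, 0], [0, -4.5, 0], [0, -4.5, 0], [0, -4.5, 0], [0, -4.5, 0]], angular=[[0, 0, 0], [0, 0, 0], [0, 0, 0], [0, 0, 0], [0, 0, 0], [0, 0, 0], [0, 0, 0], [0, 0, 0]])

```text
time: 30.3
tcp_pos: [491.1, -266.5, 428.9]
ee_rot: [[-0.999, 0.048, 0.0], [0.048, 0.999, -0.0], [-0.0, -0.0, -1.0]]
wrist_force: [0.4, -0.3, -0.9]
grip_width: 0.598
```

```bash
python3 - <<'E'
from h import *
plan((540,-310,430),177.5)
cap("wrist","w18")
E
```

```text
tcp [ 491.1 -266.5  428.9] phi 177.2 tool delta cm [-5.09 -4.11 -0.11] rows 2
per row [-2.55 -2.05 -0.06]
tilt vec (tool) deg [-0.01  0.02  0.  ] F [ 0.36 -0.28 -0.94] grip 0.598 t 30.3 q6 [-0.7  -2.22]
yaw tool z deg -0.27
after-yaw tool delta [-5.07 -4.13 -0.11]
```

View pics/w18.png

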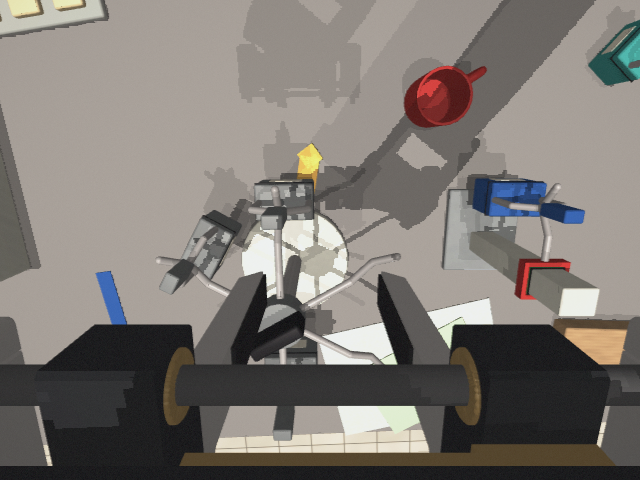

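```bash
cat >> h.py <<'E'
def carousel(tag,ax=(585,-312)):
    p,d,c=load(tag);P=cloud(d,c); x,y,z=[P[...,i] for i in range(3)]
    near=np.hypot(x-ax[0],y-ax[1])
    dark=p.max(2)<60
    m=(near<60)&(z>264)&(z<278)&dark
    q=P[m]
    if len(q)>8: print(tag,"bar",len(q),np.median(q[:,2]).round(1),cv2.minAreaRect(q[:,:2].astype(np.float32)))
    m=(near<170)&(z>12)&(z<24); q=P[m]
    if len(q)>50: 
        h=cv2.convexHull(q[:,:2].astype(np.float32)); print("disc",len(q),np.median(q[:,2]).round(1),cv2.minEnclosingCircle(h),cv2.fitEllipse(h))
    hsv=cv2.cvtColor(p,cv2.COLOR_BGR2HSV); m=(abs(hsv[...,0].astype(int)-24)<8)&(hsv[...,1]>150)&(hsv[...,2]>90)&(near<200)&(x<ax[0]); q=P[m]
    if len(q)>10:
        v=cv2.fitLine(q[:,:2].astype(np.float32),cv2.DIST_HUBER,0,.01,.01).ravel(); print("arrow",len(q),q.mean(0).round(1),v, np.degrees(np.arctan2(v[1],v[0])), "tip",q[np.argmin(q[:,0])].round(1))
    # wires at hook level
    m=(near>60)&(near<150)&(z>196)&(z<232)&(p.max(2)>0); q=P[m]
    a=np.degrees(np.arctan2(q[:,1]-ax[1],q[:,0]-ax[0]))%360
    h,_=np.histogram(a,72,(0,360)); print("wire ang hist",[(i*5+2.5,int(n)) for i,n in enumerate(h) if n>15])
E
python3 - <<'E'
from h import *
for t in ("w18","s17","top0","scene0"): carousel(t)
E
```

```text
w18 bar 754 270.5 ((600.30322265625, -314.68060302734375), (13.865152359008789, 54.12913513183594), 28.333955764770508)
disc 5568 18.0 ((600.9912109375, -315.67999267578125), 84.58489990234375) ((598.9318237304688, -314.6096496582031), (162.60000610351562, 169.32046508789062), 156.05870056152344)
arrow 183 [ 463.8 -287.5    6. ] [   0.8145991     0.58002436  465.47076    -287.16156   ] 35.452255 tip [ 429.3 -287.2    6.4]
wire ang hist [(2.5, 38), (42.5, 46), (47.5, 222), (52.5, 189), (107.5, 166), (112.5, 385), (167.5, 64), (172.5, 91), (177.5, 230), (182.5, 168), (187.5, 23), (192.5, 53), (232.5, 48), (237.5, 82), (242.5, 280), (247.5, 318), (252.5, 93), (352.5, 59), (357.5, 105)]
s17 bar 315 270.0 ((604.7401733398438, -315.4836730957031), (13.416101455688477, 54.17983627319336), 27.21660041809082)
disc 3841 17.5 ((604.3236083984375, -314.8459167480469), 84.7479019165039) ((604.1349487304688, -315.1107177734375), (167.45162963867188, 168.86387634277344), 16.4687442779541)
arrow 115 [ 484.3 -296.7    7.2] [ 9.9860638e-01  5.2775610e-02  4.8255493e+02 -2.9657471e+02] 3.0252252 tip [ 
[... 773 characters left out ...]
15.56060791015625), (14.084864616394043, 54.44511413574219), 26.95595359802246)
disc 3853 17.5 ((603.92138671875, -314.719482421875), 85.28501892089844) ((604.1257934570312, -315.0120544433594), (167.42791748046875, 169.5874481201172), 26.799442291259766)
arrow 107 [ 485.3 -296.8    7.2] [ 9.9930954e-01  3.7154507e-02  4.8242078e+02 -2.9721796e+02] 2.1292863 tip [ 460.2 -293.6    4.1]
wire ang hist [(2.5, 26), (7.5, 22), (42.5, 62), (47.5, 163), (52.5, 61), (102.5, 29), (107.5, 87), (112.5, 56), (167.5, 19), (172.5, 27), (177.5, 57), (182.5, 87), (187.5, 45), (192.5, 22), (247.5, 144), (252.5, 198), (257.5, 68), (302.5, 66), (307.5, 239), (312.5, 61), (347.5, 41), (352.5, 129), (357.5, 211)]
```

Emit:
drive_tool(fingers=[60, 60, 60, 60, 60, 60, 60, 60], slide=[[0, 0, 0], [0, 0, 0], [0, 0, 0], [0, 0, 0], [0, 0, 0], [0, 0, 0], [0, 0, 0], [0, 0, 0]], angular=[[0, 0, 8.4], [0, 0, 8.4], [0, 0, 8.4], [0, 0, 8.4], [0, 0, 8.4], [0, 0, 8.4], [0, 0, 8.4], [0, 0, 0]])

```text
time: 31.15
tcp_pos: [491.6, -264.5, 428.7]
ee_rot: [[-0.477, 0.879, -0.0], [0.879, 0.477, 0.0], [0.0, -0.0, -1.0]]
wrist_force: [0.1, 0.7, 0.8]
grip_width: 0.605
```

```bash
python3 - <<'E'
from h import *
plan((601,-315.2,350),118.3)
E
```

```text
tcp [ 491.6 -264.5  428.7] phi 118.5 tool delta cm [-9.67  7.2   7.87] rows 4
per row [-2.42  1.8   1.97]
tilt vec (tool) deg [-0.01 -0.01  0.  ] F [0.07 0.7  0.79] grip 0.605 t 31.15 q6 [-0.7  -1.19]
yaw tool z deg 0.16
after-yaw tool delta [-9.65  7.23  7.87]
```

Emit:
drive_tool(fingers=[60, 60, 60, 60, 60, 60], slide=[[-2.4, 1.8, 2], [-2.4, 1.8, 2], [-2.4, 1.8, 2], [-2.4, 1.8, 1.9], [0, 0, 0], [0, 0, 0]], angular=[[0, 0, 0], [0, 0, 0], [0, 0, 0], [0, 0, 0], [0, 0, 0], [0, 0, 0]])

```text
time: 31.75
tcp_pos: [600.4, -314.6, 348.8]
ee_rot: [[-0.478, 0.878, -0.002], [0.878, 0.478, 0.001], [0.002, -0.001, -1.0]]
wrist_force: [0.5, 0.5, -0.4]
grip_width: 0.604
```

```bash
python3 - <<'E'
from h import *
cap("wrist","w19"); carousel("w19",(601,-315))
plan((601,-315.2,258),118.3)
E
```

```text
w19 bar 1635 270.7 ((601.1844482421875, -314.74310302734375), (13.912211418151855, 54.82025909423828), 28.427400588989258)
disc 8158 18.0 ((601.198974609375, -315.7096252441406), 84.89511108398438) ((601.1769409179688, -315.46636962890625), (168.46438598632812, 169.1968994140625), 95.46611022949219)
arrow 497 [ 495.9 -289.5    6. ] [ 9.2003661e-01 -3.9183235e-01  4.9170071e+02 -2.8615143e+02] -23.068563 tip [ 423.6 -280.1    5.1]
wire ang hist [(2.5, 249), (7.5, 122), (12.5, 27), (57.5, 1080), (62.5, 95), (112.5, 18), (117.5, 1188), (122.5, 104), (167.5, 142), (172.5, 227), (177.5, 806), (182.5, 124), (187.5, 85), (192.5, 34), (227.5, 114), (232.5, 209), (237.5, 367), (242.5, 106), (297.5, 430), (302.5, 79), (352.5, 87), (357.5, 331)]
tcp [ 600.4 -314.7  350.5] phi 118.5 tool delta cm [-0.07  0.03  9.25] rows 3
per row [-0.02  0.01  3.08]
tilt vec (tool) deg [0.01 0.03 0.  ] F [ 0.22 -0.7   0.01] grip 0.6 t 31.8 q6 [-0.65 -1.15]
yaw tool z deg 0.24
after-yaw tool delta [-0.07  0.03  9.25]
```

View pics/w19.png

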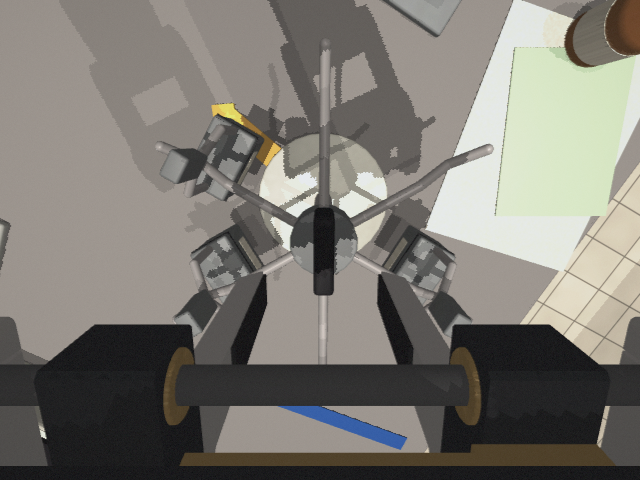

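```bash
python3 - <<'E'
from h import *
for t,s in (("w19",2.5),("w18",2.5)):
    p,d,c=load(t)
    for a,col in ((168,(0,0,255)),(171.4,(0,255,0)),(175,(255,0,0))):
        r=np.radians(a); pts=[(601.2+k*np.cos(r),-315.2+k*np.sin(r),6) for k in (80,190)]
        q=proj(c,pts).round().astype(int); cv2.line(p,tuple(map(int,q[0])),tuple(map(int,q[1])),col,1)
    u,v=proj(c,[(601.2+130*np.cos(2.99),-315.2+130*np.sin(2.99),6)])[0].astype(int)
    crop(p,max(0,u-80),u+80,max(0,v-60),v+60,4,t+"ar")
E
```

```text
(no output)
```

View pics/w19ar.png

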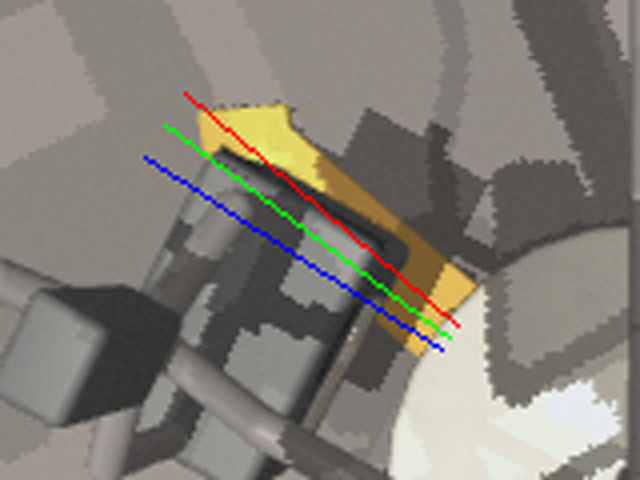

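View pics/w18ar.png

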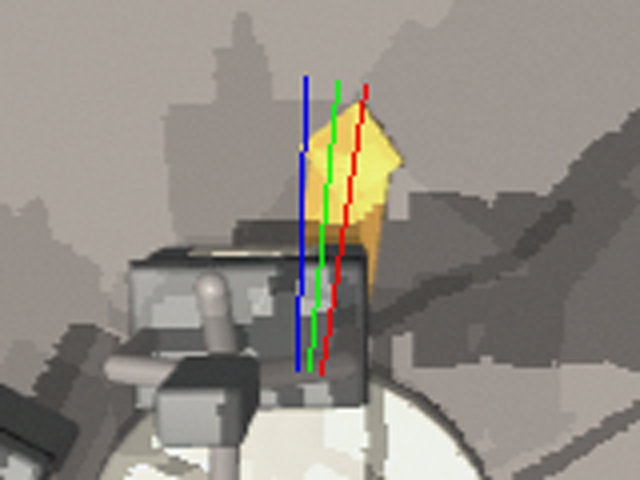

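Emit:
drive_tool(fingers=[50, 50, 50, 50, 50, 0, 0, 0], slide=[[-0.1, 0.1, 3], [0, 0, 3], [0, 0, 2.2], [0, 0, 1], [0, 0, 0], [0, 0, 0], [0, 0, 0], [0, 0, 0]], angular=[[0, 0, 0], [0, 0, 0], [0, 0, 0], [0, 0, 0], [0, 0, 0], [0, 0, 0], [0, 0, 0], [0, 0, 0]], newtons=30)

```text
time: 32.6
tcp_pos: [602.4, -315.6, 259.5]
ee_rot: [[-0.476, 0.879, 0.002], [0.879, 0.476, -0.002], [-0.002, 0.001, -1.0]]
wrist_force: [-0.4, -1.6, -0.6]
grip_width: 0.278
```

Emit:
drive_tool(fingers=[0, 0, 0, 0, 0], slide=[[0, 0, 0], [0, 0, 0], [0, 0, 0], [0, 0, 0], [0, 0, 0]], angular=[[0, 0, 0], [0, 0, 0], [0, 0, 0], [0, 0, 0], [0, 0, 0]])

```text
time: 33.1
tcp_pos: [602.1, -315.4, 258.4]
ee_rot: [[-0.476, 0.879, 0.001], [0.879, 0.476, -0.001], [-0.001, 0.0, -1.0]]
wrist_force: [-0.1, -0.4, 2.5]
grip_width: 0.148
```

Gripped the bar (0.148×94 = 13.9 mm). Twist +50° anticlockwise.

Emit:
drive_tool(fingers=[0, 0, 0, 0, 0, 0, 0, 0], slide=[[0, 0, 0], [0, 0, 0], [0, 0, 0], [0, 0, 0], [0, 0, 0], [0, 0, 0], [0, 0, 0], [0, 0, 0]], angular=[[0, 0, -3], [0, 0, -6], [0, 0, -7], [0, 0, -7], [0, 0, -7], [0, 0, -7], [0, 0, -7], [0, 0, -6]])

```text
time: 33.9
tcp_pos: [601.9, -315.6, 258.4]
ee_rot: [[-0.981, 0.196, 0.0], [0.196, 0.981, -0.001], [-0.001, -0.001, -1.0]]
wrist_force: [-0.7, -0.6, 2.6]
grip_width: 0.148
```

Emit:
drive_tool(fingers=[0, 0, 50, 50, 50, 50, 50, 50], slide=[[0, 0, 0], [0, 0, 0], [0, 0, 0], [0, 0, 0], [0, 0, 0], [0, 0, -3], [0, 0, -4], [0, 0, -4]], angular=[[0, 0, 0], [0, 0, 0], [0, 0, 0], [0, 0, 0], [0, 0, 0], [0, 0, 0], [0, 0, 0], [0, 0, 0]])

```text
time: 34.7
tcp_pos: [601.6, -314.8, 367.9]
ee_rot: [[-0.98, 0.201, -0.002], [0.201, 0.98, 0.002], [0.002, 0.001, -1.0]]
wrist_force: [2.1, -0.3, 0.6]
grip_width: 0.499
```

```bash
python3 - <<'E'
from h import *
cap("wrist","w20"); carousel("w20",(601,-315)); cap("scene","s20"); carousel("s20",(604,-315))
plan((503,-15,350),177.5)
E
```

```text
w20 bar 1452 270.6 ((600.9785766601562, -315.38214111328125), (13.835973739624023, 55.15620803833008), 78.75531005859375)
disc 7543 17.9 ((601.3427734375, -315.6374816894531), 84.83262634277344) ((601.1303100585938, -315.6857604980469), (168.1061248779297, 169.08445739746094), 170.18173217773438)
arrow 227 [ 483.6 -285.9    6. ] [ 8.9681637e-01 -4.4240302e-01  4.7666937e+02 -2.8005334e+02] -26.257301 tip [ 444.5 -264.9    7.2]
wire ang hist [(37.5, 67), (42.5, 79), (47.5, 463), (52.5, 287), (57.5, 108), (62.5, 37), (107.5, 808), (112.5, 230), (167.5, 920), (172.5, 238), (217.5, 115), (222.5, 201), (227.5, 649), (232.5, 187), (237.5, 68), (242.5, 45), (277.5, 99), (282.5, 176), (287.5, 504), (292.5, 168), (297.5, 85), (302.5, 23), (347.5, 489), (352.5, 103)]
s20 bar 305 270.2 ((604.8021850585938, -315.0621337890625), (14.22358226776123, 54.94087600708008), 78.07608032226562)
disc 4783 17.5 ((604.1378784179688, -314.7549133300781), 85.03057098388672) ((603.9860229492188, -314.6775207519531), (168.13165283203125, 169.34597778320312), 47.80982208251953)
arrow 238 [ 472.9 -292.9    9.9] [ 9.6171886e-01 -2.7403802e-01  4.6884061e+02 -2.9219281e+02] -15.904694 tip [ 423.  -277.1    3.2]
wire ang hist [(37.5, 31), (42.5, 88), (47.5, 221), (52.5, 20), (107.5, 188), (112.5, 17), (167.5, 67), (172.5, 30), (227.5, 194), (232.5, 167), (237.5, 44), (287.5, 224), (292.5, 178), (297.5, 53), (347.5, 258), (352.5, 43)]
tcp [ 603.6 -316.3  375.4] phi 168.4 tool delta cm [15.92 27.51  2.23] rows 8
per row [1.99 3.44 0.28]
tilt vec (tool) deg [-0.29  0.62  0.  ] F [-0.04  0.16  1.1 ] grip 0.499 t 34.8 q6 [-0.65 -2.02]
yaw tool z deg -9.07
after-yaw tool delta [11.37 29.66  2.54]
```

View pics/w20.png

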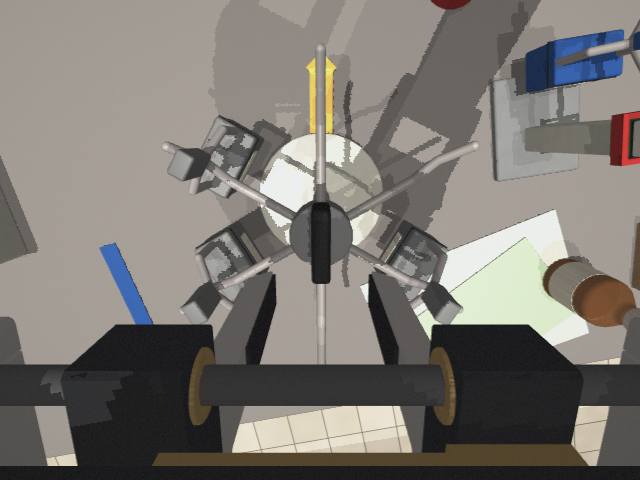

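View pics/s20.png

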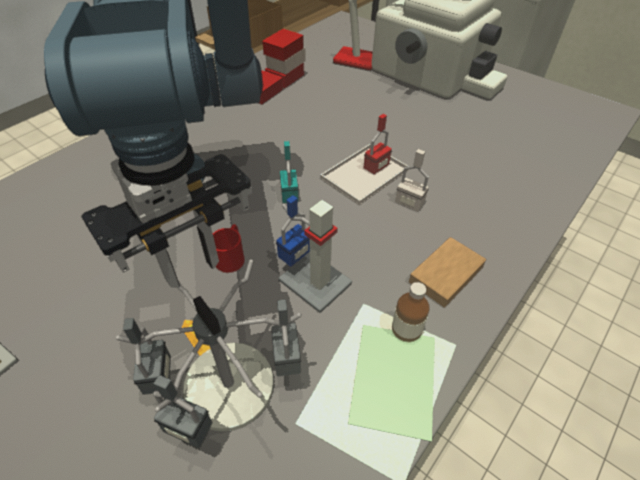

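Emit:
drive_tool(fingers=[60, 60, 60, 60, 60, 60, 60, 60], slide=[[0, 0, 0], [0, 0, 0], [1.6, 4, 0], [1.6, 4.2, 0], [1.6, 4.2, 0], [1.6, 4.2, 0], [1.6, 4.2, 0], [1.6, 4.2, 0]], angular=[[0, 0, -8], [0, 0, -0.9], [0, 0, 0], [0, 0, 0], [0, 0, 0], [0, 0, 0], [0, 0, 0], [0, 0, 0]])

```text
time: 35.6
tcp_pos: [516.4, -59.3, 366.4]
ee_rot: [[-0.999, 0.049, -0.002], [0.049, 0.999, 0.001], [0.002, 0.001, -1.0]]
wrist_force: [0.9, 0.1, -0.0]
grip_width: 0.601
```

```bash
python3 - <<'E'
from h import *
plan((503.3,-15.3,330),177.3)
E
```

```text
tcp [516.4 -59.3 366.4] phi 177.2 tool delta cm [1.52 4.33 3.65] rows 2
per row [0.76 2.17 1.82]
tilt vec (tool) deg [ 0.04 -0.1  -0.  ] F [ 0.86  0.15 -0.03] grip 0.601 t 35.6 q6 [-0.33 -1.85]
yaw tool z deg -0.14
after-yaw tool delta [1.52 4.34 3.64]
```

Emit:
drive_tool(fingers=[60, 60, 60, 60], slide=[[0.7, 2.2, 1.8], [0.8, 2.2, 1.8], [0, 0, 0], [0, 0, 0]], angular=[[0, 0, 0], [0, 0, 0], [0, 0, 0], [0, 0, 0]])

```text
time: 36.0
tcp_pos: [504.4, -16.4, 331.1]
ee_rot: [[-0.999, 0.047, -0.001], [0.047, 0.999, -0.0], [0.001, -0.0, -1.0]]
wrist_force: [0.3, 0.2, -0.0]
grip_width: 0.603
```

```bash
python3 - <<'E'
from h import *
cap("wrist","w21"); hang("w21","blue")
plan((503.3,-15.6,206.5),177.3)
E
```

```text
w21 tab top [502.1 -16.1 222.3] 468 ((502.383544921875, -16.163616180419922), (18.603384017944336, 13.747886657714844), 87.42399597167969) sink est 35.2
tcp [505.  -17.  331.9] phi 177.3 tool delta cm [ 0.17  0.13 12.54] rows 4
per row [0.04 0.03 3.14]
tilt vec (tool) deg [-0.02  0.01 -0.  ] F [ 0.92 -0.53  0.03] grip 0.6 t 36.05 q6 [-0.26 -1.78]
yaw tool z deg -0.04
after-yaw tool delta [ 0.17  0.13 12.54]
```

Emit:
drive_tool(fingers=[60, 60, 60, 60, 60, 0, 0, 0], slide=[[0.1, 0.1, 3], [0.1, 0, 4], [0, 0, 3.5], [0, 0, 1.6], [0, 0, 0.5], [0, 0, 0], [0, 0, 0], [0, 0, 0]], angular=[[0, 0, 0], [0, 0, 0], [0, 0, 0], [0, 0, 0], [0, 0, 0], [0, 0, 0], [0, 0, 0], [0, 0, 0]])

```text
time: 36.85
tcp_pos: [503.8, -15.8, 207.5]
ee_rot: [[-0.999, 0.047, 0.003], [0.047, 0.999, -0.001], [-0.003, -0.001, -1.0]]
wrist_force: [0.1, -0.2, 0.8]
grip_width: 0.38
```

Emit:
drive_tool(fingers=[0, 0, 0, 0, 0, 0], slide=[[0, 0, 0], [0, 0, 0], [0, 0, 0], [0, 0, 0], [0, 0, 0], [0, 0, 0]], angular=[[0, 0, 0], [0, 0, 0], [0, 0, 0], [0, 0, 0], [0, 0, 0], [0, 0, 0]])

```text
time: 37.45
tcp_pos: [503.0, -15.7, 206.0]
ee_rot: [[-0.999, 0.046, 0.001], [0.046, 0.999, -0.001], [-0.001, -0.001, -1.0]]
wrist_force: [0.6, -2.6, 0.5]
grip_width: 0.208
```

Emit:
drive_tool(fingers=[0, 0, 0, 0, 0, 0, 0, 0], slide=[[0, 0, -0.5], [0, 0, -1.2], [0, 0, -1.5], [0, 0, -1.5], [0, 0, -1.5], [0, 0, -1], [0, 0, 0], [1.5, 0, 0]], angular=[[0, 0, 0], [0, 0, 0], [0, 0, 0], [0, 0, 0], [0, 0, 0], [0, 0, 0], [0, 0, 0], [0, 0, 0]])

```text
time: 38.25
tcp_pos: [488.1, -14.6, 277.7]
ee_rot: [[-0.999, 0.046, -0.0], [0.046, 0.999, 0.0], [0.0, 0.0, -1.0]]
wrist_force: [0.0, -0.3, -3.0]
grip_width: 0.21
```

Emit:
drive_tool(fingers=[0, 0, 0, 0, 0, 0, 0, 0], slide=[[2.5, 0, 0], [2.5, 0, 0], [1, 0, -2], [0, 0, -4], [0, 0, -3], [0, 0, 0], [0, 0, 0], [0, 0, 0]], angular=[[0, 0, 0], [0, 0, 0], [0, 0, 0], [0, 0, 0], [0, 0, 0], [0, 0, 4], [0, 0, 4.5], [0, 0, 0]])

```text
time: 39.05
tcp_pos: [427.5, -11.7, 367.1]
ee_rot: [[-0.981, 0.193, -0.001], [0.193, 0.981, 0.001], [0.001, 0.0, -1.0]]
wrist_force: [0.4, -1.2, -2.9]
grip_width: 0.211
```

```bash
python3 - <<'E'
from h import *
cap("wrist","w22"); held("w22","blue")
r=np.radians(168.7); o=np.array([np.cos(r),np.sin(r)])
hk=np.array([601.2,-315.3])+115*o; out=hk+85*o; print(hk,out)
plan((*out,366),168.7)
E
```

```text
w22 held box ((425.0694274902344, -10.990032196044922), (68.39482879638672, 39.868614196777344), 78.86408996582031) offset [-2.4  0.7] z (np.float64(270.8), 4648) exp 271.94794300908916
tab ((426.46197509765625, -11.171687126159668), (20.10395622253418, 14.187644004821777), 81.49121856689453) [ 425.   -10.9  382.6 1628. ] exp z 383.94794300908916
[ 488.42931427 -292.76619341] [ 405.07706829 -276.11077115]
tcp [427.4 -11.7 366.9] phi 168.9 tool delta cm [ -2.88 -26.38   0.08] rows 7
per row [-0.41 -3.77  0.01]
tilt vec (tool) deg [ 0.02 -0.1  -0.  ] F [ 0.27  0.16 -3.06] grip 0.211 t 39.1 q6 [-0.29 -1.67]
yaw tool z deg 0.23
after-yaw tool delta [ -2.99 -26.37   0.09]
```

View pics/w22.png

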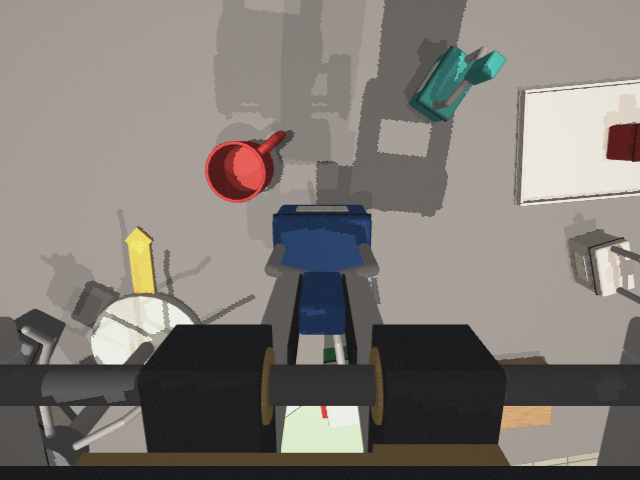

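Emit:
drive_tool(fingers=[0, 0, 0, 0, 0, 0, 0, 0], slide=[[-0.4, -2.5, 0], [-0.4, -3.8, 0], [-0.4, -3.8, 0], [-0.4, -3.8, 0], [-0.4, -3.8, 0], [-0.4, -3.8, 0], [-0.4, -3.3, 0], [-0.2, -1.6, 0]], angular=[[0, 0, 0], [0, 0, 0], [0, 0, 0], [0, 0, 0], [0, 0, 0], [0, 0, 0], [0, 0, 0], [0, 0, 0]])

```text
time: 39.9
tcp_pos: [405.4, -278.7, 366.7]
ee_rot: [[-0.981, 0.195, -0.002], [0.195, 0.981, 0.001], [0.002, 0.001, -1.0]]
wrist_force: [0.6, 1.4, -3.0]
grip_width: 0.21
```

Emit:
drive_tool(fingers=[0, 0, 0, 0, 0, 0], slide=[[0, 0, 2.5], [0, 0, 3.5], [0, 0, 2.5], [0, 0, 0.2], [0, 0, 0], [0, 0, 0]], angular=[[0, 0, 0], [0, 0, 0], [0, 0, 0], [0, 0, 0], [0, 0, 0], [0, 0, 0]])

```text
time: 40.5
tcp_pos: [406.9, -277.0, 282.7]
ee_rot: [[-0.981, 0.193, 0.002], [0.193, 0.981, -0.002], [-0.002, -0.002, -1.0]]
wrist_force: [0.3, 0.3, -1.8]
grip_width: 0.209
```

```bash
python3 - <<'E'
from h import *
cap("wrist","w23"); held("w23","blue"); cap("scene","s23"); crop(load("s23")[0],60,320,180,400,3,"s23c")
plan((489,-292.5,279),168.7)
p,d,c=load("w23"); P=cloud(d,c); x,y,z=[P[...,i] for i in range(3)]
r=np.radians(168.7); o=np.array([np.cos(r),np.sin(r)]); n=np.array([-o[1],o[0]])
rad=(x-601.2)*o[0]+(y+315.3)*o[1]; tan=(x-601.2)*n[0]+(y+315.3)*n[1]
m=(rad>60)&(rad<150)&(abs(tan)<20)&(z>196)&(z<235)
for a in range(60,150,8):
    k=m&(rad>=a)&(rad<a+8)
    if k.sum(): print(a+4,k.sum(),np.median(tan[k]).round(1),np.median(z[k]).round(1))
E
```

```text
w23 held box ((404.823974609375, -276.5294494628906), (68.75316619873047, 39.85380935668945), 78.96419525146484) offset [-2.1  0.6] z (np.float64(186.4), 4636) exp 187.86912966175453
tab ((405.853759765625, -276.6621398925781), (19.992992401123047, 14.100197792053223), 78.41264343261719) [ 404.3 -276.3  298.1 1624. ] exp z 299.8691296617545
tcp [ 406.9 -277.2  282.8] phi 168.9 tool delta cm [-8.35  0.08  0.4 ] rows 3
per row [-2.78  0.03  0.13]
tilt vec (tool) deg [-0.11  0.15  0.  ] F [-0.67  0.33 -3.33] grip 0.215 t 40.6 q6 [-0.83 -2.21]
yaw tool z deg 0.17
after-yaw tool delta [-8.35  0.11  0.38]
64 101 -0.2 223.2
72 104 -0.1 223.4
80 109 -0.1 223.3
88 155 -0.1 221.3
96 14 0.6 219.4
112 2 0.1 202.8
120 35 0.1 209.7
128 53 0.1 216.0
136 74 -0.2 223.9
144 83 0.1 223.9
```

View pics/w23.png

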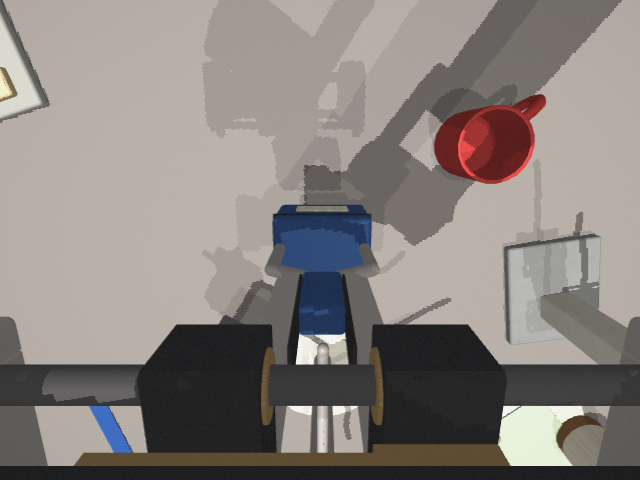

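View pics/s23c.png

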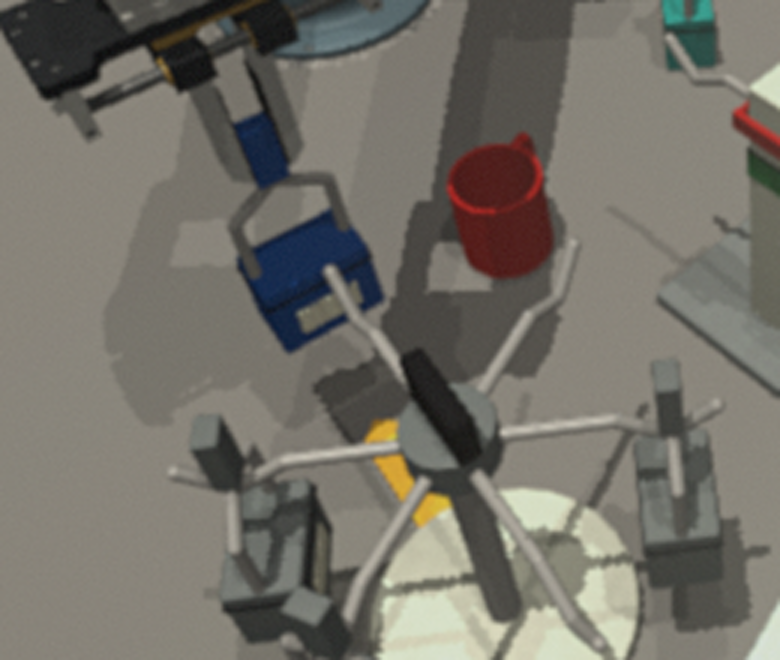

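Emit:
drive_tool(fingers=[0, 0, 0, 0, 0, 0, 0, 0], slide=[[-1.5, 0.1, 0.1], [-2.4, 0, 0.1], [-2.4, 0, 0], [-1.6, 0, 0], [-0.4, 0, 0], [0, 0, 1], [0, 0, 1.2], [0, 0, 0.8]], angular=[[0, 0, 0], [0, 0, 0], [0, 0, 0], [0, 0, 0], [0, 0, 0], [0, 0, 0], [0, 0, 0], [0, 0, 0]])

```text
time: 41.4
tcp_pos: [486.6, -291.2, 246.9]
ee_rot: [[-0.981, 0.194, -0.002], [0.194, 0.981, 0.002], [0.002, 0.001, -1.0]]
wrist_force: [-1.4, -0.3, -2.8]
grip_width: 0.208
```

Emit:
drive_tool(fingers=[0, 0, 0, 0], slide=[[0, 0, 0.5], [0, 0, 0.2], [0, 0, 0], [0, 0, 0]], angular=[[0, 0, 0], [0, 0, 0], [0, 0, 0], [0, 0, 0]])

```text
time: 41.8
tcp_pos: [488.5, -292.2, 242.8]
ee_rot: [[-0.981, 0.194, 0.003], [0.194, 0.981, -0.002], [-0.003, -0.001, -1.0]]
wrist_force: [4.5, -1.6, 1.9]
grip_width: 0.213
```

```bash
python3 - <<'E'
from h import *
cap("scene","s24"); crop(load("s24")[0],60,320,180,400,3,"s24c")
plan((488.4,-292.7,242),168.7)
E
```

```text
tcp [ 488.5 -292.3  242.8] phi 168.8 tool delta cm [ 0.   -0.05  0.08] rows 1
per row [ 0.   -0.05  0.08]
tilt vec (tool) deg [-0.07  0.16 -0.  ] F [ 3.03 -1.67  2.07] grip 0.21 t 41.85 q6 [-0.74 -2.11]
yaw tool z deg 0.14
after-yaw tool delta [ 0.   -0.05  0.08]
```

View pics/s24c.png

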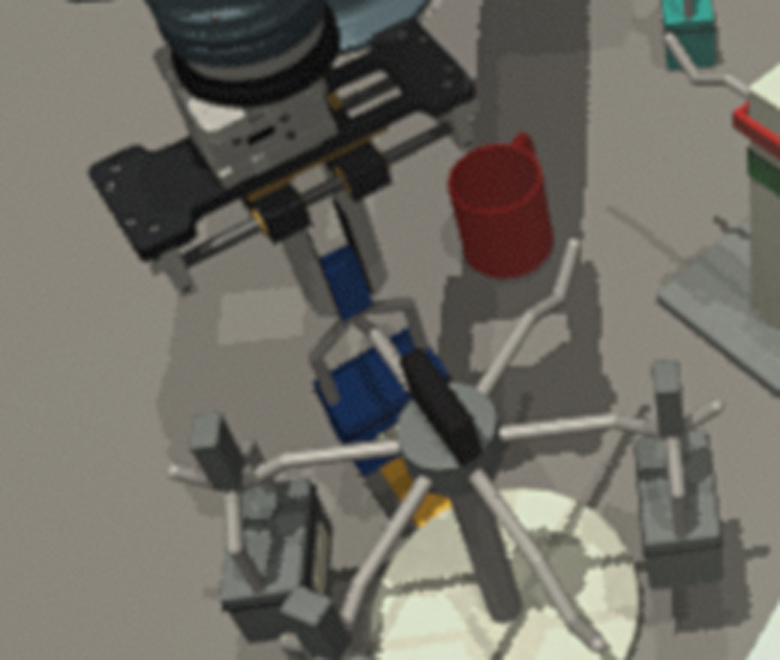

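Emit:
drive_tool(fingers=[60, 60, 60, 60, 60, 60, 60, 60], slide=[[0, 0, 0], [0, 0, 0], [0, 0, 0], [0, 0, 0], [0, 0, -1], [0, 0, -3], [0, 0, -4], [0, 0, -4]], angular=[[0, 0, 0], [0, 0, 0], [0, 0, 0], [0, 0, 0], [0, 0, 0], [0, 0, 0], [0, 0, 0], [0, 0, 0]])

```text
time: 42.65
tcp_pos: [487.4, -291.5, 363.5]
ee_rot: [[-0.981, 0.194, -0.001], [0.194, 0.981, 0.0], [0.001, 0.0, -1.0]]
wrist_force: [0.8, -0.4, 0.4]
grip_width: 0.601
```

```bash
python3 - <<'E'
from h import *
cap("scene","s25"); crop(load("s25")[0],60,320,180,400,3,"s25c"); cap("wrist","w25")
hang("w25","blue",488.4,-292.8)
p,d,c=load("s25"); print(carrier(p,d,c,"white",(520,660,290,400))); cap("top","t25")
p,d,c=load("t25"); print(carrier(p,d,c,"white",(500,680,270,420)))
plan((520,200,420),96.7)
E
```

```text
w25 tab top [ 488.5 -292.1  257.8] 431 ((488.93609619140625, -291.97027587890625), (18.226062774658203, 13.630138397216797), 78.8512191772461) sink est -0.3
{'tab': array([593.6, 345.4, 170. ,  53. ]), 'tabrect': ((593.04736328125, 347.8709716796875), (19.899309158325195, 15.554685592651367), 9.154382705688477), 'box': ((592.9542846679688, 347.0677490234375), (69.14604949951172, 49.13809585571289), 5.726629257202148), 'boxz': (np.float64(59.2), 332), 'bp': array([[556.1, 368.1],
       [561. , 319.2],
       [629.8, 326.1],
       [624.9, 375. ]], dtype=float32)}
{'tab': array([593.4, 348.9, 169.6,  44. ]), 'tabrect': ((593.6961669921875, 349.3275451660156), (21.410850524902344, 13.760910987854004), 18.932382583618164), 'box': ((593.5462036132812, 349.1625671386719), (70.53251647949219, 46.17730712890625), 6.001271724700928), 'boxz': (np.float64(59.4), 295), 'bp': array([[556.1, 368.4],
       [560.9, 322.5],
       [631. , 329.9],
       [626.2, 375.8]], dtype=float32)}
tcp [ 488.7 -292.6  366.2] phi 168.8 tool delta cm [ 6.43 48.91 -5.61] rows 13
per row [ 0.49  3.76 -0.43]
tilt vec (tool) deg [-0.22  0.36 -0.  ] F [-0.17  0.38 -0.32] grip 0.6 t 42.8 q6 [-0.74 -2.11]
yaw tool z deg 72.14
after-yaw tool delta [48.56  8.86 -5.38]
```

View pics/w25.png

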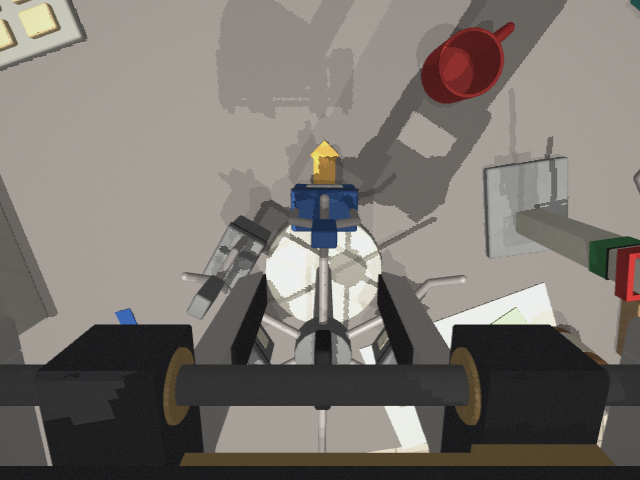

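View pics/s25.png

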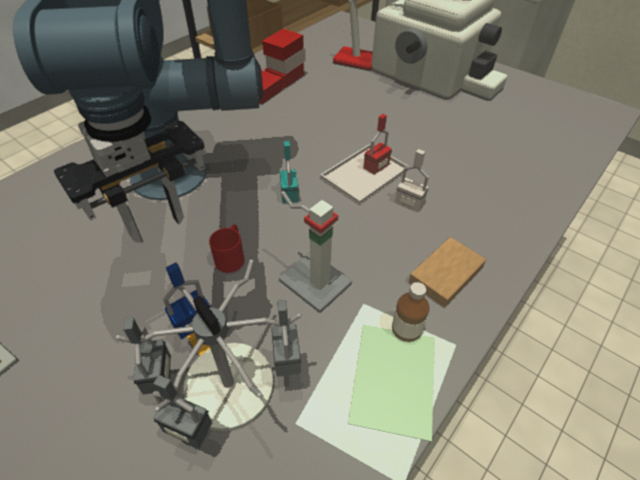

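Emit:
drive_tool(fingers=[50, 50, 50, 50, 50, 50, 50, 50], slide=[[0, 0, -1], [0, 0, 0], [0, 0, 0], [0, 0, 0], [0, 0, 0], [0, 0, 0], [0, 0, 0], [0, 0, 0]], angular=[[0, 0, 8.5], [0, 0, 8.5], [0, 0, 8.5], [0, 0, 8.5], [0, 0, 8.5], [0, 0, 8.5], [0, 0, 8.5], [0, 0, 8.5]])

```text
time: 43.6
tcp_pos: [487.3, -291.3, 370.1]
ee_rot: [[-0.182, 0.983, -0.002], [0.983, 0.182, 0.002], [0.002, -0.002, -1.0]]
wrist_force: [-0.7, 0.1, -1.3]
grip_width: 0.502
```

Emit:
drive_tool(fingers=[50, 50, 50, 50, 50, 50, 50, 50], slide=[[0, 0, 0], [0, 0, 0], [0, 0, 0], [0, 0, 0], [0, 0, 0], [0, 0, 0], [0, 0, 0], [0, 0, 0]], angular=[[0, 0, 8.5], [0, 0, 8.5], [0, 0, 8.5], [0, 0, 8.5], [0, 0, 8.5], [0, 0, 8.5], [0, 0, 8.5], [0, 0, 8.5]])

```text
time: 44.4
tcp_pos: [487.3, -291.4, 370.1]
ee_rot: [[0.844, 0.537, -0.002], [0.537, -0.844, 0.002], [-0.001, -0.003, -1.0]]
wrist_force: [-0.1, -0.2, 0.1]
grip_width: 0.499
```

Emit:
drive_tool(fingers=[50, 50, 50, 50, 50, 50, 50], slide=[[0, 0, 0], [0, 0, 0], [0, 0, 0], [0, 0, 0], [0, 0, 0], [0, 0, 0], [0, 0, 0]], angular=[[0, 0, 8.5], [0, 0, 8.5], [0, 0, 8.5], [0, 0, 8.5], [0, 0, 8.5], [0, 0, 1.5], [0, 0, 0]])

```text
time: 45.1
tcp_pos: [487.5, -291.5, 370.7]
ee_rot: [[0.982, -0.191, -0.001], [-0.191, -0.982, 0.001], [-0.002, -0.001, -1.0]]
wrist_force: [0.9, 0.7, 0.1]
grip_width: 0.502
```

```bash
python3 - <<'E'
from h import *
plan((601.8,-315.4,350),348.7)
E
```

```text
tcp [ 487.5 -291.5  370.7] phi 349.0 tool delta cm [11.68  0.16  2.06] rows 3
per row [3.89 0.05 0.69]
tilt vec (tool) deg [-0.05  0.09 -0.  ] F [0.86 0.68 0.07] grip 0.502 t 45.1 q6 [-0.74  1.02]
yaw tool z deg 0.27
after-yaw tool delta [11.68  0.1   2.07]
```

Emit:
drive_tool(fingers=[50, 50, 50, 50, 50], slide=[[3.9, 0, 0.6], [3.9, 0, 0.7], [3.9, 0.1, 0.7], [0, 0, 0], [0, 0, 0]], angular=[[0, 0, 0.3], [0, 0, 0], [0, 0, 0], [0, 0, 0], [0, 0, 0]])

```text
time: 45.6
tcp_pos: [602.3, -315.6, 350.1]
ee_rot: [[0.98, -0.197, -0.002], [-0.197, -0.98, 0.002], [-0.003, -0.001, -1.0]]
wrist_force: [0.6, 0.5, 0.0]
grip_width: 0.499
```

```bash
python3 - <<'E'
from h import *
cap("wrist","w26"); carousel("w26",(601,-315)); plan((601.8,-315.4,258.5),348.7)
E
```

```text
w26 bar 1643 270.7 ((602.1349487304688, -315.5439758300781), (13.626168251037598, 55.230010986328125), 78.33839416503906)
disc 8091 17.9 ((601.7380981445312, -315.2475891113281), 84.73167419433594) ((601.8759155273438, -315.3045654296875), (168.13113403320312, 168.75929260253906), 163.65274047851562)
wire ang hist [(37.5, 143), (42.5, 256), (47.5, 821), (52.5, 85), (57.5, 89), (62.5, 31), (102.5, 21), (107.5, 848), (112.5, 17), (157.5, 89), (162.5, 125), (167.5, 461), (172.5, 235), (177.5, 99), (182.5, 37), (217.5, 73), (222.5, 89), (227.5, 388), (232.5, 413), (237.5, 123), (242.5, 50), (277.5, 93), (282.5, 40), (287.5, 632), (292.5, 464), (297.5, 150), (302.5, 60), (347.5, 1157), (352.5, 124)]
tcp [ 601.9 -315.6  351.6] phi 348.6 tool delta cm [-0.01 -0.02  9.31] rows 3
per row [-0.   -0.01  3.1 ]
tilt vec (tool) deg [-0.01  0.05 -0.  ] F [-0.01  0.27  1.32] grip 0.493 t 45.65 q6 [-0.65  1.12]
yaw tool z deg -0.08
after-yaw tool delta [-0.02 -0.02  9.31]
```

View pics/w26.png

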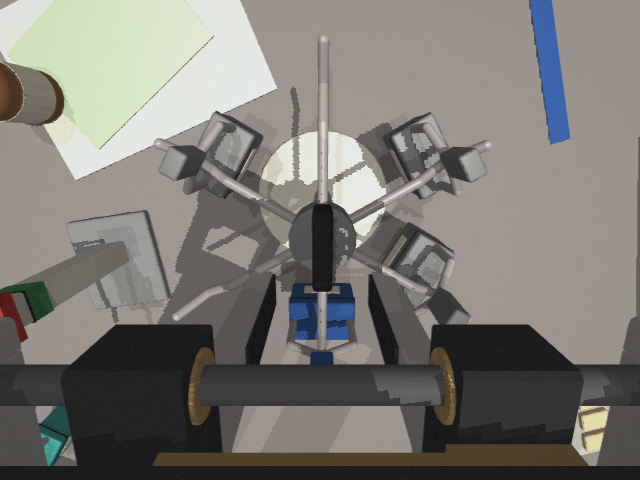

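Emit:
drive_tool(fingers=[50, 50, 50, 50, 50, 0, 0, 0], slide=[[0, 0, 3], [0, 0, 3], [0, 0, 2.2], [0, 0, 1], [0, 0, 0], [0, 0, 0], [0, 0, 0], [0, 0, 0]], angular=[[0, 0, 0], [0, 0, 0], [0, 0, 0], [0, 0, 0], [0, 0, 0], [0, 0, 0], [0, 0, 0], [0, 0, 0]])

```text
time: 46.45
tcp_pos: [602.7, -316.2, 261.5]
ee_rot: [[0.98, -0.199, 0.002], [-0.199, -0.98, -0.002], [0.002, 0.001, -1.0]]
wrist_force: [-0.1, 0.3, -0.2]
grip_width: 0.283
```

Emit:
drive_tool(fingers=[0, 0, 0, 0, 0, 0, 0, 0], slide=[[0, 0, 0], [0, 0, 0], [0, 0, 0], [0, 0, 0], [0, 0, 0], [0, 0, 0], [0, 0, 0], [0, 0, 0]], angular=[[0, 0, 0], [0, 0, 0], [0, 0, 0], [0, 0, 0], [0, 0, -1], [0, 0, -2], [0, 0, -3], [0, 0, -4]])

```text
time: 47.25
tcp_pos: [602.5, -315.7, 260.4]
ee_rot: [[1.0, -0.022, 0.001], [-0.022, -1.0, -0.0], [0.001, 0.0, -1.0]]
wrist_force: [0.4, 1.8, 3.8]
grip_width: 0.146
```

Emit:
drive_tool(fingers=[0, 0, 0, 0, 0, 0, 0, 0], slide=[[0, 0, 0], [0, 0, 0], [0, 0, 0], [0, 0, 0], [0, 0, 0], [0, 0, 0], [0, 0, 0], [0, 0, 0]], angular=[[0, 0, -4], [0, 0, -4], [0, 0, -4], [0, 0, -4], [0, 0, -4], [0, 0, -4], [0, 0, -4], [0, 0, -4]])

```text
time: 48.05
tcp_pos: [602.5, -315.6, 260.4]
ee_rot: [[0.859, 0.511, 0.001], [0.511, -0.859, 0.0], [0.001, 0.0, -1.0]]
wrist_force: [-1.1, 2.1, 4.3]
grip_width: 0.146
```

Emit:
drive_tool(fingers=[0, 0, 0, 0, 0, 0, 0, 0], slide=[[0, 0, 0], [0, 0, 0], [0, 0, 0], [0, 0, 0], [0, 0, 0], [0, 0, 0], [0, 0, 0], [0, 0, 0]], angular=[[0, 0, -4], [0, 0, -4], [0, 0, -4], [0, 0, -3], [0, 0, -2], [0, 0, -1], [0, 0, 0], [0, 0, 0]])

```text
time: 48.85
tcp_pos: [602.5, -315.5, 260.4]
ee_rot: [[0.662, 0.75, 0.0], [0.75, -0.662, 0.0], [0.0, 0.0, -1.0]]
wrist_force: [0.4, 2.0, 5.2]
grip_width: 0.145
```

Emit:
drive_tool(fingers=[50, 50, 50, 50, 50, 50, 50, 50], slide=[[0, 0, 0], [0, 0, 0], [0, 0, 0], [0, 0, -2], [0, 0, -4], [0, 0, -4], [0, 0, -2], [0, 0, 0]], angular=[[0, 0, 0], [0, 0, 0], [0, 0, 0], [0, 0, 0], [0, 0, 0], [0, 0, 0], [0, 0, 0], [0, 0, 0]])

```text
time: 49.65
tcp_pos: [603.2, -316.6, 384.1]
ee_rot: [[0.662, 0.749, 0.006], [0.749, -0.662, -0.005], [0.0, 0.007, -1.0]]
wrist_force: [0.2, -0.7, 0.5]
grip_width: 0.498
```

```bash
python3 - <<'E'
from h import *
cap("wrist","w27"); carousel("w27",(601.7,-315.4)); 
p,d,c=load("w27"); 
hang("w27","blue",601.7+115*np.cos(np.radians(228.7)),-315.4+115*np.sin(np.radians(228.7)))
cap("scene","s27")
p,d,c=load("s27"); print(carrier(p,d,c,"white",(500,680,270,430)))
plan((520,200,420),96)
E
```

```text
w27 bar 1279 270.7 ((601.6620483398438, -314.7908020019531), (55.35392379760742, 13.157808303833008), 48.51217269897461)
disc 7079 18.0 ((601.4705200195312, -315.4786682128906), 84.97416687011719) ((601.4223022460938, -315.2060852050781), (168.7914581298828, 168.95619201660156), 38.160377502441406)
arrow 182 [ 454.6 -289.9    6.1] [ 9.8117548e-01 -1.9311836e-01  4.4831674e+02 -2.9171164e+02] -11.134825 tip [ 423.8 -279.2    7.9]
wire ang hist [(2.5, 50), (47.5, 836), (52.5, 222), (97.5, 106), (102.5, 181), (107.5, 617), (112.5, 146), (117.5, 69), (122.5, 40), (167.5, 673), (172.5, 86), (217.5, 77), (222.5, 103), (227.5, 382), (232.5, 190), (237.5, 82), (242.5, 37), (277.5, 51), (282.5, 69), (287.5, 394), (292.5, 286), (297.5, 96), (302.5, 37), (337.5, 78), (342.5, 31), (347.5, 510), (352.5, 343), (357.5, 120)]
w27 tab top [ 529.1 -397.8  257.6] 198 ((528.8140869140625, -398.1903381347656), (7.560070037841797, 18.2498722076416), 49.4149284362793) sink est -0.1
{'tab': array([593.3, 345.5, 170.4,  48. ]), 'tabrect': ((592.76904296875, 348.4615173339844), (18.8784236907959, 16.624916076660156), 4.378715515136719), 'box': ((593.318603515625, 349.4847412109375), (68.21317291259766, 46.60026550292969), 6.092594146728516), 'boxz': (np.float64(59.2), 334), 'bp': array([[556.9, 369. ],
       [561.9, 322.7],
       [629.7, 329.9],
       [624.8, 376.3]], dtype=float32)}
tcp [ 602.1 -315.7  378.5] phi 48.5 tool delta cm [ 33.21 -40.31  -4.11] rows 14
per row [ 2.37 -2.88 -0.29]
tilt vec (tool) deg [-0.07  0.01  0.  ] F [-0.32  0.62 -0.97] grip 0.5 t 49.75 q6 [-0.65  0.07]
yaw tool z deg -47.47
after-yaw tool delta [52.15 -2.77 -4.15]
```

View pics/s27.png

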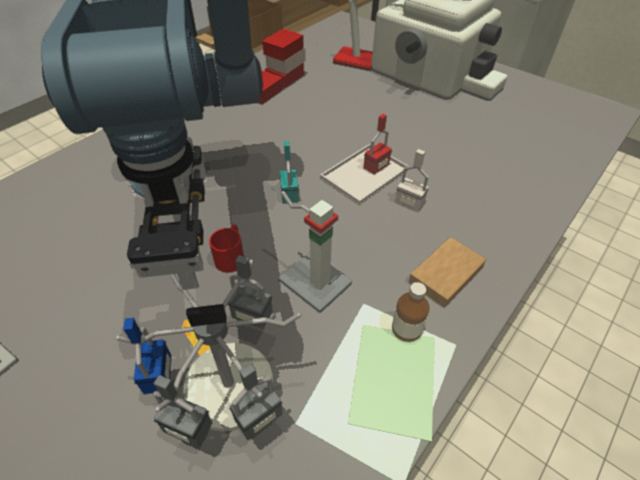

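View pics/w27.png

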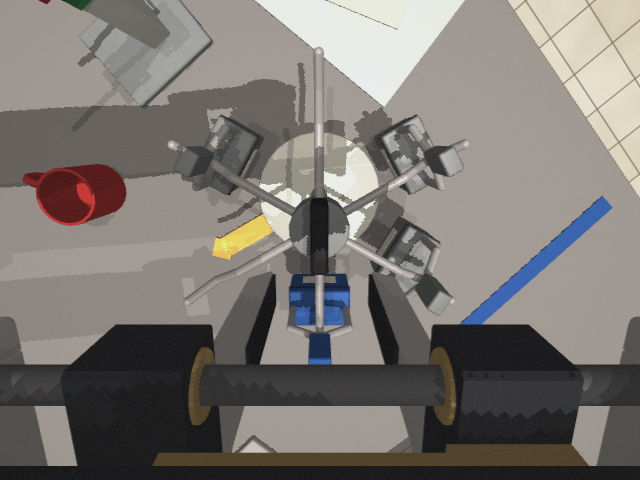

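Emit:
drive_tool(fingers=[60, 60, 60, 60, 60, 60, 60, 60], slide=[[0, 0, 0], [0, 0, 0], [0, 0, 0], [0, 0, 0], [0, 0, 0], [0, 0, 0], [4, 0, 0], [4.5, 0, 0]], angular=[[0, 0, -8], [0, 0, -8], [0, 0, -8], [0, 0, -8], [0, 0, -8], [0, 0, -8], [0, 0, 0], [0, 0, 0]])

```text
time: 50.55
tcp_pos: [591.5, -231.1, 375.5]
ee_rot: [[-0.111, 0.994, -0.005], [0.994, 0.111, 0.003], [0.004, -0.005, -1.0]]
wrist_force: [0.8, 0.6, 0.3]
grip_width: 0.6
```

Emit:
drive_tool(fingers=[60, 60, 60, 60, 60, 60, 60, 60], slide=[[4.5, 0, 0], [4.5, 0, 0], [4.5, 0, 0], [4.5, 0, 0], [4.5, 0, 0], [4.5, 0, 0], [4.5, 0, 0], [4.5, 0, 0]], angular=[[0, 0, 0], [0, 0, 0], [0, 0, 0], [0, 0, 0], [0, 0, 0], [0, 0, 0], [0, 0, 0], [0, 0, 0]])

```text
time: 51.35
tcp_pos: [550.2, 128.0, 376.6]
ee_rot: [[-0.114, 0.994, -0.005], [0.994, 0.114, -0.0], [0.0, -0.005, -1.0]]
wrist_force: [0.1, -0.4, 0.2]
grip_width: 0.597
```

```bash
python3 - <<'E'
from h import *
plan((590.5,350,310),96.5)
E
```

```text
tcp [550.2 128.  376.6] phi 96.5 tool delta cm [21.6   6.56  6.64] rows 6
per row [3.6  1.09 1.11]
tilt vec (tool) deg [-0.27 -0.02  0.  ] F [ 0.06 -0.4   0.21] grip 0.597 t 51.35 q6 [ 0.03 -0.09]
yaw tool z deg 0.03
after-yaw tool delta [21.6   6.52  6.66]
```

Emit:
drive_tool(fingers=[60, 60, 60, 60, 60, 60, 60, 60], slide=[[3.6, 1.1, 1.1], [3.6, 1.1, 1.1], [3.6, 1.1, 1.1], [3.6, 1.1, 1.1], [3.6, 1.1, 1.1], [3.6, 1.1, 1.1], [0, 0, 0], [0, 0, 0]], angular=[[0, 0, 0], [0, 0, 0], [0, 0, 0], [0, 0, 0], [0, 0, 0], [0, 0, 0], [0, 0, 0], [0, 0, 0]])

```text
time: 52.15
tcp_pos: [591.5, 348.4, 310.3]
ee_rot: [[-0.115, 0.993, -0.005], [0.993, 0.115, -0.002], [-0.002, -0.005, -1.0]]
wrist_force: [0.1, -0.6, -0.5]
grip_width: 0.6
```

```bash
python3 - <<'E'
from h import *
cap("wrist","w28"); p,d,c=load("w28")
print(carrier(p,d,c,"white",(500,680,270,430)))
plan((591,350,155),96.5)
E
```

```text
{'tab': array([589.7, 350. , 171.7, 406. ]), 'tabrect': ((589.75244140625, 349.5545349121094), (19.062700271606445, 13.849324226379395), 7.3037919998168945), 'box': ((589.466796875, 349.1660461425781), (69.97054290771484, 43.282196044921875), 6.616977214813232), 'boxz': (np.float64(59.9), 1722), 'bp': array([[552.2, 366.6],
       [557.2, 323.6],
       [626.7, 331.7],
       [621.7, 374.7]], dtype=float32)}
tcp [591.9 347.8 311.7] phi 96.5 tool delta cm [ 0.25 -0.02 15.67] rows 4
per row [ 0.06 -0.01  3.92]
tilt vec (tool) deg [-0.18  0.07 -0.  ] F [ 0.03  0.37 -0.28] grip 0.603 t 52.2 q6 [0.37 0.25]
yaw tool z deg 0.04
after-yaw tool delta [ 0.23 -0.07 15.67]
```

View pics/w28.png

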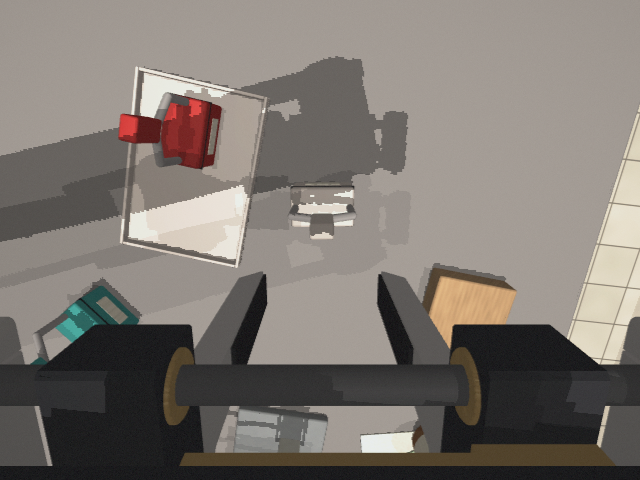

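Emit:
drive_tool(fingers=[60, 60, 60, 60, 60, 60, 0, 0], slide=[[0.2, -0.1, 3.5], [0, 0, 4], [0, 0, 4], [0, 0, 2.7], [0, 0, 1.3], [0, 0, 0.2], [0, 0, 0], [0, 0, 0]], angular=[[0, 0, 0], [0, 0, 0], [0, 0, 0], [0, 0, 0], [0, 0, 0], [0, 0, 0], [0, 0, 0], [0, 0, 0]], newtons=25)

```text
time: 53.0
tcp_pos: [592.6, 350.6, 159.3]
ee_rot: [[-0.114, 0.994, 0.004], [0.994, 0.114, 0.001], [0.001, 0.004, -1.0]]
wrist_force: [0.2, 0.4, 0.9]
grip_width: 0.467
```

Emit:
drive_tool(fingers=[0, 0, 0, 0, 0, 0, 0], slide=[[0, 0, 0], [0, 0, 0], [0, 0, 0], [0, 0, 0], [0, 0, 0], [0, 0, 0], [0, 0, 0]], angular=[[0, 0, 0], [0, 0, 0], [0, 0, 0], [0, 0, 0], [0, 0, 0], [0, 0, 0], [0, 0, 0]])

```text
time: 53.7
tcp_pos: [591.5, 350.5, 157.3]
ee_rot: [[-0.114, 0.993, 0.001], [0.993, 0.114, 0.0], [0.0, 0.001, -1.0]]
wrist_force: [-1.5, 0.9, 3.3]
grip_width: 0.209
```

Emit:
drive_tool(fingers=[0, 0, 0, 0, 0, 0, 0, 0], slide=[[0, 0, -0.5], [0, 0, -2], [0, 0, -3.5], [0, 0, -4], [0, 0, -4], [0, 0, -4], [0, 0, -3], [0, 0, 0]], angular=[[0, 0, 0], [0, 0, 0], [0, 0, 0], [0, 0, 0], [0, 0, -8], [0, 0, -8], [0, 0, -8], [0, 0, -8]])

```text
time: 54.5
tcp_pos: [592.7, 350.8, 372.7]
ee_rot: [[-0.628, 0.779, 0.008], [0.779, 0.628, 0.003], [-0.003, 0.009, -1.0]]
wrist_force: [0.6, 0.5, -2.7]
grip_width: 0.213
```

Emit:
drive_tool(fingers=[0, 0, 0, 0, 0, 0, 0, 0], slide=[[0, 0, 0], [0, 0, 0], [0, 0, 0], [0, 0, 0], [0, 0, 0], [0, 0, 0], [0, 0, 0], [0, 0, 0]], angular=[[0, 0, -8], [0, 0, -8], [0, 0, -8], [0, 0, -8], [0, 0, -8], [0, 0, -8], [0, 0, -1], [0, 0, 0]])

```text
time: 55.3
tcp_pos: [591.1, 350.2, 365.8]
ee_rot: [[-0.999, 0.045, -0.001], [0.045, 0.999, -0.001], [0.001, -0.001, -1.0]]
wrist_force: [0.7, 0.2, -3.1]
grip_width: 0.213
```

```bash
python3 - <<'E'
from h import *
plan((430,-11.7,366),177.3)
cap("wrist","w29"); held("w29","white")
E
```

```text
tcp [591.1 350.2 365.8] phi 177.4 tool delta cm [ 1.445e+01 -3.688e+01  2.000e-02] rows 10
per row [ 1.45 -3.69  0.  ]
tilt vec (tool) deg [-0.04 -0.08 -0.  ] F [ 0.67  0.25 -3.09] grip 0.213 t 55.3 q6 [ 0.37 -1.16]
yaw tool z deg 0.1
after-yaw tool delta [ 1.439e+01 -3.691e+01 -2.000e-02]
w29 held box ((589.2471313476562, 350.22930908203125), (70.15367126464844, 40.06953430175781), 87.56490325927734) offset [-1.9 -0. ] z (np.float64(268.4), 4540) exp 271.02074152844807
tab ((589.686279296875, 350.5623779296875), (44.42443084716797, 18.5140438079834), 87.34703826904297) [ 590.5  350.6  380.3 1340. ] exp z 383.02074152844807
```

View pics/w29.png

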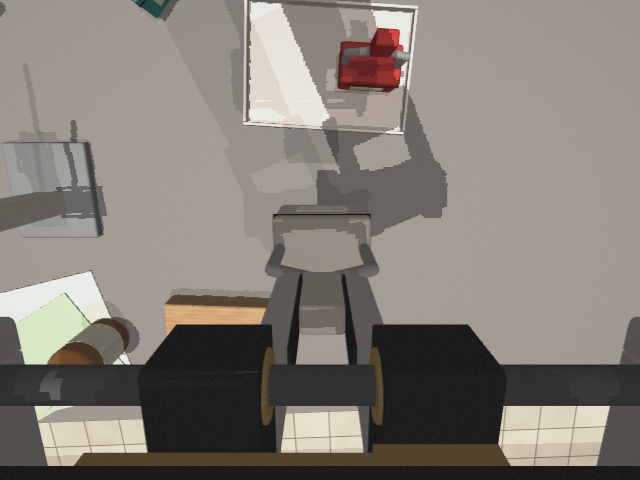

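Emit:
drive_tool(fingers=[0, 0, 0, 0, 0, 0, 0, 0], slide=[[1.5, -2, 0], [2, -3.6, 0], [2, -3.6, 0], [2, -3.6, 0], [2, -3.6, 0], [2, -3.6, 0], [1.5, -3.7, 0], [0.9, -3.7, 0]], angular=[[0, 0, 0], [0, 0, 0], [0, 0, 0], [0, 0, 0], [0, 0, 0], [0, 0, 0], [0, 0, 0], [0, 0, 0]])

```text
time: 56.15
tcp_pos: [439.4, 81.5, 366.9]
ee_rot: [[-0.999, 0.044, 0.001], [0.044, 0.999, -0.0], [-0.001, -0.0, -1.0]]
wrist_force: [-0.0, -0.1, -2.0]
grip_width: 0.206
```

Emit:
drive_tool(fingers=[0, 0, 0, 0, 0, 0, 0, 0], slide=[[0.5, -3.7, 0], [0, -3.5, 0], [0, -2.3, 0], [0, 0, 1], [0, 0, 3], [0, 0, 3], [0, 0, 1.4], [0, 0, 0]], angular=[[0, 0, 0], [0, 0, 0], [0, 0, 0], [0, 0, 0], [0, 0, 0], [0, 0, 0], [0, 0, 0], [0, 0, 0]])

```text
time: 56.95
tcp_pos: [430.3, -11.2, 280.3]
ee_rot: [[-0.999, 0.043, -0.005], [0.043, 0.999, 0.002], [0.005, 0.001, -1.0]]
wrist_force: [0.1, -0.1, -2.7]
grip_width: 0.212
```

```bash
python3 - <<'E'
from h import *
plan((503.8,-15.2,280),177.4)
cap("wrist","w30"); held("w30","white")
E
```

```text
tcp [430.3 -11.2 280.3] phi 177.5 tool delta cm [-7.36 -0.09 -0.01] rows 2
per row [-3.68 -0.04 -0.  ]
tilt vec (tool) deg [ 0.08 -0.28  0.  ] F [ 0.08 -0.13 -2.65] grip 0.212 t 56.95 q6 [-0.29 -1.82]
yaw tool z deg 0.15
after-yaw tool delta [-7.36 -0.07  0.03]
w30 held box ((428.5882263183594, -10.785152435302734), (69.99565887451172, 39.76222229003906), 87.41116333007812) offset [-2.7  0.7] z (np.float64(182.9), 4587) exp 187.3107314371312
tab ((428.8845520019531, -10.864221572875977), (44.64655303955078, 18.163074493408203), 87.70207977294922) [ 429.4  -10.9  294.8 1434. ] exp z 299.3107314371312
```

Emit:
drive_tool(fingers=[0, 0, 0, 0, 0, 0, 0, 0], slide=[[-1.5, -0.1, 0], [-2, 0, 0], [-2, 0, 0], [-1.9, 0, 0], [0, 0, 0.3], [0, 0, 1.5], [0, 0, 1.5], [0, 0, 1]], angular=[[0, 0, 0], [0, 0, 0], [0, 0, 0], [0, 0, 0], [0, 0, 0], [0, 0, 0], [0, 0, 0], [0, 0, 0]])

```text
time: 57.8
tcp_pos: [504.1, -16.0, 237.5]
ee_rot: [[-0.999, 0.043, -0.003], [0.043, 0.999, 0.001], [0.003, 0.0, -1.0]]
wrist_force: [-0.3, -0.2, -1.1]
grip_width: 0.204
```

Emit:
drive_tool(fingers=[0, 0, 0, 0, 0], slide=[[0, 0, 1], [0, 0, 0.8], [0, 0, 0.6], [0, 0, 0.4], [0, 0, 0]], angular=[[0, 0, 0], [0, 0, 0], [0, 0, 0], [0, 0, 0], [0, 0, 0]])

```text
time: 58.3
tcp_pos: [504.8, -16.2, 211.1]
ee_rot: [[-0.999, 0.043, -0.002], [0.043, 0.999, 0.0], [0.002, 0.0, -1.0]]
wrist_force: [-5.7, 0.6, 0.0]
grip_width: 0.212
```

```bash
python3 - <<'E'
from h import *
plan((503.8,-15.2,207),177.4)
cap("scene","s31"); crop(load("s31")[0],230,430,100,280,4,"s31c")
E
```

```text
tcp [504.8 -16.2 211.1] phi 177.5 tool delta cm [0.1  0.1  0.41] rows 1
per row [0.1  0.1  0.41]
tilt vec (tool) deg [ 0.01 -0.14  0.  ] F [-5.68  0.62  0.02] grip 0.212 t 58.3 q6 [-0.26 -1.78]
yaw tool z deg 0.14
after-yaw tool delta [0.1  0.1  0.41]
```

View pics/s31c.png

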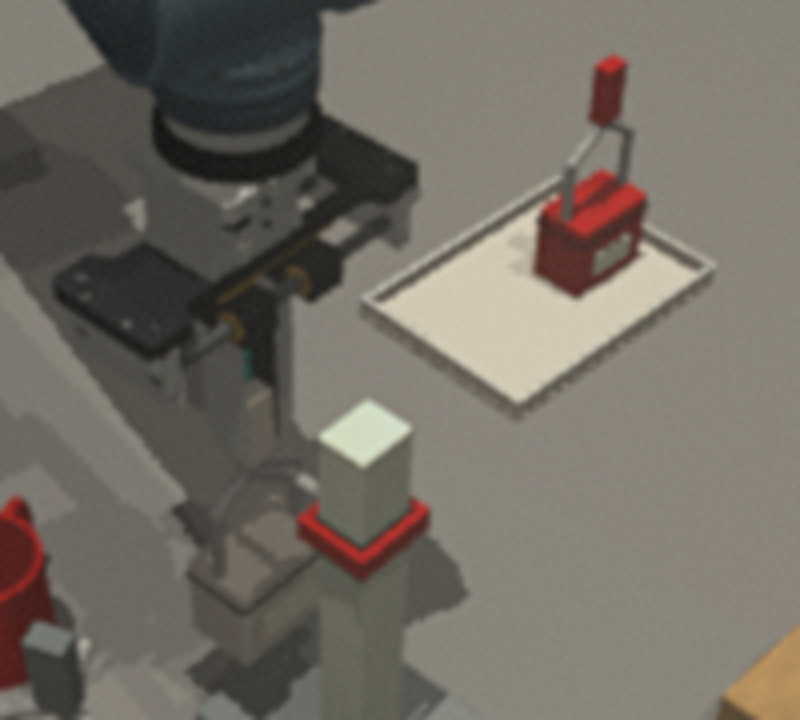

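Emit:
drive_tool(fingers=[0, 0, 0, 60, 60, 60, 60, 60], slide=[[0.15, 0, 0.2], [0, 0, 0.1], [0, 0, 0], [0, 0, 0], [0, 0, 0], [0, 0, 0], [0, 0, 0], [0, 0, -1]], angular=[[0, 0, 0], [0, 0, 0], [0, 0, 0], [0, 0, 0], [0, 0, 0], [0, 0, 0], [0, 0, 0], [0, 0, 0]])

```text
time: 59.15
tcp_pos: [503.2, -16.1, 217.8]
ee_rot: [[-0.999, 0.043, -0.003], [0.043, 0.999, 0.001], [0.003, 0.001, -1.0]]
wrist_force: [-0.2, -0.5, 0.2]
grip_width: 0.582
```

Emit:
drive_tool(fingers=[60, 60, 60, 60, 60, 60, 60, 60], slide=[[0, 0, -3], [0, 0, -4], [0, 0, -4], [0, 0, 0], [0, 0, 0], [0, 0, 0], [0, 0, 0], [0, 0, 0]], angular=[[0, 0, 0], [0, 0, 0], [0, 0, 0], [0, 0, 0], [0, 0, 0], [0, 0, 0], [0, 0, 0], [0, 0, 0]])

```text
time: 59.95
tcp_pos: [503.5, -16.1, 327.4]
ee_rot: [[-0.999, 0.043, -0.002], [0.043, 0.999, 0.001], [0.002, 0.001, -1.0]]
wrist_force: [-0.2, -1.2, 0.6]
grip_width: 0.6
```

Emit:
drive_tool(fingers=[60, 60, 60, 60, 60, 60, 60, 60], slide=[[0, 0, 0], [0, 0, 0], [0, 0, 0], [0, 0, 0], [0, 0, 0], [0, 0, 0], [0, 0, 0], [0, 0, 0]], angular=[[0, 0, 0], [0, 0, 0], [0, 0, 0], [0, 0, 0], [0, 0, 0], [0, 0, 0], [0, 0, 0], [0, 0, 0]])

```text
time: 60.75
tcp_pos: [504.0, -16.3, 328.8]
ee_rot: [[-0.999, 0.043, 0.0], [0.043, 0.999, -0.0], [-0.0, -0.0, -1.0]]
wrist_force: [0.1, 0.5, -0.6]
grip_width: 0.601
```

Emit:
drive_tool(fingers=[60, 60, 60, 60, 60, 60, 60, 60], slide=[[0, 0, 0], [0, 0, 0], [0, 0, 0], [0, 0, 0], [0, 0, 0], [0, 0, 0], [0, 0, 0], [0, 0, 0]], angular=[[0, 0, 0], [0, 0, 0], [0, 0, 0], [0, 0, 0], [0, 0, 0], [0, 0, 0], [0, 0, 0], [0, 0, 0]])

```text
time: 61.55
tcp_pos: [504.0, -16.3, 328.8]
ee_rot: [[-0.999, 0.043, -0.0], [0.043, 0.999, 0.0], [0.0, 0.0, -1.0]]
wrist_force: [-0.3, -0.4, -0.2]
grip_width: 0.601
```

```bash
python3 - <<'E'
from h import *
cap("wrist","w32"); hang("w32","white",r=20); cap("scene","s32"); hang("s32","white",r=25);crop(load("s32")[0],230,430,100,280,4,"s32c")
P=cloud(*load("w32")[1:]); 
plan((503.3,-15.5,207),177.4)
E
```

```text
w32 tab top [502.2 -16.2 223.4] 516 ((502.4915466308594, -16.100173950195312), (19.972562789916992, 13.58683967590332), 87.90182495117188) sink est 34.1
s32 tab top [506.4 -17.1 223. ] 33 ((506.3991394042969, -16.6095027923584), (12.335015296936035, 16.19672203063965), 6.797326564788818) sink est 34.5
tcp [504.  -16.3 328.8] phi 177.5 tool delta cm [ 0.07  0.07 12.18] rows 4
per row [0.02 0.02 3.04]
tilt vec (tool) deg [-0. -0.  0.] F [-0.1   0.31  0.16] grip 0.6 t 61.65 q6 [-0.26 -1.79]
yaw tool z deg 0.14
after-yaw tool delta [ 0.07  0.07 12.18]
```

View pics/s32c.png

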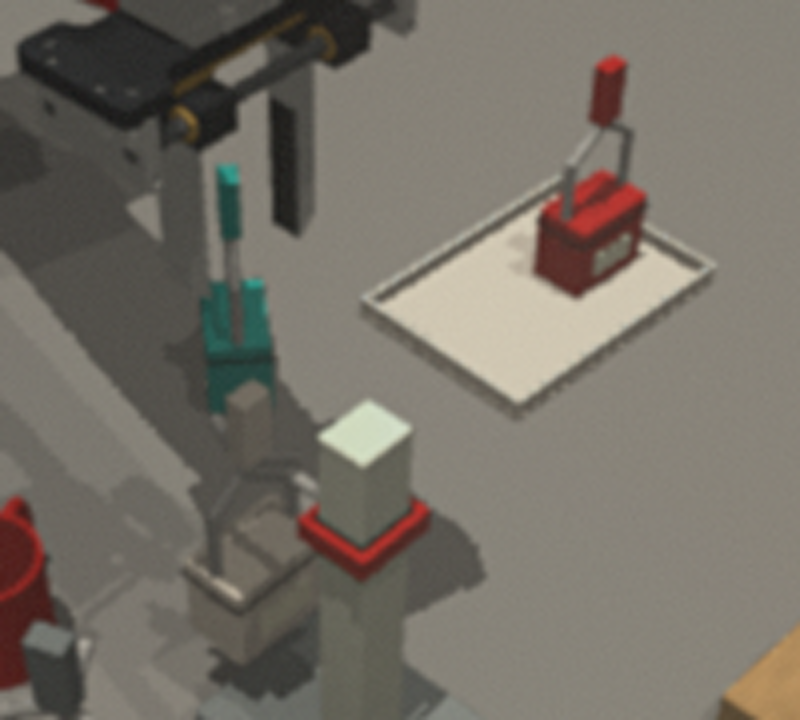

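View pics/w32.png

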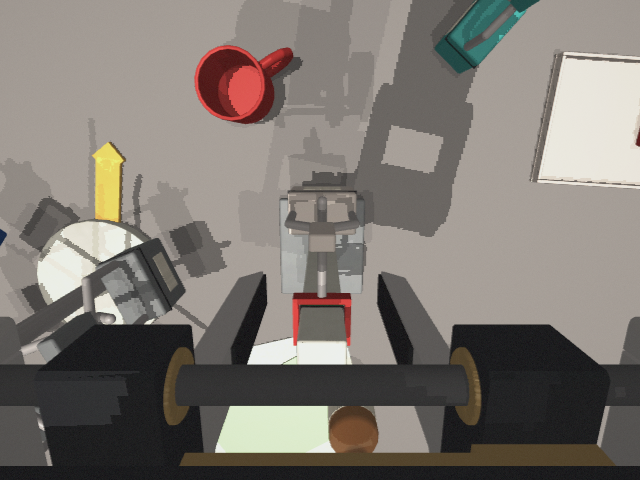

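Emit:
drive_tool(fingers=[60, 60, 60, 60, 60, 60, 60, 60], slide=[[0, 0, 0], [0, 0, 0], [0, 0, 0], [0, 0, 0], [0, 0, 0], [0, 0, 0], [0, 0, 0], [0, 0, 0]], angular=[[0, 0, 0], [0, 0, 0], [0, 0, 0], [0, 0, 0], [0, 0, 0], [0, 0, 0], [0, 0, 0], [0, 0, 0]])

```text
time: 62.45
tcp_pos: [504.0, -16.3, 328.8]
ee_rot: [[-0.999, 0.043, 0.0], [0.043, 0.999, 0.0], [-0.0, 0.0, -1.0]]
wrist_force: [-0.7, -0.1, 0.1]
grip_width: 0.602
```

```bash
python3 - <<'E'
from h import *
cap("wrist","w33"); hang("w33","white",r=20)
E
```

```text
w33 tab top [502.2 -16.2 223.5] 517 ((502.4613952636719, -16.13164520263672), (20.028472900390625, 13.605392456054688), 88.20462036132812) sink est 34.0
```

Emit:
drive_tool(fingers=[60, 60, 60, 60, 60, 60, 0, 0], slide=[[0.1, 0, 3], [0, 0, 4], [0, 0, 3.3], [0, 0, 1.5], [0, 0, 0.4], [0, 0, 0], [0, 0, 0], [0, 0, 0]], angular=[[0, 0, 0], [0, 0, 0], [0, 0, 0], [0, 0, 0], [0, 0, 0], [0, 0, 0], [0, 0, 0], [0, 0, 0]])

```text
time: 63.3
tcp_pos: [504.1, -16.5, 208.6]
ee_rot: [[-0.999, 0.043, 0.003], [0.043, 0.999, -0.001], [-0.003, -0.001, -1.0]]
wrist_force: [0.5, -0.0, -1.0]
grip_width: 0.466
```

Emit:
drive_tool(fingers=[0, 0, 0, 0, 0, 0, 0], slide=[[0, 0, 0], [0, 0, 0], [0, 0, 0], [0, 0, 0], [0, 0, 0], [0, 0, 0], [0, 0, 0]], angular=[[0, 0, 0], [0, 0, 0], [0, 0, 0], [0, 0, 0], [0, 0, 0], [0, 0, 0], [0, 0, 0]])

```text
time: 64.0
tcp_pos: [503.1, -16.2, 206.8]
ee_rot: [[-0.999, 0.043, 0.0], [0.043, 0.999, 0.0], [-0.0, 0.0, -1.0]]
wrist_force: [-0.2, -0.0, 0.2]
grip_width: 0.214
```

Emit:
drive_tool(fingers=[0, 0, 0, 0, 0, 0, 0, 0], slide=[[0, 0, -0.5], [0, 0, -1.2], [0, 0, -1.5], [0, 0, -1.5], [0, 0, -1.5], [0, 0, -1], [0, 0, 0], [1.5, 0, 0]], angular=[[0, 0, 0], [0, 0, 0], [0, 0, 0], [0, 0, 0], [0, 0, 0], [0, 0, 0], [0, 0, 0], [0, 0, 0]])

```text
time: 64.8
tcp_pos: [488.4, -15.7, 278.8]
ee_rot: [[-0.999, 0.043, -0.0], [0.043, 0.999, 0.0], [0.0, 0.0, -1.0]]
wrist_force: [-0.4, 0.4, -2.6]
grip_width: 0.209
```

Emit:
drive_tool(fingers=[0, 0, 0, 0, 0, 0, 0, 0], slide=[[2.5, 0, 0], [2.5, 0, 0], [1, 0, -2], [0, 0, -4], [0, 0, -3], [0, 0, 0], [0, 0, 0], [0, 0, 0]], angular=[[0, 0, 0], [0, 0, 0], [0, 0, 0], [0, 0, 0], [0, 0, 0], [0, 0, 4], [0, 0, 4.8], [0, 0, 0]])

```text
time: 65.6
tcp_pos: [427.8, -12.9, 368.2]
ee_rot: [[-0.981, 0.195, -0.001], [0.195, 0.981, 0.0], [0.001, 0.0, -1.0]]
wrist_force: [-0.1, -0.0, -2.5]
grip_width: 0.211
```

```bash
python3 - <<'E'
from h import *
cap("wrist","w34"); held("w34","white")
carousel("w34",(601.5,-315.4))
r=np.radians(168.5); o=np.array([np.cos(r),np.sin(r)])
hk=np.array([601.5,-315.4])+115*o; out=hk+85*o; print(hk,out)
plan((*out,366),168.5)
E
```

```text
w34 held box ((425.18829345703125, -12.37923812866211), (70.18692779541016, 39.76521682739258), 78.56867980957031) offset [-2.6  0.5] z (np.float64(272.7), 4669) exp 273.0293749504086
tab ((425.9539489746094, -12.588846206665039), (44.385231018066406, 17.67527198791504), 77.98575592041016) [ 426.3  -12.7  384.6 1414. ] exp z 385.0293749504086
disc 4035 18.1 ((583.222412109375, -320.8494567871094), 82.42220306396484) ((568.9226684570312, -328.8566589355469), (94.3677749633789, 156.47085571289062), 23.579774856567383)
arrow 137 [ 483.2 -281.7    4.4] [ 9.7764200e-01 -2.1027640e-01  4.8191348e+02 -2.7706650e+02] -12.138549 tip [ 422.3 -277.6    1.4]
wire ang hist [(107.5, 114), (112.5, 151), (167.5, 523)]
[ 488.80865897 -292.47268754] [ 405.51505908 -275.52641312]
tcp [427.8 -12.9 368. ] phi 168.8 tool delta cm [ -2.9  -26.19   0.2 ] rows 7
per row [-0.41 -3.74  0.03]
tilt vec (tool) deg [ 0.01 -0.08  0.  ] F [ 0.61 -0.2  -3.09] grip 0.211 t 65.65 q6 [-0.3  -1.67]
yaw tool z deg 0.34
after-yaw tool delta [ -3.05 -26.18   0.2 ]
```

View pics/w34.png

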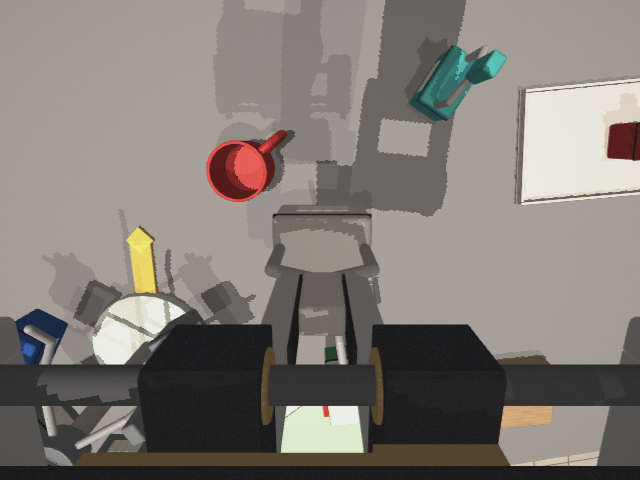

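Emit:
drive_tool(fingers=[0, 0, 0, 0, 0, 0, 0, 0], slide=[[-0.4, -2.5, 0], [-0.4, -3.8, 0], [-0.4, -3.8, 0], [-0.4, -3.8, 0], [-0.4, -3.8, 0], [-0.4, -3.8, 0], [-0.4, -3.3, 0], [-0.2, -1.4, 0]], angular=[[0, 0, 0.3], [0, 0, 0], [0, 0, 0], [0, 0, 0], [0, 0, 0], [0, 0, 0], [0, 0, 0], [0, 0, 0]])

```text
time: 66.45
tcp_pos: [404.3, -277.9, 367.7]
ee_rot: [[-0.979, 0.202, -0.002], [0.202, 0.979, 0.001], [0.002, 0.001, -1.0]]
wrist_force: [0.2, 0.3, -3.1]
grip_width: 0.209
```

Emit:
drive_tool(fingers=[0, 0, 0, 0, 0, 0], slide=[[0, 0, 2.5], [0, 0, 3.5], [0, 0, 2.5], [0, 0, 0.3], [0, 0, 0], [0, 0, 0]], angular=[[0, 0, 0], [0, 0, 0], [0, 0, 0], [0, 0, 0], [0, 0, 0], [0, 0, 0]])

```text
time: 67.05
tcp_pos: [405.8, -276.0, 282.6]
ee_rot: [[-0.98, 0.2, 0.002], [0.2, 0.98, -0.002], [-0.002, -0.002, -1.0]]
wrist_force: [-0.1, -0.5, -2.3]
grip_width: 0.214
```

```bash
python3 - <<'E'
from h import *
cap("wrist","w35"); held("w35","white"); cap("scene","s35"); crop(load("s35")[0],60,320,180,400,3,"s35c")
plan((488.8,-292.5,278),168.5)
p,d,c=load("w35"); P=cloud(d,c); x,y,z=[P[...,i] for i in range(3)]
r=np.radians(168.5); o=np.array([np.cos(r),np.sin(r)]); n=np.array([-o[1],o[0]])
rad=(x-601.5)*o[0]+(y+315.4)*o[1]; tan=(x-601.5)*n[0]+(y+315.4)*n[1]
m=(rad>60)&(rad<150)&(abs(tan)<20)&(z>196)&(z<235)
for a in range(60,150,8):
    k=m&(rad>=a)&(rad<a+8)
    if k.sum(): print(a+4,k.sum(),np.median(tan[k]).round(1),np.median(z[k]).round(1))
E
```

```text
w35 held box ((403.5238342285156, -275.76416015625), (70.0588607788086, 39.70734405517578), 78.62928009033203) offset [-2.4  0.4] z (np.float64(187.1), 4777) exp 187.8679236750092
tab ((404.3170471191406, -275.40667724609375), (44.36443328857422, 18.720317840576172), 78.5377426147461) [ 403.  -275.2  298.9 1753. ] exp z 299.8679236750092
tcp [ 405.8 -276.2  282.7] phi 168.5 tool delta cm [-8.45  0.06  0.5 ] rows 3
per row [-2.82  0.02  0.17]
tilt vec (tool) deg [-0.11  0.16  0.  ] F [-0.89 -0.22 -3.05] grip 0.211 t 67.15 q6 [-0.83 -2.2 ]
yaw tool z deg -0.03
after-yaw tool delta [-8.46  0.06  0.47]
64 100 0.2 223.5
72 106 0.2 223.5
80 107 0.2 223.3
88 152 0.2 221.7
96 40 0.2 218.7
120 17 0.2 210.0
128 52 0.2 215.6
136 69 0.2 223.2
144 87 0.2 224.2
```

View pics/s35c.png

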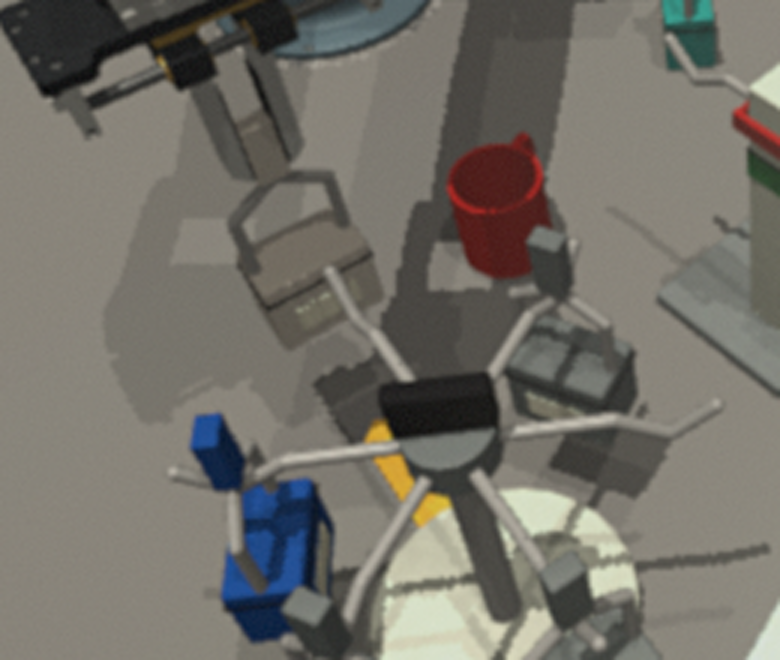

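Emit:
drive_tool(fingers=[0, 0, 0, 0, 0, 0, 0, 0], slide=[[-1.5, 0.1, 0.2], [-2.4, 0, 0.1], [-2.4, 0, 0], [-1.7, 0, 0], [-0.4, 0, 0], [0, 0, 1], [0, 0, 1.2], [0, 0, 0.8]], angular=[[0, 0, 0], [0, 0, 0], [0, 0, 0], [0, 0, 0], [0, 0, 0], [0, 0, 0], [0, 0, 0], [0, 0, 0]])

```text
time: 67.95
tcp_pos: [486.4, -291.0, 245.9]
ee_rot: [[-0.98, 0.201, -0.002], [0.201, 0.98, 0.002], [0.002, 0.001, -1.0]]
wrist_force: [-0.1, 0.2, -3.7]
grip_width: 0.215
```

Emit:
drive_tool(fingers=[0, 0, 0, 0], slide=[[0, 0, 0.4], [0, 0, 0.2], [0, 0, 0], [0, 0, 0]], angular=[[0, 0, 0], [0, 0, 0], [0, 0, 0], [0, 0, 0]])

```text
time: 68.35
tcp_pos: [488.2, -292.0, 242.6]
ee_rot: [[-0.98, 0.201, 0.002], [0.201, 0.98, -0.001], [-0.002, -0.001, -1.0]]
wrist_force: [2.5, -0.9, 1.0]
grip_width: 0.209
```

```bash
python3 - <<'E'
from h import *
cap("scene","s36"); crop(load("s36")[0],60,320,180,400,3,"s36c")
plan((488.8,-292.5,241),168.5)
E
```

```text
tcp [ 488.2 -292.   242.6] phi 168.4 tool delta cm [-0.07 -0.04  0.16] rows 1
per row [-0.07 -0.04  0.16]
tilt vec (tool) deg [-0.06  0.12 -0.  ] F [ 2.94 -1.94  1.38] grip 0.209 t 68.4 q6 [-0.74 -2.11]
yaw tool z deg -0.06
after-yaw tool delta [-0.07 -0.04  0.16]
```

View pics/s36c.png

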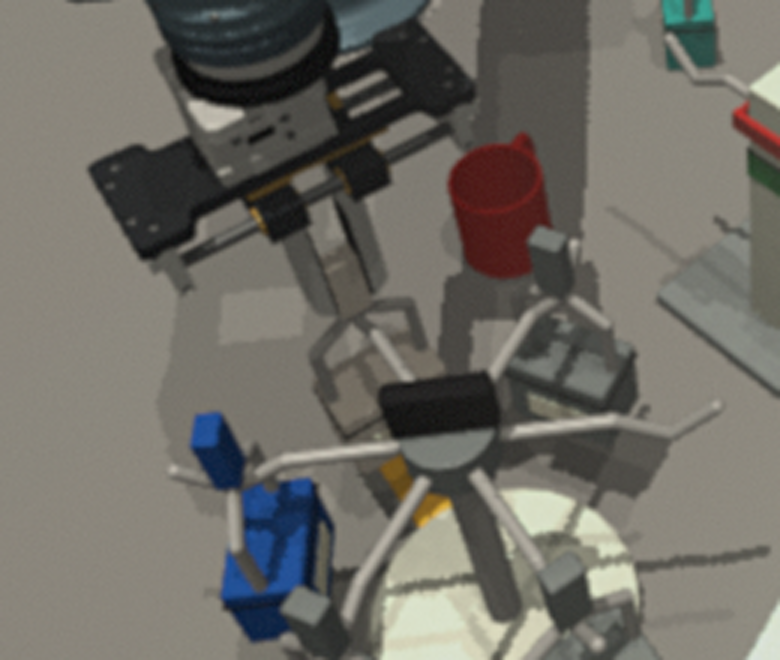

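Fully carried by the hook (force +1.4 N). Release and rise.

Emit:
drive_tool(fingers=[60, 60, 60, 60, 60, 60, 60, 60], slide=[[0, 0, 0], [0, 0, 0], [0, 0, 0], [0, 0, 0], [0, 0, -1], [0, 0, -3], [0, 0, -4], [0, 0, -4]], angular=[[0, 0, 0], [0, 0, 0], [0, 0, 0], [0, 0, 0], [0, 0, 0], [0, 0, 0], [0, 0, 0], [0, 0, 0]])

```text
time: 69.2
tcp_pos: [487.3, -291.3, 363.6]
ee_rot: [[-0.98, 0.2, -0.0], [0.2, 0.98, 0.0], [0.001, 0.0, -1.0]]
wrist_force: [1.1, 0.4, 0.3]
grip_width: 0.602
```

Emit:
drive_tool(fingers=[60, 60, 60, 60, 60, 60, 60, 60], slide=[[0, 0, -3], [0, 0, 0], [0, 0, 0], [0, 0, 0], [0, 0, 0], [0, 0, 0], [0, 0, 0], [0, 0, 0]], angular=[[0, 0, 0], [0, 0, 0], [0, 0, 0], [0, 0, 0], [0, 0, 0], [0, 0, 0], [0, 0, 0], [0, 0, 0]])

```text
time: 70.0
tcp_pos: [487.6, -291.5, 391.4]
ee_rot: [[-0.98, 0.2, -0.0], [0.2, 0.98, 0.0], [0.001, 0.0, -1.0]]
wrist_force: [0.9, 0.2, -0.6]
grip_width: 0.599
```

```bash
python3 - <<'E'
from h import *
cap("scene","s37"); cap("wrist","w37"); cap("top","t37")
hang("w37","white",488.8,-292.5,r=20); hang("w37","blue",525,-401)
p,d,c=load("s37"); print(carrier(p,d,c,"red",(360,520,340,480),zo=4.5)); hang("s37","blue",528,-401)
E
```

```text
w37 tab top [ 488.3 -292.1  257.7] 414 ((488.52166748046875, -292.1732177734375), (19.546035766601562, 13.57630443572998), 78.8653793334961) sink est -0.2
w37 tab top [ 524.3 -399.6  257.9] 352 ((525.0838623046875, -400.4747314453125), (13.395425796508789, 19.852235794067383), 47.874542236328125) sink est -0.4
{'tab': array([440.8, 409. , 174.6,  30. ]), 'tabrect': ((437.0689697265625, 410.9179992675781), (16.11246681213379, 17.550884246826172), 74.9866714477539), 'box': ((439.660400390625, 410.6158752441406), (69.9206314086914, 41.72239303588867), 84.9284439086914), 'boxz': (np.float64(63.0), 222), 'bp': array([[415.8, 377.6],
       [457.3, 373.9],
       [463.5, 443.6],
       [422. , 447.3]], dtype=float32)}
s37 tab top [ 529.  -400.8  257.5] 112 ((527.96435546875, -400.5234680175781), (13.32894515991211, 19.083999633789062), 51.3020133972168) sink est -0.0
```

View pics/s37.png

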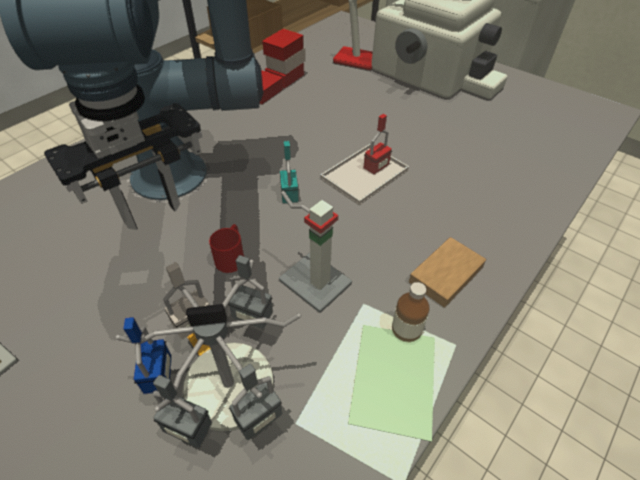

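View pics/w37.png

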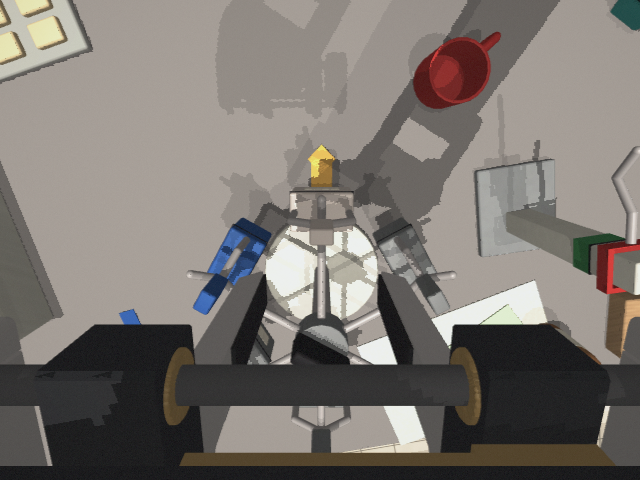

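View pics/t37.png

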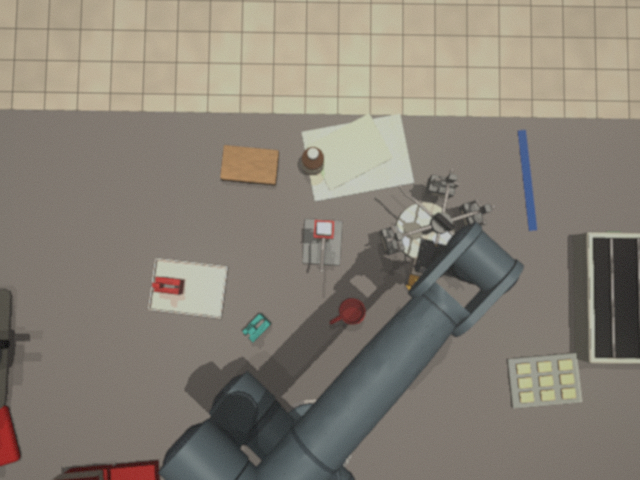

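```bash
python3 - <<'E'
from h import *
print(manip.read_state()['joint_vel'].round(3)); print(manip.hand_in())
E
```

```text
[-0.001 -0.002 -0.001  0.002 -0.001  0.001]
the job is handed in; nothing more can be done
None
```

I weighed all three carriers in the order red, blue, white, put each where its reading called for, and handed the job in at about 70 s. `hand_in` gives no verdict, so these are my own measurements.

| Carrier | Scale sank | Result | Where it is now |
|---|---|---|---|
| Red | 17 mm | part-filled (red_b) | upright in the tray |
| Blue | 35 mm | full (blue_b) | on carousel hook_3 |
| White | 34 mm | full | on carousel hook_2 |

- **Carousel:** each hook was turned to the front, over the yellow arrow, before I hung its carrier. The arm took its hands off each carrier before the carousel moved again.
- **Hanging carriers:** in the last wrist view, blue's tab top is about 0.4 mm and white's about 0.2 mm above the expected height. Both are centred under their hook points to within about 2 mm.
- **Red in the tray:** right after I placed it, it measured about 6 mm and 49 mm from the tray centre (own x and y) and looked upright. The last scene-camera view shows it in the same place.
- **Left alone:** the mug, bottle, cardboard box and turquoise look-alike appear unmoved in the last pictures, though I did not measure them. The gripper was clear of everything and at rest.

The scene camera reads about 3–5 mm further along x than the wrist camera. I went by the wrist camera, which matched the grasps. I saw no sign of a carrier being knocked aside.

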